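# Line up the blower's filter cover with a drift and lock it with quarter-turn studs

### The arm

A 6-joint arm with a two-finger parallel gripper is mounted at the origin on the work surface. World frame = base frame: x ahead of the robot, y to its left, z up, the work surface at z = 0. Lengths are in m, angles in rad, forces in N, time in s.
With the tool pointing down it reaches from about 0.425 to 0.95 m from the base axis. Payload 3.5 kg.
Tool frame: the origin (TCP) lies at the very end of the fingers, on their centre line; the grasp point (between the pads) lies 19 mm behind it; y points along the fingers, z is the direction in which the jaws open and shut, and the axes are right-handed (so a half turn about y gives the same grasp; the last joint's range is limited). The gripper opens to 85 mm and grips with 20 to 120 N. Pads are 22 mm wide; open, the fingers measure 114 mm over their backs; the gripper's body (76 mm by 85 mm) begins 54 mm behind the grasp point. The pads swing forward as they close: fully open they stand 13 mm farther back than shut.
Start: joints at [-1.283, 0.286, 1.577, -0, 1.279, -0.15], TCP at [0.286, -0.611, 0.197] pointing down, gripper open.
Joint ranges: [-2.77, 2.77], [-0.9, 2.22], [0.21, 2.48], [-1.53, 4.67], [0.24, 2.81], [-2.84, 2.84]. Speed limits (rad/s): [2.79, 2.79, 3.14, 3.14, 3.14, 3.14].

### API

Orientations are given as a unit quaternion [x, y, z, w].
In Python, from plant import ctrl, cams gives the robot as it stands.
- The arm moves only by the tool play_rows, never from a script. Its argument "steps" is a list of rows, each an object of numbers: "claw": the finger opening in cm, from 0 to 8.54; "tx", "ty", "tz": the shift along the tool's x, y, z in cm; "ax", "ay", "az": the turn, a rotation vector about the tool's x, y, z in degrees. A call has 1 to 12 rows; each row is the pose to reach, as a shift and turn from the pose commanded when the call began, along the tool's axes at that moment; what a row does not reach only later rows make up. A row lasts 1/12 s, in which the tool goes at most 41.7 mm and 7.16 degrees, less where a joint would pass 70% of its speed; a pose out of reach is approached as far as the arm can. A call with a gripper value outside its range is refused whole. The fingers move at their own pace and stop on an object; "grip_force" is the grip in N (left out, the last holds). Time passes only in rows, so rows that repeat a pose let the fingers close. It gives the time, the measured TCP pose, the force and the opening at its end, in the units of the state.
- ctrl.get_state(): the state, without advancing time (a new reading comes with each control period).
- cams.read_camera(name): name is "side" or "top" or "wrist"; returns (picture, depth): 480x640x3 uint8, blue, green, red; 480x640 float32, m along the optical axis (not along the pixel's ray), 0 where there is no reading.
- cams.camera_model(name): a dict with "intrinsics" (3x3 intrinsics, pixels), "rvec" (rotation vector, rad) and "tvec" (3), from world to camera coordinates, as OpenCV has them; the wrist camera has in their place "tool_from_camera" (4x4, takes a point from camera to tool coordinates, whose origin is the TCP and whose axes are the tool frame's). Camera axes: x right, y down, z forward; pixel columns grow to the right and rows downward; lengths in m; the calibration is good to about 2 mm. The wrist camera is an equidistant fisheye: a pixel r from the principal point sees the ray r / f radians off the axis. A picture is of the moment at which its call begins: read the wrist's pose just before it. camera_model takes no time and is no camera call.
- ctrl.sign_off(): hands the job in, once; it reports no verdict.
The state is a dict: "time": time; "qpos": joint angles; "dq": joint speeds; "joint_efforts": joint torques, N m; "eef_pos": TCP position; "tcp_rot": TCP orientation; "contact_force": force on the tool from outside, world axes, zero at the start; "wrist_torque": the same for the moment, N m; "opening": opening from 0.0 (shut) to 1.0 (fully open).
Only numpy, scipy, OpenCV 4.12 (cv2) and the standard library are available. Lean on these libraries where they do the work, as an engineer would, in place of code of your own. Each camera call takes 0.05 s, during which the arm holds its last target.

### The job

The sliding cover of the forge blower's filter box has been pushed out of line by its end seal: drive the tapered drift fully home through the cover's middle hole into the box, so that it pulls the cover into line and holds it there. Then fit every quarter-turn stud standing in the wooden rack (some may be missing), one to a slot, any slots you like: set the grip along the slot, push the stud in against its spring and turn it a quarter turn clockwise so that it locks with the grip square across the slot. When they are all locked, pull the drift out, stand it back in its hole in the tool block, and leave the other tools lying where they are.

Things in the scene. Friction and masses are not known exactly. Their poses are not given: they have to be found in the camera images.
- filter_box: Fixed green steel filter box, 220 mm (its x) by 280 mm (its y), deck 105 mm high; the blower (casing, motor; 180 mm high) is joined on at its +x side. Origin: under its middle, on the bench. A 6 mm aluminium cover, 196 by 250 mm, slides along the box's y on the deck between guide channels (11 mm above deck). Cover and deck each have four slots and, in the middle, a 17.5 mm round hole.
- cover (a joint): Slide of the cover along the box's +y, m: 0 = its slots and hole in line with the deck's; 0.007 to 0.010 at the start. A rubber end seal pushes it to +y (450 N/m, slack at 0.010, and 1.5 N friction): pushed to 0 by hand it comes back to about 0.007. The drift or the locked studs hold it in line (within 2 and 4 mm).
- cover_hole (a point): Centre of the cover's round 17.5 mm hole, at the cover's top face (111 mm above the bench). Moves with the cover.
- box_hole (a point): Centre of the matching 17.5 mm hole in the deck, at the deck's top face, 105 mm above the bench. The hole goes straight down through the deck and a bush, 20 mm in all, with free space below.
- slot0 (a point): Centre of the deck's slot at the box's -x, -y corner (65, 85 mm from the middle), on the deck's top, 105 mm up; axes as the box. Slot 29 mm along box x, 12 mm along y (the cover's 13 mm). Below the 6 mm deck, stops let a stud turn only clockwise seen from above, from bar along box x to bar along box y; its bar must pass under 2.5 mm lands, then springs up into its seat.
- slot1 (a point): The same for the slot at the box's -x, +y corner.
- slot2 (a point): The same for the slot at the box's +x, -y corner.
- slot3 (a point): The same for the slot at the box's +x, +y corner.
- rack: Loose wooden rack, 150 by 150 mm, 41 mm high, 1.4 kg, with four 28 mm square pockets at 36 mm (its x) and 41 mm (its y) either side of its middle, 17 mm deep, each with a 27 by 11 mm slot (long along its x) in its floor. Origin: middle of its underside. The studs stand in these pockets, foot 8 mm above the bench, grips standing 42 mm out of the rack.
- stud0: Steel quarter-turn stud, 75 mm tall, 0.12 kg, upright in the rack (any stud may be absent). Origin: centre of its foot, z up. Crossbar at the foot 24 mm long (its x), 8 mm wide, 8 mm high; 9 mm shank; sprung 26 mm cup, underside 16 mm above the foot when free, moves up 9 mm (4 to 11 N); 26 mm flange at 31 to 35 mm; flat grip 10 mm thick (its y), 46 mm long (its x) at 50 to 75 mm.
- stud1: Another stud, the same. Fitting one: crossbar along the box's x over a slot, push down until the foot is 17 to 19 mm below the deck's top (86 to 88 mm above the bench), turn 90 degrees clockwise, let go: the spring lifts it until the foot is 14 mm below the deck's top (91 mm above the bench), locked with its x along the box's y.
- stud2: Another stud, the same.
- stud3: Another stud, the same.
- drift: Steel drift, 160 mm long, 0.3 kg, standing point down in the tool block. Origin: centre of its point, z up. Tapers from 4 mm at the point to 16 mm at 60 mm, 16 mm thick on to 92 mm; 26 mm collar from 92 to 98 mm that seats on the cover or on the tool block; round 20 mm handle from 98 to 160 mm. Fully home in the box its point is 19 mm above the bench.
- tool_block: Loose wooden tool block, 100 mm (its x) by 120 mm (its y), 95 mm high, 1.6 kg, with three short punches standing up to 20 mm out of its top, 52 to 58 mm to the -y side of the drift's hole. Origin: middle of its underside.
- block_hole (a point): Centre of the 19.5 mm through hole in the tool block for the drift, at the block's top face, 95 mm above the bench (20 mm to the block's +y side).
- tongs: Bystander: steel tongs, 290 mm long, lying on the bench; origin near their jaws. Leave alone.
- grip_clamp: Bystander: steel locking clamp, 210 mm long, lying on the bench; origin near the end of its handles. Leave alone.
- hex_nut: Bystander: big hexagon nut, 70 mm across, 28 mm high. Leave alone.
- wire_brush: Bystander: round wire cup brush, 72 mm across, 55 mm high. Leave alone.

How it is judged:
By the outcome, as a careful person would: the job done as asked, in the order asked, and still so for the second after the job is handed in, with the robot touching nothing.
Of stud0, stud1, stud2, stud3 only 2 to 4 are there at a start; the rules pass over those that are not, and their reading is None.
At some moment in a run one of rack, tool_block may be knocked a few centimetres aside while the robot is not near it.
It also fails if it takes over 210 s, if anything falls off the work surface, if the arm or the gripper's body presses on something with over 40 N, if the wrist force passes 120 N, or if a joint passes its speed limit or range.

## Working session

There is one attempt and no reset: what is moved stays moved. The work goes in short steps, Python scripts to look and compute and a tool call to move; the robot and the scene stay as the last step left them, time stands still between calls to the robot, and variables do not carry over. Pictures are saved under pics/ and viewed, and the job is handed in when it is done.

Besides the shell and the picture viewer there is one more tool, called after ">>>" as a command line: name --argument value ..., lists and objects as JSON in quotes. play_rows: Moves the arm, as the interface text tells. Its arguments: {"type":"object","properties":{"steps":{"type":"array","items":{"type":"object","properties":{"claw":{"type":"number"},"tx":{"type":"number"},"ty":{"type":"number"},"tz":{"type":"number"},"ax":{"type":"number"},"ay":{"type":"number"},"az":{"type":"number"}}}},"grip_force":{"type":"number"}},"required":["steps"]}

```bash
ls; mkdir -p pics; cat > h.py <<'E'
import numpy as np, cv2
from scipy.spatial.transform import Rotation as R
from plant import ctrl, cams
E
python3 - <<'E'
from h import *
s=ctrl.get_state();print({k:np.round(v,3).tolist() for k,v in s.items()})
for n in ["side","top","wrist"]:
    p,d=cams.read_camera(n);cv2.imwrite(f"pics/{n}0.png",p);np.save(f"pics/{n}0.npy",d)
    print(n,{k:np.round(v,4).tolist() if not isinstance(v,str) else v for k,v in cams.camera_model(n).items()})
E
```

```text
pics
{'time': 0.0, 'qpos': [-1.283, 0.287, 1.578, -0.0, 1.279, -0.15], 'dq': [-0.001, -0.0, 0.0, -0.002, -0.001, 0.001], 'joint_efforts': [-0.0, -40.598, -29.263, -0.0, 0.006, -0.0], 'eef_pos': [0.286, -0.611, 0.196], 'tcp_rot': [-0.154, 0.691, -0.689, 0.153], 'contact_force': [0.908, -0.16, -0.497], 'wrist_torque': [-0.013, -0.033, -0.019], 'opening': 0.998}
side {'intrinsics': [[568.345, 0.0, 323.6801], [0.0, 568.345, 248.5279], [0.0, 0.0, 1.0]], 'rvec': [0.9576, -2.4802, 1.0232], 'tvec': [0.4221, 0.3566, 0.9633]}
top {'intrinsics': [[543.0745, 0.0, 326.1263], [0.0, 543.0745, 234.0851], [0.0, 0.0, 1.0]], 'rvec': [2.1967, -2.1532, 0.1188], 'tvec': [-0.0166, 0.5896, 1.2958]}
wrist {'intrinsics': [[371.6483, 0.0, 318.139], [0.0, 371.6483, 234.8376], [0.0, 0.0, 1.0]], 'tool_from_camera': [[0.0001, 0.9484, 0.3172, -0.0818], [-0.0001, -0.3172, 0.9484, -0.1767], [1.0, -0.0001, 0.0001, -0.0005], [0.0, 0.0, 0.0, 1.0]]}
```

View pics/top0.png

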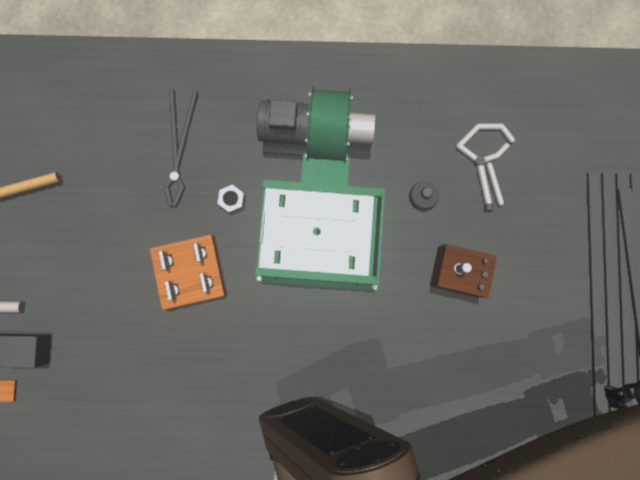

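View pics/side0.png

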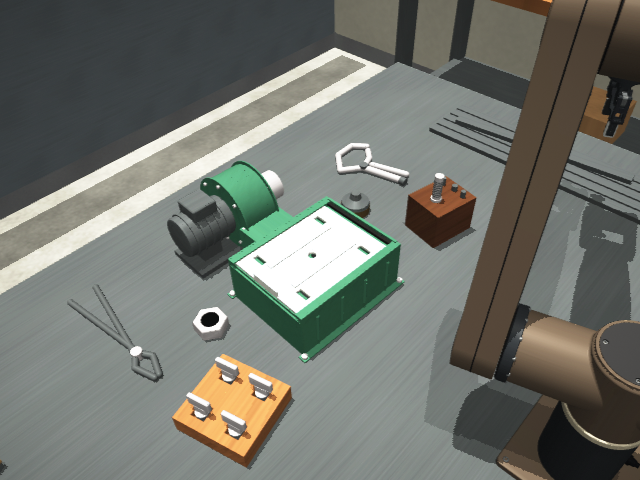

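View pics/wrist0.png

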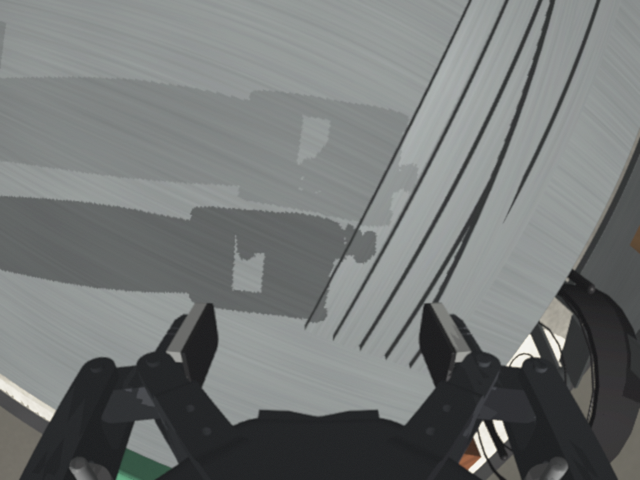

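```bash
cat >> h.py <<'E'
def model(n):
    m=cams.camera_model(n);return np.array(m["intrinsics"]),R.from_rotvec(np.ravel(m["rvec"])).as_matrix(),np.ravel(m["tvec"])
def p2w(n,u,v,z):
    K,Rm,t=model(n);r=Rm.T@np.linalg.inv(K)@np.array([u,v,1.]);c=-Rm.T@t
    return c+r*(z-c[2])/r[2]
def w2p(n,P):
    K,Rm,t=model(n);q=K@(Rm@np.asarray(P,float)+t);return q[:2]/q[2]
def wrist_w2p(P,st):
    m=cams.camera_model("wrist");K=np.array(m["intrinsics"]);T=np.array(m["tool_from_camera"])
    tool=R.from_quat(st["tcp_rot"]).as_matrix().T@(np.asarray(P)-st["eef_pos"])
    c=T[:3,:3].T@(tool-T[:3,3]);th=np.arctan2(np.hypot(c[0],c[1]),c[2]);ph=np.arctan2(c[1],c[0])
    return np.array([K[0,2]+K[0,0]*th*np.cos(ph),K[1,2]+K[1,1]*th*np.sin(ph)])
def wrist_p2w(u,v,z,st):
    m=cams.camera_model("wrist");K=np.array(m["intrinsics"]);T=np.array(m["tool_from_camera"])
    dx,dy=(u-K[0,2])/K[0,0],(v-K[1,2])/K[1,1];th=np.hypot(dx,dy)
    c=np.array([np.sin(th)*dx/max(th,1e-9),np.sin(th)*dy/max(th,1e-9),np.cos(th)])
    Rw=R.from_quat(st["tcp_rot"]).as_matrix();r=Rw@T[:3,:3]@c;o=st["eef_pos"]+Rw@T[:3,3]
    return o+r*(z-o[2])/r[2]
def crop(src,x0,y0,w,h,k,dst):
    p=cv2.imread(src) if isinstance(src,str) else src
    cv2.imwrite(dst,cv2.resize(p[y0:y0+h,x0:x0+w],None,fx=k,fy=k,interpolation=cv2.INTER_CUBIC))
E
python3 - <<'E'
from h import *
crop("pics/top0.png",245,170,160,125,5,"pics/c1.png")
crop("pics/top0.png",140,225,100,95,6,"pics/c2.png")
crop("pics/top0.png",420,235,90,70,8,"pics/c3.png")
E
```

```text
(no output)
```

View pics/c1.png

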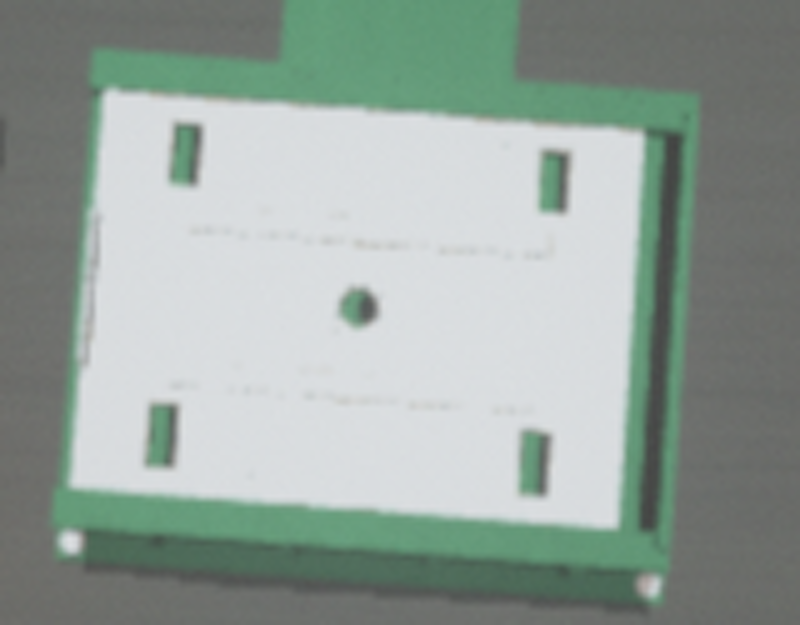

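View pics/c2.png

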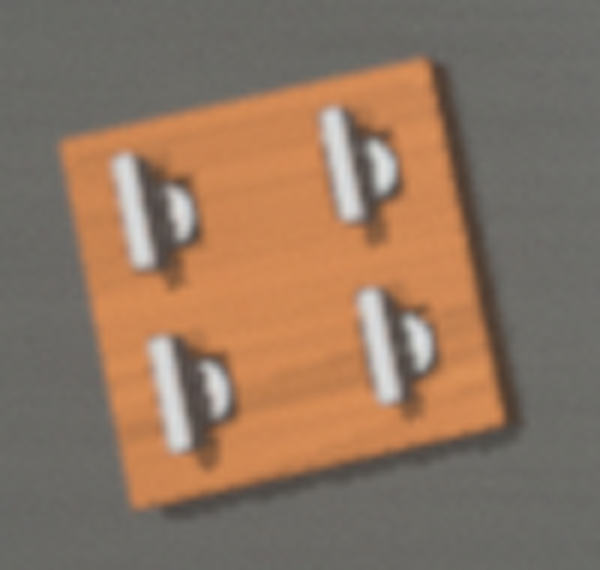

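View pics/c3.png

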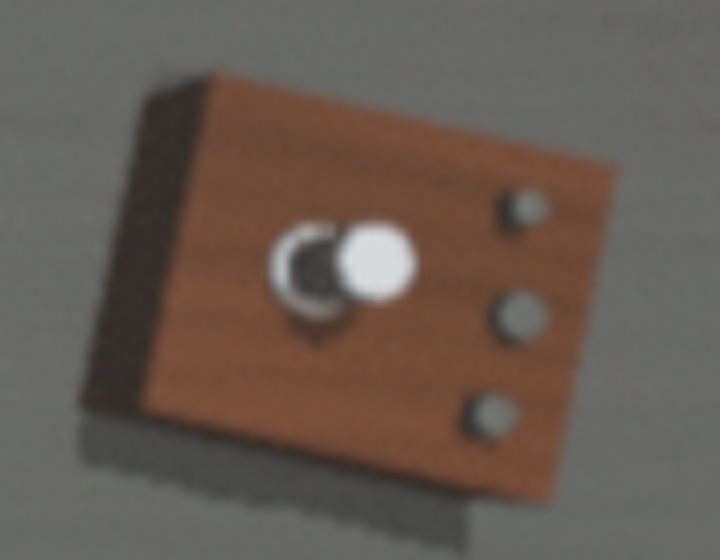

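```bash
python3 - <<'E'
from h import *
f=lambda x,y,k,x0,y0,z:p2w("top",x0+(x+.5)/k-.5,y0+(y+.5)/k-.5,z)
C={n:f(*p,5,245,170,.111) for n,p in dict(s3=(186,154),s2=(555,181),s1=(161,435),s0=(535,463),hole=(357,307)).items()}
for n,v in C.items(): print(n,v.round(4))
ex=(C["s3"]+C["s2"]-C["s1"]-C["s0"]);ey=(C["s3"]+C["s1"]-C["s2"]-C["s0"])
print("box yaw",np.degrees(np.arctan2(ex[1],ex[0])),np.degrees(np.arctan2(-ey[0],ey[1])),np.linalg.norm(ex)/2,np.linalg.norm(ey)/2)
for c in [(97,50),(697,95),(55,498),(662,563)]: print("boxcorner@116",f(*c,5,245,170,.116).round(4))
print("drift top",f(376,262,8,420,235,.163).round(4),"collar",f(315,270,8,420,235,.101).round(4))
for c in [(215,72),(617,163),(548,500),(147,410)]: print("blk",f(*c,8,420,235,.095).round(4))
for c in [(134,211),(344,166),(171,394),(380,346)]: print("stud",f(*c,6,140,225,.083).round(4))
for c in [(60,142),(430,57),(505,427),(137,508)]: print("rack",f(*c,6,140,225,.041).round(4))
E
```

```text
s3 [0.6574 0.0994 0.111 ]
s2 [ 0.6485 -0.0707  0.111 ]
s1 [0.5278 0.1072 0.111 ]
s0 [ 0.5185 -0.0634  0.111 ]
hole [0.5883 0.0192 0.111 ]
box yaw -3.3288482886466975 -3.076585706942551 0.13002340360720513 0.17058222099114004
boxcorner@116 [0.7041 0.1412 0.116 ]
boxcorner@116 [ 0.6891 -0.1352  0.116 ]
boxcorner@116 [0.498  0.1539 0.116 ]
boxcorner@116 [ 0.4741 -0.1213  0.116 ]
drift top [ 0.5098 -0.312   0.163 ] collar [ 0.5098 -0.311   0.101 ]
blk [ 0.5669 -0.2838  0.095 ]
blk [ 0.5428 -0.4004  0.095 ]
blk [ 0.4454 -0.3794  0.095 ]
blk [ 0.4689 -0.2639  0.095 ]
stud [0.5167 0.3758 0.083 ]
stud [0.5358 0.2954 0.083 ]
stud [0.4466 0.3581 0.083 ]
stud [0.4666 0.2786 0.083 ]
rack [0.5457 0.4189 0.041 ]
rack [0.5829 0.2724 0.041 ]
rack [0.4357 0.2367 0.041 ]
rack [0.401 0.381 0.041]
```

```bash
cat >> h.py <<'E'
def yawz(st=None):
    st=st or ctrl.get_state();z=R.from_quat(st["tcp_rot"]).as_matrix()[:,2];return np.degrees(np.arctan2(z[1],z[0]))
def plan(pos,psi):
    """pos world TCP, psi deg jaw direction yaw (mod 180 picked by caller)"""
    st=ctrl.get_state();Rc=R.from_quat(st["tcp_rot"]);c,s=np.cos(np.radians(psi)),np.sin(np.radians(psi))
    Rt=R.from_matrix(np.array([[s,0,c],[-c,0,s],[0,-1,0]]))
    t=Rc.as_matrix().T@(np.array(pos)-st["eef_pos"])*100;a=(Rc.inv()*Rt).as_rotvec(degrees=True)
    print("tx,ty,tz",t.round(2),"ax,ay,az",a.round(2),"| q",np.round(st["qpos"],2),"psi",round(yawz(st),2))
def rep():
    st=ctrl.get_state();print("t",round(st["time"],2),"pos",np.round(st["eef_pos"],4),"psi",round(yawz(st),2),"F",np.round(st["contact_force"],1),"T",np.round(st["wrist_torque"],2),"open cm",round(st["opening"]*8.54,2),"q",np.round(st["qpos"],2))
E
python3 - <<'E'
from h import *
rep(); y=R.from_quat(ctrl.get_state()["tcp_rot"]).as_matrix();print(y.round(3))
for p in (-11.7,168.3): plan((0.510,-0.3118,0.22),p)
E
```

```text
t 0.15 pos [ 0.286  -0.6108  0.1959] psi -64.92 F [-0.  -0.2  0.8] T [ 0.   -0.    0.05] open cm 8.54 q [-1.28  0.29  1.58  0.    1.28 -0.15]
[[-0.906 -0.001  0.424]
 [-0.424  0.002 -0.906]
 [-0.    -1.    -0.002]]
tx,ty,tz [-32.96  -2.37 -17.59] ax,ay,az [  0.09 -53.22  -0.07] | q [-1.28  0.29  1.58  0.    1.28 -0.15] psi -64.92
tx,ty,tz [-32.96  -2.37 -17.59] ax,ay,az [8.0000e-02 1.2678e+02 1.1000e-01] | q [-1.28  0.29  1.58  0.    1.28 -0.15] psi -64.92
```

>>> play_rows --steps '[{"claw":6,"tx":-33,"ty":-2.4,"tz":-17.6,"ay":-53.2},{"claw":6,"tx":-33,"ty":-2.4,"tz":-17.6,"ay":-53.2},{"claw":6,"tx":-33,"ty":-2.4,"tz":-17.6,"ay":-53.2},{"claw":6,"tx":-33,"ty":-2.4,"tz":-17.6,"ay":-53.2},{"claw":6,"tx":-33,"ty":-2.4,"tz":-17.6,"ay":-53.2},{"claw":6,"tx":-33,"ty":-2.4,"tz":-17.6,"ay":-53.2},{"claw":6,"tx":-33,"ty":-2.4,"tz":-17.6,"ay":-53.2},{"claw":6,"tx":-33,"ty":-2.4,"tz":-17.6,"ay":-53.2},{"claw":6,"tx":-33,"ty":-2.4,"tz":-17.6,"ay":-53.2},{"claw":6,"tx":-33,"ty":-2.4,"tz":-17.6,"ay":-53.2},{"claw":6,"tx":-33,"ty":-2.4,"tz":-17.6,"ay":-53.2},{"claw":6,"tx":-33,"ty":-2.4,"tz":-17.6,"ay":-53.2}]' --grip_force 80

```text
invalid input at $.steps[0]: expected keys claw, tx, ty, tz, ax, ay, az
```

```bash
python3 - <<'E'
from h import *
rep(); st=ctrl.get_state(); p,d=cams.read_camera("wrist"); cv2.imwrite("pics/w1.png",p)
print("drift top pred",wrist_w2p((0.510,-0.3118,0.163),st),"collar",wrist_w2p((0.510,-0.3118,0.101),st))
plan((0.510,-0.3118,0.114),-11.7)
E
```

```text
t 0.15 pos [ 0.286  -0.6108  0.1959] psi -64.92 F [-0.  -0.2  0.8] T [ 0.   -0.    0.05] open cm 8.54 q [-1.28  0.29  1.58  0.    1.28 -0.15]
drift top pred [  86.96553633 -162.95705788] collar [ 119.77443637 -128.96848372]
tx,ty,tz [-32.96   8.25 -17.58] ax,ay,az [ 7.000e-02 -5.322e+01 -5.000e-02] | q [-1.28  0.29  1.58  0.    1.28 -0.15] psi -64.92
```

View pics/w1.png

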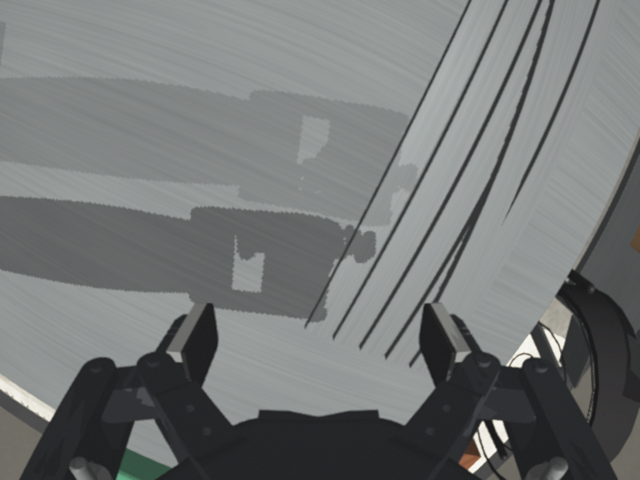

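The move was refused because every key is needed, so the wrist picture is unchanged: bare bench.

>>> play_rows --steps '[{"claw":6,"tx":-33,"ty":-2.4,"tz":-17.6,"ax":0,"ay":-53.2,"az":0},{"claw":6,"tx":-33,"ty":-2.4,"tz":-17.6,"ax":0,"ay":-53.2,"az":0},{"claw":6,"tx":-33,"ty":-2.4,"tz":-17.6,"ax":0,"ay":-53.2,"az":0},{"claw":6,"tx":-33,"ty":-2.4,"tz":-17.6,"ax":0,"ay":-53.2,"az":0},{"claw":6,"tx":-33,"ty":-2.4,"tz":-17.6,"ax":0,"ay":-53.2,"az":0},{"claw":6,"tx":-33,"ty":-2.4,"tz":-17.6,"ax":0,"ay":-53.2,"az":0},{"claw":6,"tx":-33,"ty":-2.4,"tz":-17.6,"ax":0,"ay":-53.2,"az":0},{"claw":6,"tx":-33,"ty":-2.4,"tz":-17.6,"ax":0,"ay":-53.2,"az":0},{"claw":6,"tx":-33,"ty":-2.4,"tz":-17.6,"ax":0,"ay":-53.2,"az":0},{"claw":6,"tx":-33,"ty":-2.4,"tz":-17.6,"ax":0,"ay":-53.2,"az":0},{"claw":6,"tx":-33,"ty":-2.4,"tz":-17.6,"ax":0,"ay":-53.2,"az":0},{"claw":6,"tx":-33,"ty":-2.4,"tz":-17.6,"ax":0,"ay":-53.2,"az":0}]' --grip_force 80

```text
time: 1.2
eef_pos: [0.5103, -0.312, 0.2208]
tcp_rot: [-0.447, 0.548, -0.548, 0.446]
contact_force: [0.1, 1.0, -0.6]
opening: 0.702
```

```bash
python3 - <<'E'
from h import *
rep(); st=ctrl.get_state(); p,d=cams.read_camera("wrist"); cv2.imwrite("pics/w2.png",p)
print("drift top pred",wrist_w2p((0.510,-0.3118,0.163),st),"collar",wrist_w2p((0.510,-0.3118,0.101),st))
plan((0.510,-0.3118,0.114),-11.7)
E
```

```text
t 1.2 pos [ 0.5103 -0.312   0.2208] psi -11.68 F [ 0.1  1.  -0.6] T [-0.04  0.03  0.05] open cm 5.99 q [-0.72  0.1   1.75 -0.    1.29 -0.51]
drift top pred [317.84644229 239.79625835] collar [318.05446151 215.08812595]
tx,ty,tz [-9.000e-02  1.067e+01  1.000e-02] ax,ay,az [ 0.04 -0.06  0.01] | q [-0.72  0.1   1.75 -0.    1.29 -0.51] psi -11.76
```

View pics/w2.png

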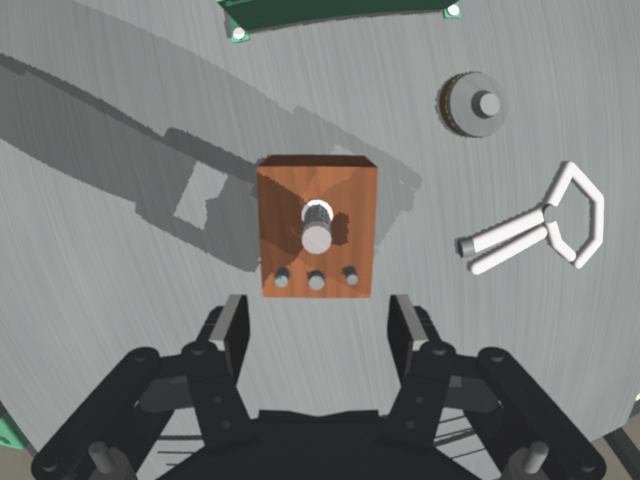

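Wrist view: drift top at (316,238), collar at (317,212), as predicted to about 2 px; punches lie to the near side, clear of the jaws. Descend and grip.

>>> play_rows --steps '[{"claw":6,"tx":-0.1,"ty":4,"tz":0,"ax":0,"ay":0,"az":0},{"claw":6,"tx":-0.1,"ty":7,"tz":0,"ax":0,"ay":0,"az":0},{"claw":6,"tx":-0.1,"ty":10,"tz":0,"ax":0,"ay":0,"az":0},{"claw":6,"tx":-0.1,"ty":10.7,"tz":0,"ax":0,"ay":0,"az":0},{"claw":6,"tx":-0.1,"ty":10.7,"tz":0,"ax":0,"ay":0,"az":0},{"claw":1,"tx":-0.1,"ty":10.7,"tz":0,"ax":0,"ay":0,"az":0},{"claw":1,"tx":-0.1,"ty":10.7,"tz":0,"ax":0,"ay":0,"az":0},{"claw":1,"tx":-0.1,"ty":10.7,"tz":0,"ax":0,"ay":0,"az":0},{"claw":1,"tx":-0.1,"ty":10.7,"tz":0,"ax":0,"ay":0,"az":0},{"claw":1,"tx":-0.1,"ty":10.7,"tz":0,"ax":0,"ay":0,"az":0},{"claw":1,"tx":-0.1,"ty":10.7,"tz":0,"ax":0,"ay":0,"az":0},{"claw":1,"tx":-0.1,"ty":10.7,"tz":0,"ax":0,"ay":0,"az":0}]' --grip_force 80

```text
time: 2.25
eef_pos: [0.5115, -0.3122, 0.117]
tcp_rot: [0.447, -0.547, 0.55, -0.446]
contact_force: [-1.9, 0.4, 5.1]
opening: 0.192
```

```bash
python3 - <<'E'
from h import *
rep()
plan((0.510,-0.3118,0.27),-11.7)
E
```

```text
t 2.25 pos [ 0.5115 -0.3122  0.117 ] psi -11.69 F [-1.9  0.4  5.1] T [ 0.04  0.39 -0.04] open cm 1.64 q [-0.72  0.2   1.84 -0.    1.1  -0.51]
tx,ty,tz [  0.03 -15.3   -0.12] ax,ay,az [-0.16  0.01  0.15] | q [-0.72  0.2   1.84 -0.    1.1  -0.51] psi -11.69
```

>>> play_rows --steps '[{"claw":1,"tx":0,"ty":0,"tz":0,"ax":0,"ay":0,"az":0},{"claw":1,"tx":0,"ty":0,"tz":0,"ax":0,"ay":0,"az":0},{"claw":1,"tx":0,"ty":0,"tz":0,"ax":0,"ay":0,"az":0}]'

```text
time: 2.5
eef_pos: [0.5115, -0.3122, 0.117]
tcp_rot: [0.447, -0.547, 0.55, -0.446]
contact_force: [-2.0, 0.2, 6.5]
opening: 0.195
```

```bash
python3 - <<'E'
from h import *
rep()
p,d=cams.read_camera("wrist"); cv2.imwrite("pics/w3.png",p)
E
```

```text
t 2.5 pos [ 0.5115 -0.3122  0.117 ] psi -11.69 F [-2.   0.2  6.5] T [ 0.01  0.47 -0.05] open cm 1.67 q [-0.72  0.2   1.84 -0.    1.1  -0.51]
```

View pics/w3.png

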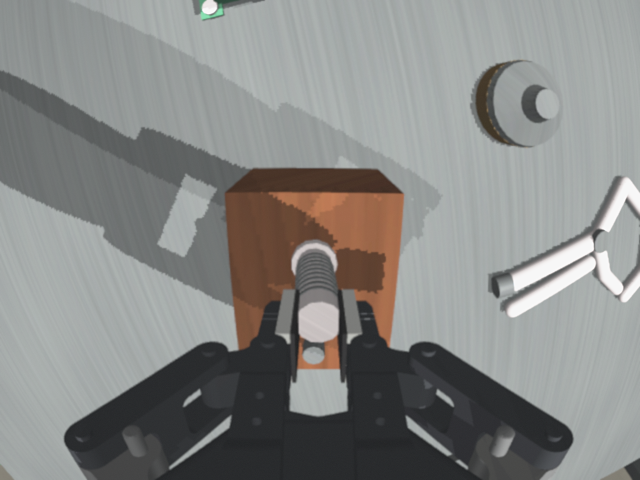

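Drift gripped upright (handle top at (317,320), collar at (315,258)). Lift.

>>> play_rows --steps '[{"claw":1,"tx":0,"ty":-2,"tz":0,"ax":0,"ay":0,"az":0},{"claw":1,"tx":0,"ty":-4,"tz":0,"ax":0,"ay":0,"az":0},{"claw":1,"tx":0,"ty":-7,"tz":0,"ax":0,"ay":0,"az":0},{"claw":1,"tx":0,"ty":-10,"tz":0,"ax":0,"ay":0,"az":0},{"claw":1,"tx":0,"ty":-14,"tz":0,"ax":0,"ay":0,"az":0},{"claw":1,"tx":0,"ty":-17,"tz":0,"ax":0,"ay":0,"az":0},{"claw":1,"tx":0,"ty":-17,"tz":0,"ax":0,"ay":0,"az":0},{"claw":1,"tx":0,"ty":-17,"tz":0,"ax":0,"ay":0,"az":0}]'

```text
time: 3.22
eef_pos: [0.5115, -0.3114, 0.2864]
tcp_rot: [0.446, -0.547, 0.55, -0.447]
contact_force: [0.8, 0.1, -5.0]
opening: 0.19
```

```bash
python3 - <<'E'
from h import *
rep()
plan((0.5880,0.0145,0.26),-3.2)
plan((0.5880,0.0145,0.26),-11.7)
E
```

```text
t 3.22 pos [ 0.5115 -0.3114  0.2864] psi -11.7 F [ 0.8  0.1 -5. ] T [-0.01  0.03 -0.02] open cm 1.62 q [-0.72  0.06  1.67  0.    1.4  -0.51]
tx,ty,tz [-33.47   2.56   0.87] ax,ay,az [-0.24 -8.5   0.15] | q [-0.72  0.06  1.67  0.    1.4  -0.51] psi -11.7
tx,ty,tz [-33.47   2.56   0.87] ax,ay,az [-0.25  0.    0.13] | q [-0.72  0.06  1.67  0.    1.4  -0.51] psi -11.7
```

>>> play_rows --steps '[{"claw":1,"tx":-4,"ty":0,"tz":0,"ax":0,"ay":0,"az":0},{"claw":1,"tx":-8,"ty":0,"tz":0.2,"ax":0,"ay":-4,"az":0},{"claw":1,"tx":-12,"ty":1,"tz":0.5,"ax":0,"ay":-8.5,"az":0},{"claw":1,"tx":-16,"ty":1,"tz":0.9,"ax":0,"ay":-8.5,"az":0},{"claw":1,"tx":-20,"ty":1,"tz":0.9,"ax":0,"ay":-8.5,"az":0},{"claw":1,"tx":-24,"ty":2,"tz":0.9,"ax":0,"ay":-8.5,"az":0},{"claw":1,"tx":-28,"ty":2,"tz":0.9,"ax":0,"ay":-8.5,"az":0},{"claw":1,"tx":-31,"ty":2.5,"tz":0.9,"ax":0,"ay":-8.5,"az":0},{"claw":1,"tx":-33.5,"ty":2.5,"tz":0.9,"ax":0,"ay":-8.5,"az":0},{"claw":1,"tx":-33.5,"ty":2.5,"tz":0.9,"ax":0,"ay":-8.5,"az":0},{"claw":1,"tx":-33.5,"ty":2.5,"tz":0.9,"ax":0,"ay":-8.5,"az":0}]'

```text
time: 4.13
eef_pos: [0.5859, 0.0167, 0.2552]
tcp_rot: [-0.488, 0.515, -0.512, 0.485]
contact_force: [0.4, -1.2, -4.2]
opening: 0.19
```

```bash
python3 - <<'E'
from h import *
rep();st=ctrl.get_state()
p,d=cams.read_camera("wrist"); cv2.imwrite("pics/w4.png",p)
a=wrist_w2p((0.5883,0.0188,0.111),st);print(a,"deck",wrist_w2p((0.5878,0.0105,.105),st),"tip",wrist_w2p(np.array(st["eef_pos"])-[0,0,.114],st))
x,y=int(a[0])-70,int(a[1])-50;print(x,y);crop(p,x,y,140,100,5,"pics/w4c.png")
p,d=cams.read_camera("side"); cv2.imwrite("pics/s4.png",p)
E
```

```text
t 4.13 pos [0.5859 0.0167 0.2552] psi -3.04 F [ 0.4 -1.2 -4.2] T [ 0.02 -0.01  0.  ] open cm 1.62 q [-0.14  0.06  1.73 -0.    1.36 -0.09]
[321.86765343 205.69392676] deck [321.76521319 212.96564349] tip [319.08711696 217.25587056]
251 155
```

View pics/w4.png

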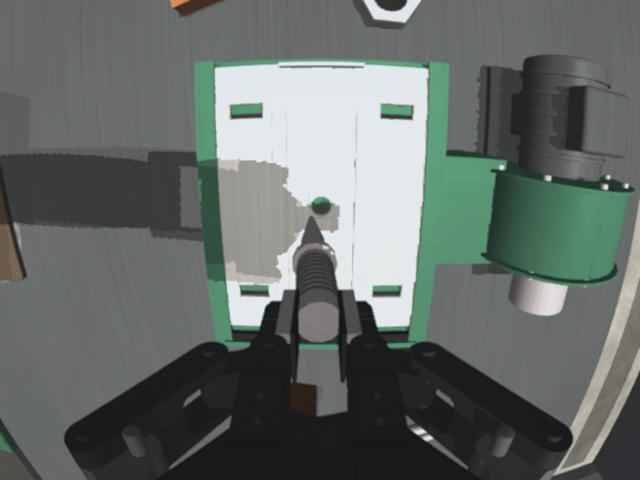

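View pics/w4c.png

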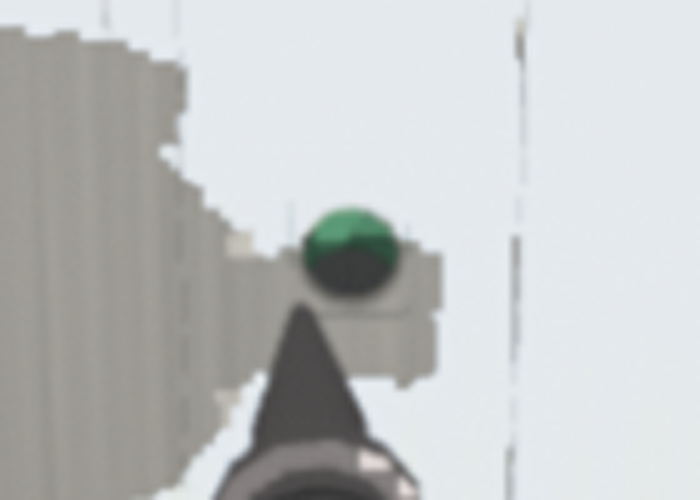

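View pics/s4.png

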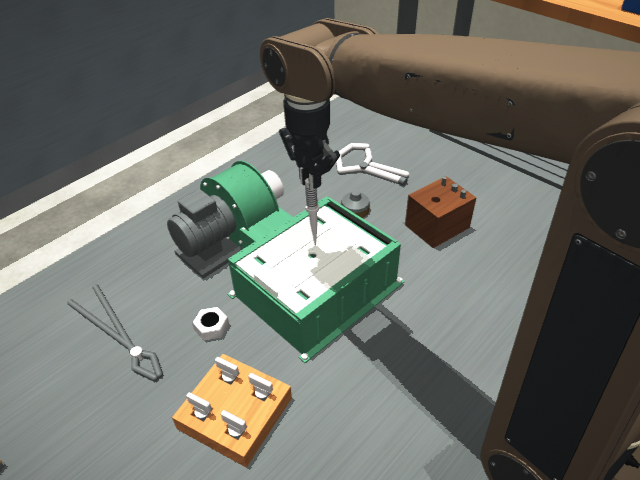

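```bash
python3 - <<'E'
from h import *
rep();st=ctrl.get_state()
print(R.from_quat(st["tcp_rot"]).as_matrix().round(4))
print("tip",wrist_p2w(311.4,215.6,.141,st),"hole",wrist_p2w(321.0,205.5,.111,st),"top",wrist_p2w(320,315,.301,st))
p,d=cams.read_camera("side");crop(p,260,150,110,120,5,"pics/s4c.png")
print(w2p("side",st["eef_pos"]-np.array([0,0,.114])),w2p("side",st["eef_pos"]+np.array([0,0,.046])))
E
```

```text
t 4.23 pos [0.5864 0.0148 0.2566] psi -3.22 F [-0.4  0.3 -3.2] T [-0.02 -0.01 -0.04] open cm 1.64 q [-0.15  0.05  1.73 -0.    1.36 -0.09]
[[-5.610e-02 -4.000e-03  9.984e-01]
 [-9.984e-01  0.000e+00 -5.610e-02]
 [ 2.000e-04 -1.000e+00 -4.000e-03]]
tip [0.580414   0.01610095 0.141     ] hole [0.58834491 0.01671572 0.111     ] top [0.58767625 0.0178129  0.301     ]
[312.82317364 242.65559862] [310.30691168 179.30472735]
```

View pics/s4c.png

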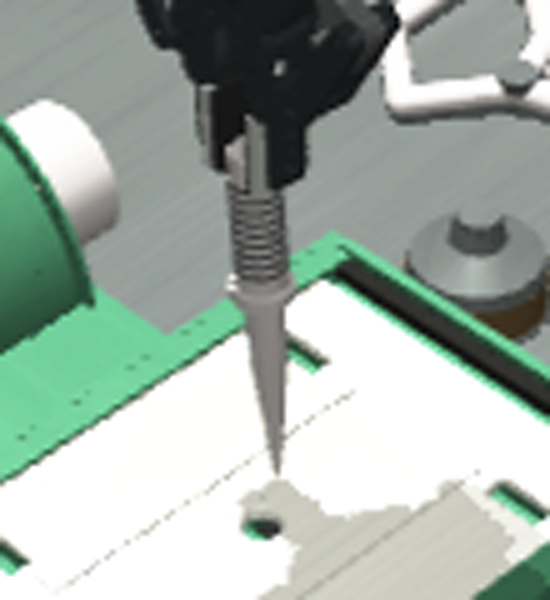

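Side view confirms the drift leans about 2.6° (tip toward the robot). I'll tilt the tool to counter it and look again lower.

>>> play_rows --steps '[{"claw":1,"tx":0,"ty":0,"tz":0.2,"ax":2.6,"ay":0,"az":0},{"claw":1,"tx":0,"ty":0.7,"tz":0.2,"ax":2.6,"ay":0,"az":0},{"claw":1,"tx":0,"ty":1.5,"tz":0.2,"ax":2.6,"ay":0,"az":0},{"claw":1,"tx":0,"ty":1.5,"tz":0.2,"ax":2.6,"ay":0,"az":0},{"claw":1,"tx":0,"ty":1.5,"tz":0.2,"ax":2.6,"ay":0,"az":0},{"claw":1,"tx":0,"ty":1.5,"tz":0.2,"ax":2.6,"ay":0,"az":0},{"claw":1,"tx":0,"ty":1.5,"tz":0.2,"ax":2.6,"ay":0,"az":0}]'

```text
time: 4.87
eef_pos: [0.5897, 0.0149, 0.2442]
tcp_rot: [0.475, -0.502, 0.525, -0.497]
contact_force: [-0.2, -1.5, -2.9]
opening: 0.192
```

```bash
python3 - <<'E'
from h import *
rep();st=ctrl.get_state()
p,d=cams.read_camera("wrist"); crop(p,251,155,140,120,5,"pics/w5c.png")
p,d=cams.read_camera("side");crop(p,260,170,110,110,5,"pics/s5c.png")
E
```

```text
t 4.87 pos [0.5897 0.0149 0.2442] psi -3.23 F [-0.2 -1.5 -2.9] T [-0.01  0.07  0.  ] open cm 1.64 q [-0.15  0.04  1.77  0.    1.29 -0.09]
```

View pics/w5c.png

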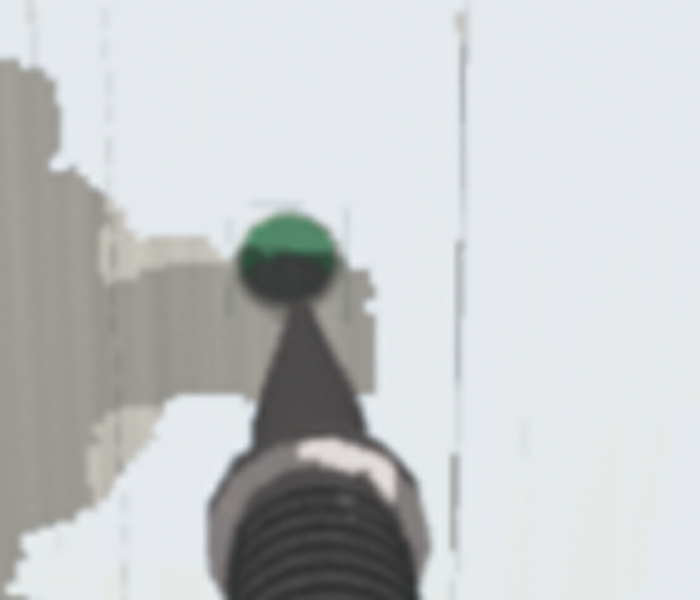

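View pics/s5c.png

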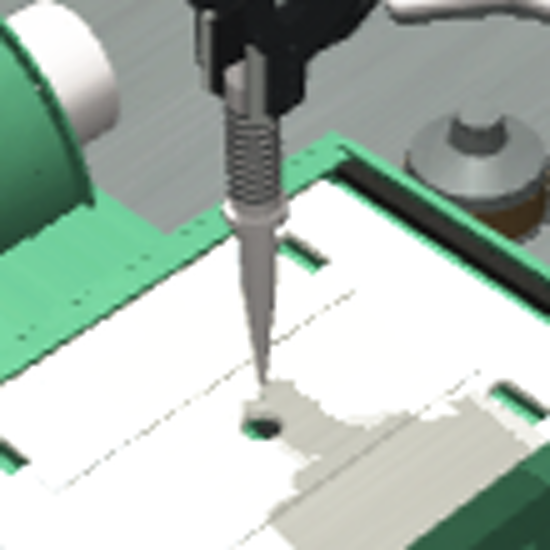

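```bash
python3 - <<'E'
from h import *
rep();st=ctrl.get_state()
print("tip",wrist_p2w(311.6,215.4,.1302,st),"hole",wrist_p2w(308.6,206.6,.111,st))
print("side tip", p2w("side",260+262/5,170+383/5,.1302),"side hole",p2w("side",260+263/5,170+428/5,.111))
st=ctrl.get_state();print(R.from_quat(st["tcp_rot"]).as_matrix().round(4))
E
```

```text
t 4.97 pos [0.5898 0.015  0.2444] psi -3.22 F [-0.2  0.3 -3.2] T [ 0.02 -0.06  0.03] open cm 1.61 q [-0.15  0.04  1.77  0.    1.29 -0.09]
tip [0.58971292 0.01651903 0.1302    ] hole [0.58782168 0.01920461 0.111     ]
side tip [0.58815405 0.01472397 0.1302    ] side hole [0.58366683 0.01968696 0.111     ]
[[-5.610e-02  4.580e-02  9.974e-01]
 [-9.984e-01 -2.700e-03 -5.600e-02]
 [ 1.000e-04 -9.989e-01  4.590e-02]]
```

>>> play_rows --steps '[{"claw":1,"tx":0.06,"ty":0,"tz":-0.26,"ax":0,"ay":0,"az":0},{"claw":1,"tx":0.06,"ty":0.5,"tz":-0.28,"ax":0,"ay":0,"az":0},{"claw":1,"tx":0.06,"ty":1.0,"tz":-0.3,"ax":0,"ay":0,"az":0},{"claw":1,"tx":0.06,"ty":1.5,"tz":-0.32,"ax":0,"ay":0,"az":0},{"claw":1,"tx":0.06,"ty":2,"tz":-0.35,"ax":0,"ay":0,"az":0},{"claw":1,"tx":0.06,"ty":2.5,"tz":-0.37,"ax":0,"ay":0,"az":0},{"claw":1,"tx":0.06,"ty":3,"tz":-0.39,"ax":0,"ay":0,"az":0},{"claw":1,"tx":0.06,"ty":3,"tz":-0.39,"ax":0,"ay":0,"az":0},{"claw":1,"tx":0.06,"ty":3,"tz":-0.39,"ax":0,"ay":0,"az":0}]'

```text
time: 5.72
eef_pos: [0.5866, 0.0146, 0.2132]
tcp_rot: [0.475, -0.502, 0.525, -0.496]
contact_force: [0.1, -0.7, -3.4]
opening: 0.189
```

```bash
python3 - <<'E'
from h import *
rep();st=ctrl.get_state()
p,d=cams.read_camera("wrist"); crop(p,251,155,140,120,5,"pics/w6c.png")
p,d=cams.read_camera("side");crop(p,260,170,110,110,5,"pics/s6c.png")
rep()
E
```

```text
t 5.72 pos [0.5866 0.0146 0.2132] psi -3.22 F [ 0.1 -0.7 -3.4] T [-0.03  0.06  0.01] open cm 1.62 q [-0.15  0.05  1.81  0.    1.23 -0.1 ]
t 5.82 pos [0.5872 0.0146 0.2142] psi -3.22 F [-0.1 -0.8 -3.5] T [0.03 0.   0.03] open cm 1.64 q [-0.15  0.05  1.81  0.    1.23 -0.1 ]
```

View pics/w6c.png

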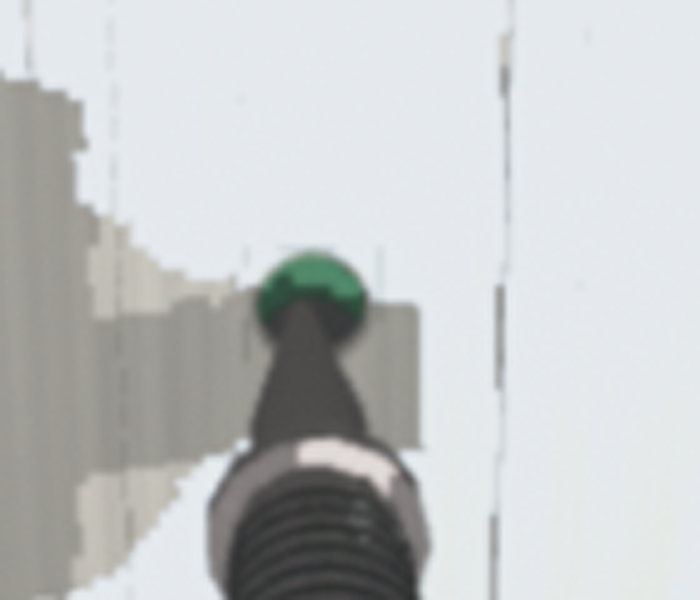

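View pics/s6c.png

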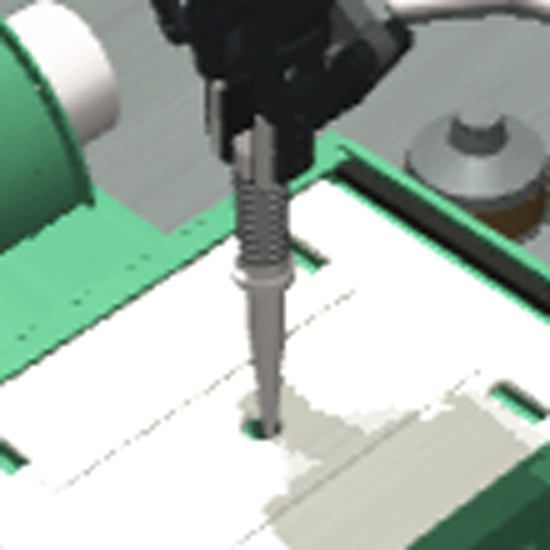

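Tip is inside the cover hole (crop ~(300,308); hole centre (313,300)). Descend further, easing to −y.

>>> play_rows --steps '[{"claw":1,"tx":0.05,"ty":0.5,"tz":0.08,"ax":0,"ay":0,"az":0},{"claw":1,"tx":0.07,"ty":1.0,"tz":0.06,"ax":0,"ay":0,"az":0},{"claw":1,"tx":0.1,"ty":1.5,"tz":0.04,"ax":0,"ay":0,"az":0},{"claw":1,"tx":0.12,"ty":2,"tz":0.02,"ax":0,"ay":0,"az":0},{"claw":1,"tx":0.14,"ty":2.5,"tz":0,"ax":0,"ay":0,"az":0},{"claw":1,"tx":0.14,"ty":3,"tz":-0.03,"ax":0,"ay":0,"az":0},{"claw":1,"tx":0.14,"ty":3,"tz":-0.03,"ax":0,"ay":0,"az":0},{"claw":1,"tx":0.14,"ty":3,"tz":-0.03,"ax":0,"ay":0,"az":0}]'

```text
time: 6.48
eef_pos: [0.588, 0.0131, 0.1833]
tcp_rot: [0.475, -0.502, 0.525, -0.497]
contact_force: [1.6, 0.5, -2.9]
opening: 0.189
```

```bash
python3 - <<'E'
from h import *
rep()
p,d=cams.read_camera("wrist"); crop(p,231,155,160,120,5,"pics/w7c.png")
rep()
E
```

```text
t 6.48 pos [0.588  0.0131 0.1833] psi -3.22 F [ 1.6  0.5 -2.9] T [-0.01 -0.27 -0.01] open cm 1.61 q [-0.15  0.08  1.84  0.    1.18 -0.1 ]
t 6.53 pos [0.588  0.0131 0.1833] psi -3.22 F [ 0.6  0.2 -3.7] T [ 0.03 -0.27  0.04] open cm 1.59 q [-0.15  0.08  1.84  0.    1.18 -0.1 ]
```

View pics/w7c.png

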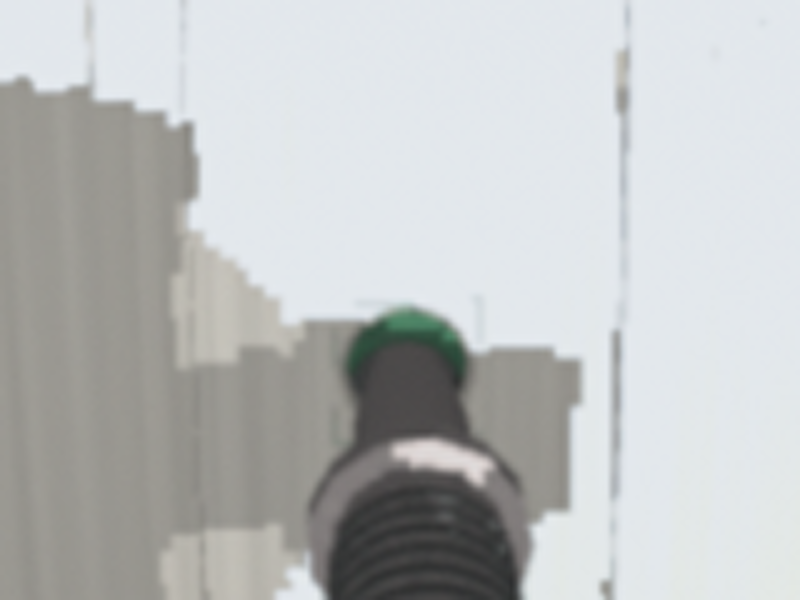

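>>> play_rows --steps '[{"claw":1,"tx":0.05,"ty":0.4,"tz":0,"ax":0,"ay":0,"az":0},{"claw":1,"tx":0.1,"ty":0.8,"tz":-0.02,"ax":0,"ay":0,"az":0},{"claw":1,"tx":0.15,"ty":1.2,"tz":-0.04,"ax":0,"ay":0,"az":0},{"claw":1,"tx":0.2,"ty":1.6,"tz":-0.06,"ax":0,"ay":0,"az":0},{"claw":1,"tx":0.25,"ty":2,"tz":-0.08,"ax":0,"ay":0,"az":0},{"claw":1,"tx":0.25,"ty":2,"tz":-0.08,"ax":0,"ay":0,"az":0},{"claw":1,"tx":0.25,"ty":2,"tz":-0.08,"ax":0,"ay":0,"az":0}]'

```text
time: 7.12
eef_pos: [0.588, 0.0106, 0.1632]
tcp_rot: [0.474, -0.502, 0.525, -0.497]
contact_force: [0.8, -0.5, -1.4]
opening: 0.189
```

```bash
python3 - <<'E'
from h import *
rep()
p,d=cams.read_camera("wrist"); crop(p,231,155,160,120,5,"pics/w8c.png")
rep()
E
```

```text
t 7.12 pos [0.588  0.0106 0.1632] psi -3.22 F [ 0.8 -0.5 -1.4] T [ 0.07 -0.23 -0.02] open cm 1.61 q [-0.16  0.1   1.86  0.01  1.14 -0.1 ]
t 7.17 pos [0.5879 0.0106 0.1632] psi -3.22 F [ 0.7  0.5 -1.5] T [ 0.05 -0.28 -0.01] open cm 1.61 q [-0.16  0.1   1.86  0.01  1.14 -0.1 ]
```

View pics/w8c.png

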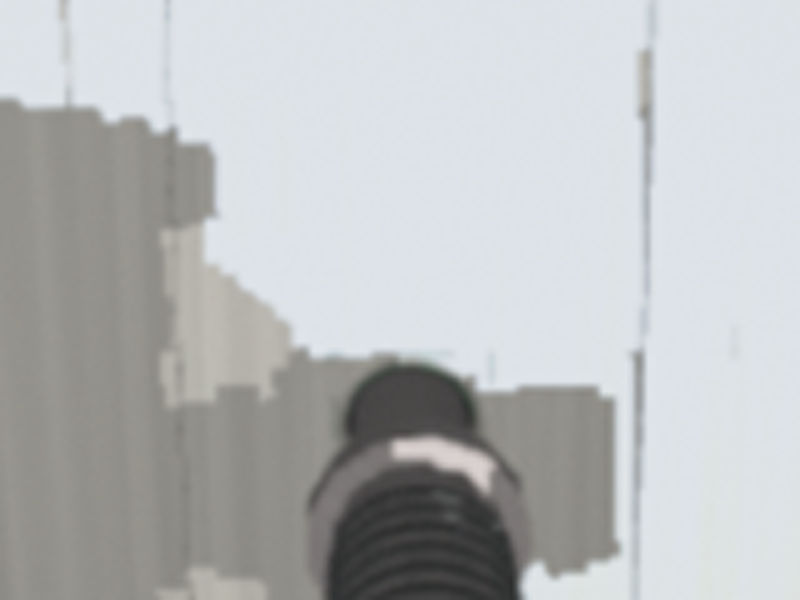

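>>> play_rows --steps '[{"claw":1,"tx":0,"ty":0.4,"tz":-0.02,"ax":0,"ay":0,"az":0},{"claw":1,"tx":0,"ty":0.8,"tz":-0.04,"ax":0,"ay":0,"az":0},{"claw":1,"tx":0,"ty":1.2,"tz":-0.06,"ax":0,"ay":0,"az":0},{"claw":1,"tx":0,"ty":1.6,"tz":-0.08,"ax":0,"ay":0,"az":0},{"claw":1,"tx":0,"ty":2,"tz":-0.09,"ax":0,"ay":0,"az":0},{"claw":1,"tx":0,"ty":2.4,"tz":-0.11,"ax":0,"ay":0,"az":0},{"claw":1,"tx":0,"ty":2.8,"tz":-0.13,"ax":0,"ay":0,"az":0},{"claw":1,"tx":0,"ty":3.1,"tz":-0.14,"ax":0,"ay":0,"az":0},{"claw":1,"tx":0,"ty":3.1,"tz":-0.14,"ax":0,"ay":0,"az":0}]'

```text
time: 7.92
eef_pos: [0.5883, 0.0105, 0.1328]
tcp_rot: [0.474, -0.502, 0.526, -0.497]
contact_force: [0.8, -0.5, 3.5]
opening: 0.187
```

```bash
python3 - <<'E'
from h import *
rep()
p,d=cams.read_camera("wrist"); crop(p,231,155,160,120,5,"pics/w9c.png")
p,d=cams.read_camera("side");crop(p,260,170,110,110,5,"pics/s9c.png")
rep()
E
```

```text
t 7.92 pos [0.5883 0.0105 0.1328] psi -3.21 F [ 0.8 -0.5  3.5] T [ 0.05 -0.25 -0.03] open cm 1.6 q [-0.16  0.13  1.88  0.    1.08 -0.1 ]
t 8.02 pos [0.5882 0.0105 0.1328] psi -3.21 F [1.3 1.  2.7] T [-0.   -0.29 -0.02] open cm 1.65 q [-0.16  0.13  1.88  0.01  1.08 -0.1 ]
```

View pics/w9c.png

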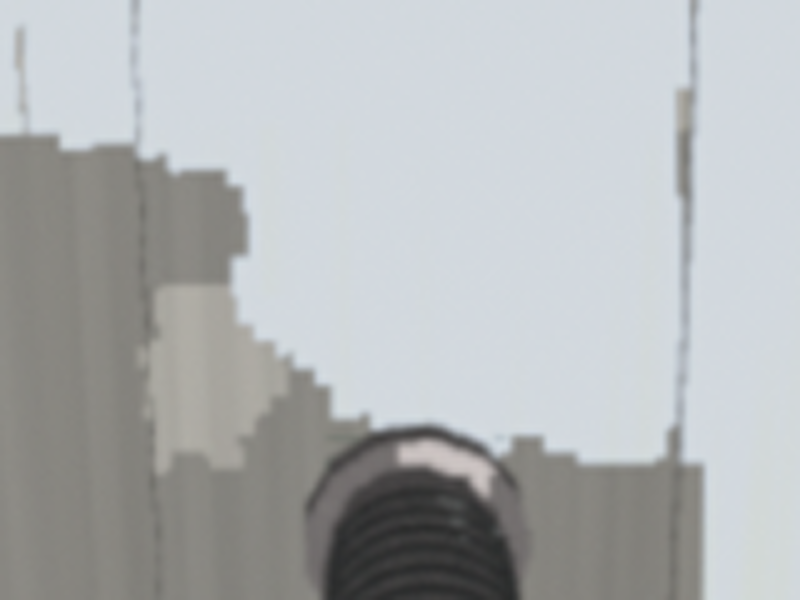

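View pics/s9c.png

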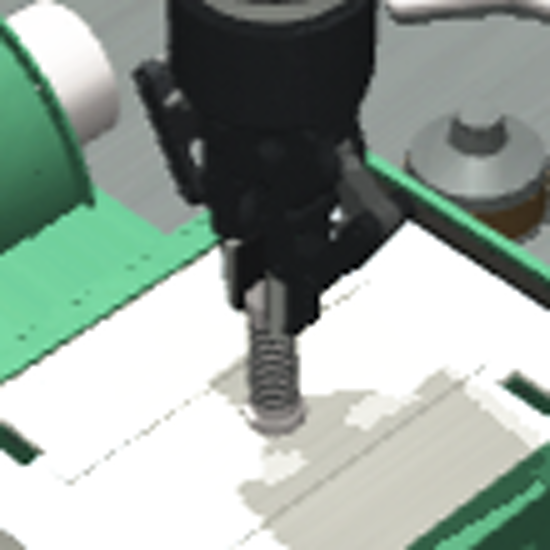

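Collar looks seated. A small further push, then release.

>>> play_rows --steps '[{"claw":1,"tx":0,"ty":0.3,"tz":0,"ax":0,"ay":0,"az":0},{"claw":1,"tx":0,"ty":0.5,"tz":0,"ax":0,"ay":0,"az":0},{"claw":1,"tx":0,"ty":0.5,"tz":0,"ax":0,"ay":0,"az":0},{"claw":1,"tx":0,"ty":0.5,"tz":0,"ax":0,"ay":0,"az":0}]'

```text
time: 8.35
eef_pos: [0.589, 0.0104, 0.1326]
tcp_rot: [0.475, -0.501, 0.526, -0.497]
contact_force: [-6.4, 0.0, 19.5]
opening: 0.189
```

>>> play_rows --steps '[{"claw":5,"tx":0,"ty":-0.3,"tz":0,"ax":0,"ay":0,"az":0},{"claw":5,"tx":0,"ty":-0.3,"tz":0,"ax":0,"ay":0,"az":0},{"claw":5,"tx":0,"ty":-0.3,"tz":0,"ax":0,"ay":0,"az":0},{"claw":5,"tx":0,"ty":-0.3,"tz":0,"ax":0,"ay":0,"az":0},{"claw":5,"tx":0,"ty":-0.3,"tz":0,"ax":0,"ay":0,"az":0},{"claw":5,"tx":0,"ty":-3,"tz":0,"ax":0,"ay":0,"az":0},{"claw":5,"tx":0,"ty":-6,"tz":0,"ax":0,"ay":0,"az":0},{"claw":5,"tx":0,"ty":-9,"tz":0,"ax":0,"ay":0,"az":0},{"claw":5,"tx":0,"ty":-12,"tz":0,"ax":0,"ay":0,"az":0},{"claw":5,"tx":0,"ty":-12,"tz":0,"ax":-2.6,"ay":0,"az":0}]'

```text
time: 9.18
eef_pos: [0.5848, 0.0107, 0.2555]
tcp_rot: [0.484, -0.511, 0.517, -0.488]
contact_force: [0.6, 0.1, 1.0]
opening: 0.587
```

```bash
python3 - <<'E'
from h import *
rep();st=ctrl.get_state()
p,d=cams.read_camera("wrist"); cv2.imwrite("pics/w10.png",p)
p,d=cams.read_camera("side");crop(p,230,180,180,150,4,"pics/s10c.png");cv2.imwrite("pics/s10.png",p)
p,d=cams.read_camera("top"); cv2.imwrite("pics/t10.png",p)
crop("pics/t10.png",140,225,100,95,6,"pics/t10c.png")
rep()
plan((0.4466,0.3581,.2),104.7)
E
```

```text
t 9.18 pos [0.5848 0.0107 0.2555] psi -3.2 F [0.6 0.1 1. ] T [-0.01 -0.03  0.06] open cm 5.01 q [-0.15  0.04  1.75 -0.    1.34 -0.1 ]
t 9.33 pos [0.5828 0.0109 0.2471] psi -3.22 F [-0.5  0.7  0.6] T [-0.01  0.01 -0.02] open cm 5.02 q [-0.16  0.05  1.75  0.    1.34 -0.1 ]
tx,ty,tz [-33.9    4.71 -15.54] ax,ay,az [ 1.0000e-02 -1.0792e+02 -2.0000e-02] | q [-0.16  0.05  1.75  0.    1.34 -0.1 ] psi -3.22
```

View pics/w10.png

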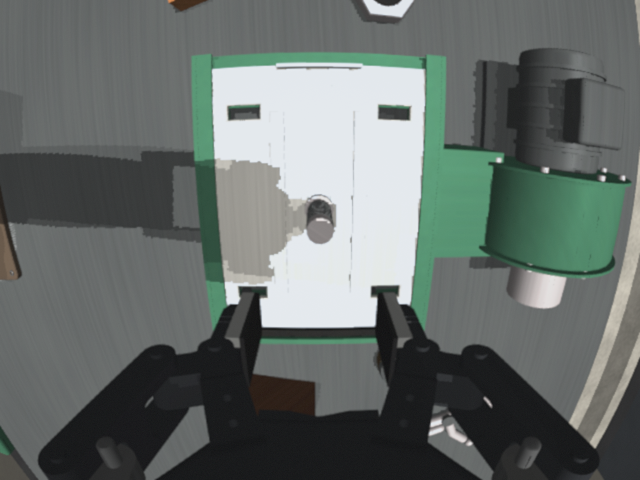

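View pics/s10c.png

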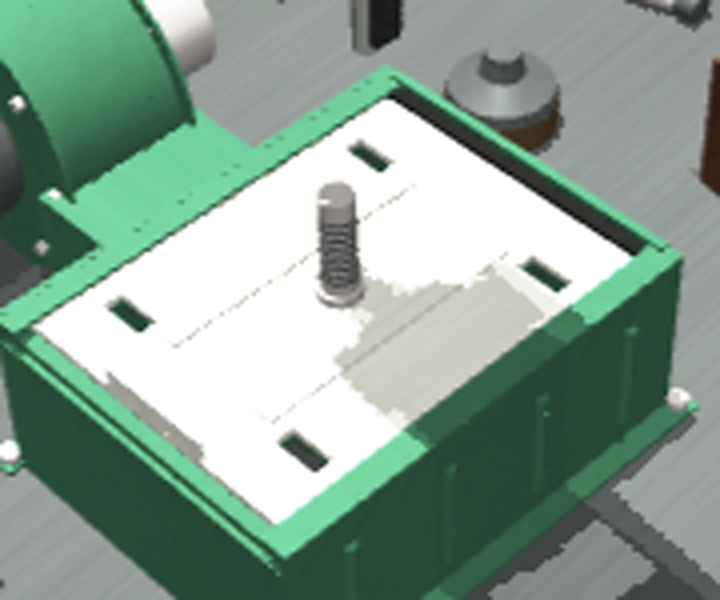

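View pics/t10.png

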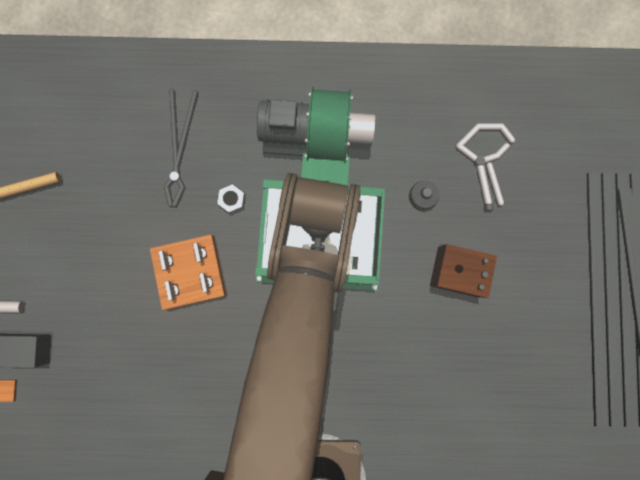

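Drift is home (collar on cover, dark open slots in line). Now a still picture to locate the slots.

```bash
python3 - <<'E'
from h import *
st=ctrl.get_state()
p,d=cams.read_camera("wrist"); cv2.imwrite("pics/w11.png",p)
crop(p,220,90,200,150,4,"pics/w11c.png")
rep()
E
```

```text
t 9.38 pos [0.582  0.011  0.2458] psi -3.22 F [ 0.  -0.2 -1.2] T [0.05 0.05 0.05] open cm 4.99 q [-0.16  0.05  1.76  0.    1.34 -0.1 ]
```

View pics/w11c.png

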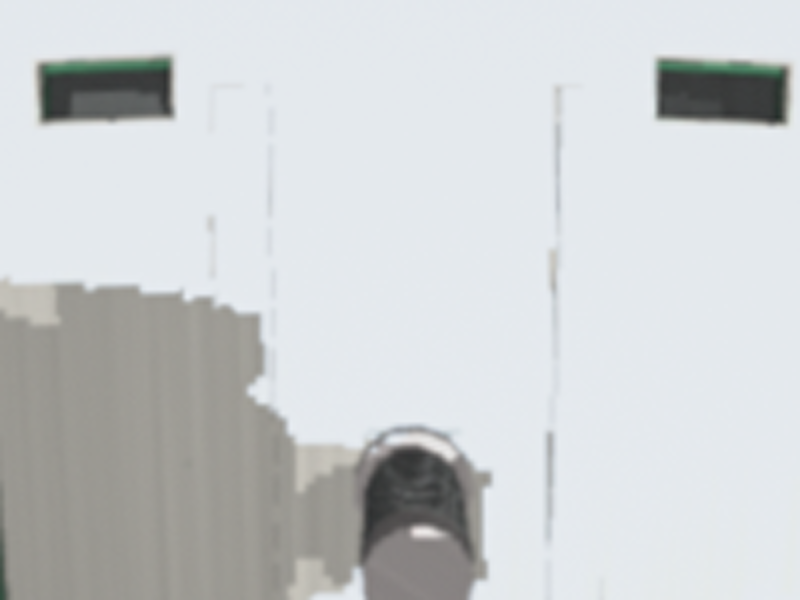

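View pics/t10c.png

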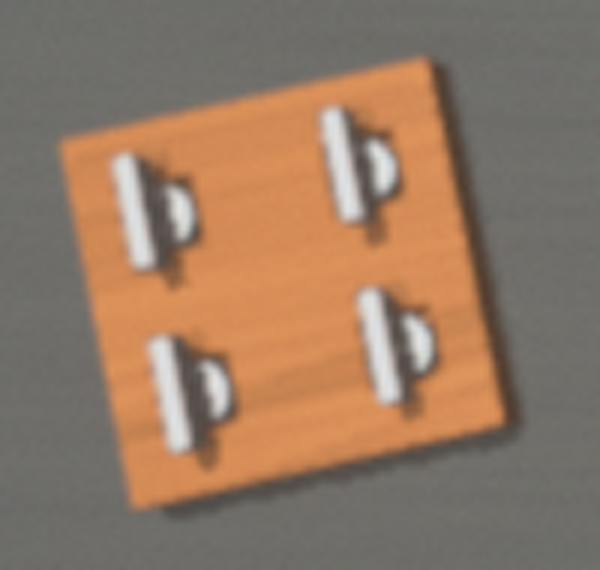

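```bash
python3 - <<'E'
from h import *
st=ctrl.get_state()
a=wrist_p2w(246.4,112.6,.111,st);b=wrist_p2w(400.4,112.8,.111,st);print(a,b,np.linalg.norm(a-b),np.degrees(np.arctan2(*(b-a)[1::-1])))
c,s=np.cos(np.radians(-3.2)),np.sin(np.radians(-3.2));m=(a+b)/2;print("centre",m-.085*np.array([-s,c,0]))
c1=wrist_p2w(323.2,90+485/4,.117,st);print("collar",c1)
for ctr in [(0.588,0.0105)]:
  for i,(x,y) in enumerate([(-65,-85),(-65,85),(65,-85),(65,85)]): print(i,np.round([ctr[0]+(c*x-s*y)/1e3,ctr[1]+(s*x+c*y)/1e3],4))
rep();plan((0.4466,0.3581,.2),104.7)
E
```

```text
[0.52660465 0.09964645 0.111     ] [0.65496208 0.0926581  0.111     ] 0.12854752652618465 -3.116362192199928
centre [0.58603854 0.01128481 0.111     ]
collar [0.58591503 0.01196776 0.117     ]
0 [ 0.5184 -0.0707]
1 [0.5278 0.099 ]
2 [ 0.6482 -0.078 ]
3 [0.6576 0.0917]
t 9.38 pos [0.582  0.011  0.2458] psi -3.22 F [ 0.  -0.2 -1.2] T [0.05 0.05 0.05] open cm 4.99 q [-0.16  0.05  1.76  0.    1.34 -0.1 ]
tx,ty,tz [-33.89   4.63 -15.45] ax,ay,az [ 8.0000e-02 -1.0792e+02 -1.5000e-01] | q [-0.16  0.05  1.76  0.    1.34 -0.1 ] psi -3.22
```

>>> play_rows --steps '[{"claw":5,"tx":-34,"ty":3,"tz":-15.5,"ax":0,"ay":-108,"az":0},{"claw":5,"tx":-34,"ty":3,"tz":-15.5,"ax":0,"ay":-108,"az":0},{"claw":5,"tx":-34,"ty":3,"tz":-15.5,"ax":0,"ay":-108,"az":0},{"claw":5,"tx":-34,"ty":3,"tz":-15.5,"ax":0,"ay":-108,"az":0},{"claw":5,"tx":-34,"ty":3,"tz":-15.5,"ax":0,"ay":-108,"az":0},{"claw":5,"tx":-34,"ty":3,"tz":-15.5,"ax":0,"ay":-108,"az":0},{"claw":5,"tx":-34,"ty":3,"tz":-15.5,"ax":0,"ay":-108,"az":0},{"claw":5,"tx":-34,"ty":3,"tz":-15.5,"ax":0,"ay":-108,"az":0},{"claw":5,"tx":-34,"ty":3,"tz":-15.5,"ax":0,"ay":-108,"az":0},{"claw":5,"tx":-34,"ty":3,"tz":-15.5,"ax":0,"ay":-108,"az":0},{"claw":5,"tx":-34,"ty":3,"tz":-15.5,"ax":0,"ay":-108,"az":0},{"claw":5,"tx":-34,"ty":3,"tz":-15.5,"ax":0,"ay":-108,"az":0}]'

```text
time: 10.38
eef_pos: [0.4449, 0.3594, 0.2148]
tcp_rot: [0.707, -0.043, 0.041, -0.705]
contact_force: [0.1, -0.4, -0.4]
opening: 0.585
```

>>> play_rows --steps '[{"claw":5,"tx":0,"ty":0,"tz":0,"ax":0,"ay":-21.5,"az":0},{"claw":5,"tx":0,"ty":0,"tz":0,"ax":0,"ay":-21.5,"az":0},{"claw":5,"tx":0,"ty":0,"tz":0,"ax":0,"ay":-21.5,"az":0},{"claw":5,"tx":0,"ty":0,"tz":0,"ax":0,"ay":-21.5,"az":0},{"claw":5,"tx":0,"ty":0,"tz":0,"ax":0,"ay":-21.5,"az":0},{"claw":5,"tx":0,"ty":0,"tz":0,"ax":0,"ay":-21.5,"az":0}]'

```text
time: 10.88
eef_pos: [0.4464, 0.3587, 0.2164]
tcp_rot: [0.702, 0.086, -0.087, -0.702]
contact_force: [0.3, 0.9, 0.2]
opening: 0.584
```

```bash
python3 - <<'E'
from h import *
rep();st=ctrl.get_state()
p,d=cams.read_camera("wrist"); cv2.imwrite("pics/w12.png",p)
print(wrist_w2p((0.4466,0.3581,.083),st))
plan((0.4466,0.3581,.053),104.7)
E
```

```text
t 10.88 pos [0.4464 0.3587 0.2164] psi 104.07 F [0.3 0.9 0.2] T [-0.02  0.04  0.03] open cm 4.99 q [ 0.5   0.05  1.81 -0.    1.28 -1.32]
[316.88496745 210.98088024]
tx,ty,tz [ 1.000e-02  1.638e+01 -6.000e-02] ax,ay,az [ 0.02 -0.6  -0.08] | q [ 0.5   0.05  1.81  0.    1.28 -1.32] psi 104.1
```

View pics/w12.png

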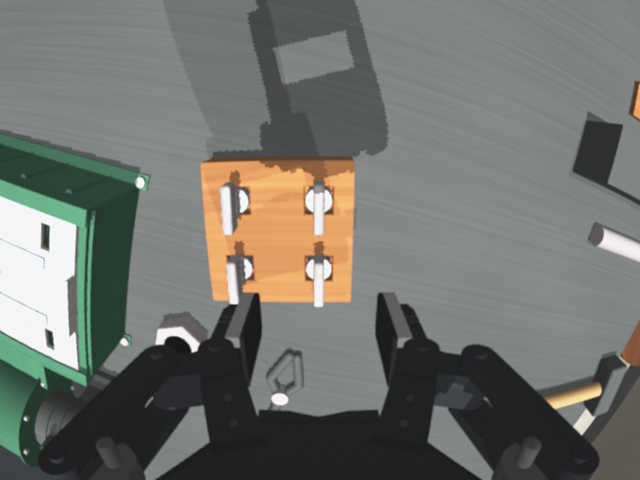

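Target stud at (319,210), predicted (317,211): within 2 mm. Descend and grip.

>>> play_rows --steps '[{"claw":5,"tx":0,"ty":4,"tz":0.1,"ax":0,"ay":-0.6,"az":0},{"claw":5,"tx":0,"ty":8,"tz":0.1,"ax":0,"ay":-0.6,"az":0},{"claw":5,"tx":0,"ty":11,"tz":0.1,"ax":0,"ay":-0.6,"az":0},{"claw":5,"tx":0,"ty":14,"tz":0.1,"ax":0,"ay":-0.6,"az":0},{"claw":5,"tx":0,"ty":15.5,"tz":0.1,"ax":0,"ay":-0.6,"az":0},{"claw":5,"tx":0,"ty":16.2,"tz":0.1,"ax":0,"ay":-0.6,"az":0},{"claw":5,"tx":0,"ty":16.3,"tz":0.1,"ax":0,"ay":-0.6,"az":0},{"claw":5,"tx":0,"ty":16.3,"tz":0.1,"ax":0,"ay":-0.6,"az":0}]' --grip_force 100

```text
time: 11.6
eef_pos: [0.4472, 0.3603, 0.0552]
tcp_rot: [-0.701, -0.091, 0.091, 0.701]
contact_force: [0.7, 0.1, 0.7]
opening: 0.588
```

>>> play_rows --steps '[{"claw":3,"tx":0,"ty":0,"tz":0,"ax":0,"ay":0,"az":0},{"claw":2,"tx":0,"ty":0,"tz":0,"ax":0,"ay":0,"az":0},{"claw":0.2,"tx":0,"ty":0,"tz":0,"ax":0,"ay":0,"az":0},{"claw":0.2,"tx":0,"ty":0,"tz":0,"ax":0,"ay":0,"az":0},{"claw":0.2,"tx":0,"ty":0,"tz":0,"ax":0,"ay":0,"az":0},{"claw":0.2,"tx":0,"ty":0,"tz":0,"ax":0,"ay":0,"az":0},{"claw":0.2,"tx":0,"ty":0,"tz":0,"ax":0,"ay":0,"az":0},{"claw":0.2,"tx":0,"ty":0,"tz":0,"ax":0,"ay":0,"az":0}]' --grip_force 100

```text
time: 12.27
eef_pos: [0.4467, 0.3601, 0.0548]
tcp_rot: [-0.701, -0.091, 0.091, 0.701]
contact_force: [-0.1, -0.4, -0.3]
opening: 0.025
```

```bash
python3 - <<'E'
from h import *
rep();st=ctrl.get_state()
p,d=cams.read_camera("wrist"); cv2.imwrite("pics/w13.png",p)
E
```

```text
t 12.27 pos [0.4467 0.3601 0.0548] psi 104.83 F [-0.1 -0.4 -0.3] T [-0.01 -0.01  0.01] open cm 0.21 q [ 0.5   0.23  1.93  0.    0.98 -1.33]
```

View pics/w13.png

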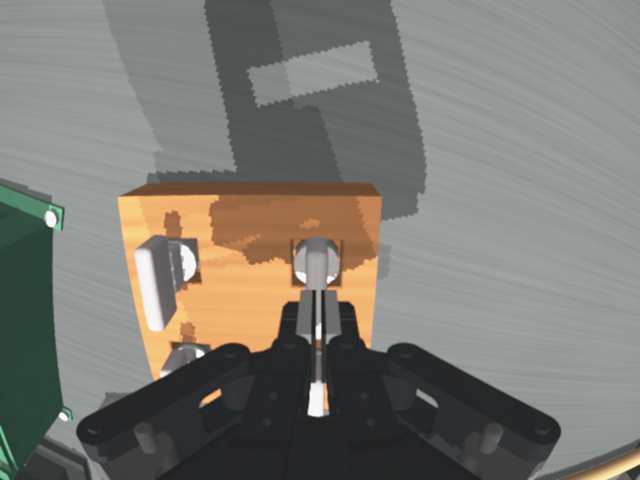

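```bash
python3 - <<'E'
from h import *
st=ctrl.get_state();rep()
u=np.array([np.cos(np.radians(14.7)),np.sin(np.radians(14.7)),0])
for k in (-.023,0,.023): print(wrist_w2p(np.array([0.4467,.3601,.083])+k*u,st))
p,d=cams.read_camera("wrist");crop(p,250,200,140,220,3,"pics/w14c.png")
p,d=cams.read_camera("side");crop(p,150,320,200,150,4,"pics/s14c.png")
E
```

```text
t 12.32 pos [0.4467 0.36   0.0547] psi 104.82 F [0.  0.3 0.9] T [-0.02  0.03  0.01] open cm 0.19 q [ 0.5   0.23  1.93  0.    0.98 -1.33]
[317.0729038 253.5983356]
[317.02181776 300.95196487]
[316.98635078 342.58085803]
```

View pics/w14c.png

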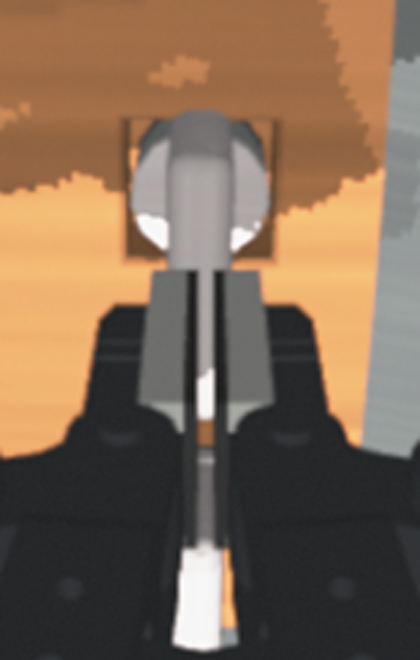

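View pics/s14c.png

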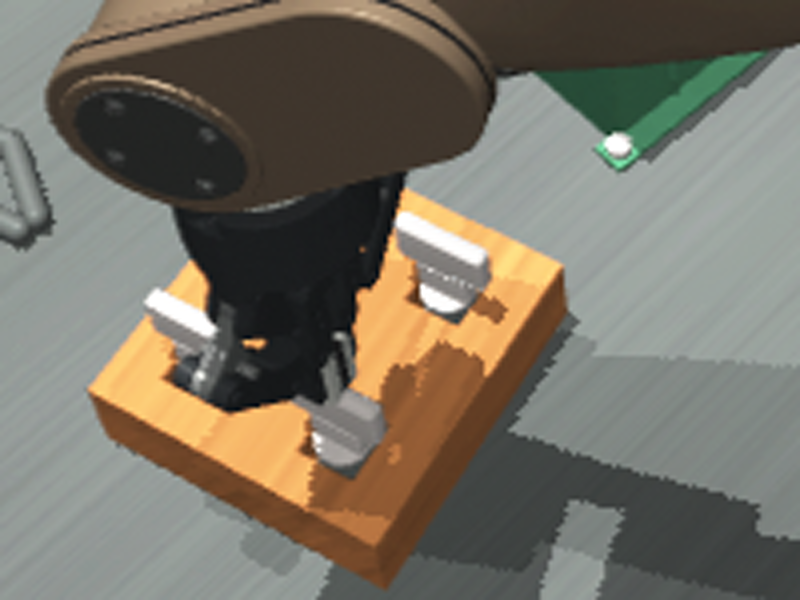

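>>> play_rows --steps '[{"claw":0,"tx":0,"ty":0,"tz":0,"ax":0,"ay":0,"az":0},{"claw":0,"tx":0,"ty":0,"tz":0,"ax":0,"ay":0,"az":0},{"claw":0,"tx":0,"ty":0,"tz":0,"ax":0,"ay":0,"az":0},{"claw":0,"tx":0,"ty":0,"tz":0,"ax":0,"ay":0,"az":0}]' --grip_force 110

```text
time: 12.75
eef_pos: [0.4467, 0.36, 0.0547]
tcp_rot: [0.701, 0.091, -0.091, -0.701]
contact_force: [0.5, 0.2, -0.7]
opening: -0.002
```

```bash
python3 - <<'E'
from h import *
st=ctrl.get_state();rep()
plan((0.4467,0.36,.26),104.8)
E
```

```text
t 12.75 pos [0.4467 0.36   0.0547] psi 104.83 F [ 0.5  0.2 -0.7] T [-0.02 -0.03 -0.03] open cm -0.02 q [ 0.5   0.23  1.93  0.    0.98 -1.33]
tx,ty,tz [-1.000e-02 -2.053e+01 -0.000e+00] ax,ay,az [ 0.    0.03 -0.01] | q [ 0.5   0.23  1.93  0.    0.98 -1.33] psi 104.83
```

>>> play_rows --steps '[{"claw":0,"tx":0,"ty":-0.5,"tz":0,"ax":0,"ay":0,"az":0},{"claw":0,"tx":0,"ty":-1,"tz":0,"ax":0,"ay":0,"az":0},{"claw":0,"tx":0,"ty":-1.5,"tz":0,"ax":0,"ay":0,"az":0},{"claw":0,"tx":0,"ty":-2,"tz":0,"ax":0,"ay":0,"az":0},{"claw":0,"tx":0,"ty":-2,"tz":0,"ax":0,"ay":0,"az":0},{"claw":0,"tx":0,"ty":-2,"tz":0,"ax":0,"ay":0,"az":0}]'

```text
time: 13.25
eef_pos: [0.4472, 0.3603, 0.0755]
tcp_rot: [-0.701, -0.092, 0.091, 0.701]
contact_force: [-0.6, 0.2, 0.1]
opening: 0.002
```

```bash
python3 - <<'E'
from h import *
st=ctrl.get_state();rep();print(wrist_w2p(st["eef_pos"],st))
p,d=cams.read_camera("wrist");crop(p,220,200,200,200,3,"pics/w15c.png")
p,d=cams.read_camera("side");crop(p,150,320,200,150,4,"pics/s15c.png")
E
```

```text
t 13.25 pos [0.4472 0.3603 0.0755] psi 104.83 F [-0.6  0.2  0.1] T [-0.   -0.    0.01] open cm 0.02 q [ 0.5   0.2   1.92  0.    1.02 -1.33]
[317.04686129 275.03640727]
```

View pics/w15c.png

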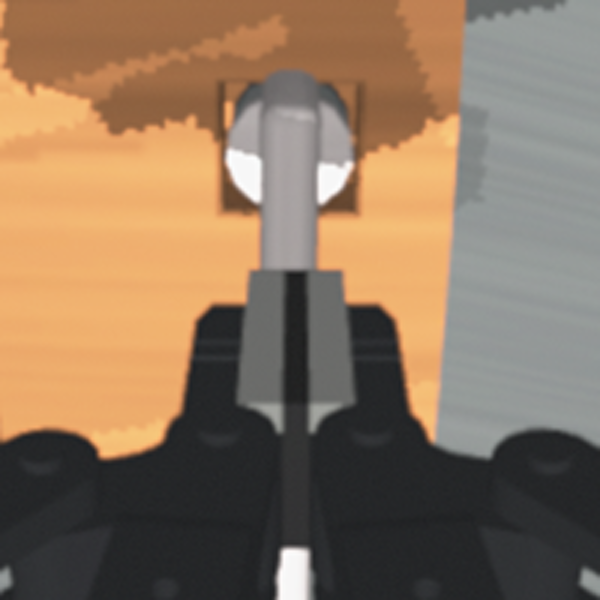

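View pics/s15c.png

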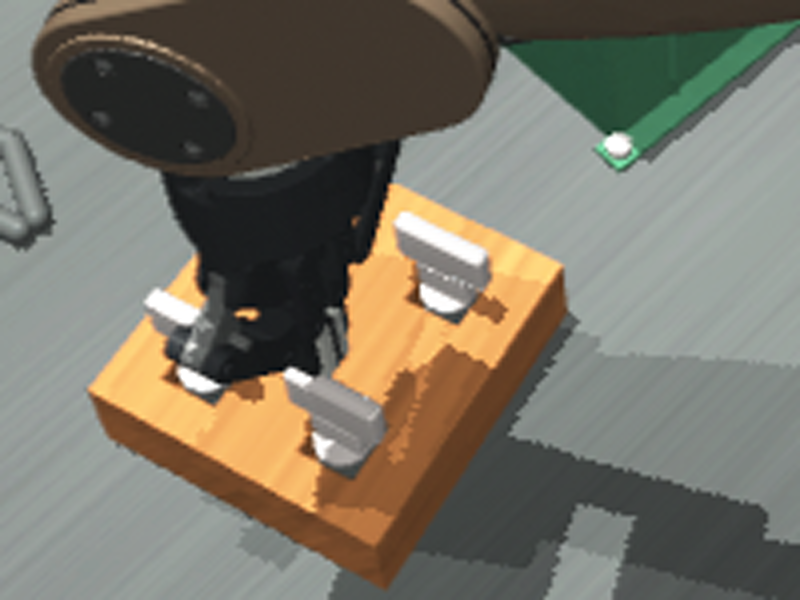

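```bash
python3 - <<'E'
from h import *
st=ctrl.get_state();e=np.array(st["eef_pos"])
print("tcp side",w2p("side",e),"crop",(w2p("side",e)-[150,320])*4)
print("grip from side",p2w("side",150+337/4,320+400/4,.083), "ends",p2w("side",150+290/4,320+374/4,.083),p2w("side",150+382/4,320+424/4,.083))
print("wrist near end of grip", wrist_p2w(220+290/3,200+112/3,.083,st))
print(R.from_quat(st["tcp_rot"]).as_matrix().round(3))
for k in (-.011,0,.011):
  print([wrist_w2p(e+R.from_quat(st["tcp_rot"]).apply([k,-h,0.0]),st).round(1) for h in (0,.019,.04)])
E
```

```text
tcp side [232.43558607 419.40976591] crop [329.74234426 397.63906365]
grip from side [0.43940001 0.36092265 0.083     ] ends [0.46278787 0.36626627 0.083     ] [0.41770062 0.35563437 0.083     ]
wrist near end of grip [0.42389452 0.35382895 0.083     ]
[[ 0.967 -0.    -0.256]
 [ 0.256 -0.     0.967]
 [-0.    -1.    -0.   ]]
[array([317. , 255.4]), array([316.9, 270.4]), array([316.7, 290.9])]
[array([317., 275.]), array([316.9, 291.6]), array([316.8, 313.9])]
[array([317.1, 293.7]), array([317. , 311.6]), array([316.8, 335.4])]
```

```bash
python3 - <<'E'
from h import *
st=ctrl.get_state();e=np.array(st["eef_pos"])
p,d=cams.read_camera("wrist");m=cams.camera_model("wrist");K=np.array(m["intrinsics"]);T=np.array(m["tool_from_camera"])
for (u,v) in [(305,292),(328,292),(305,300),(305,315),(305,330),(317,300),(317,240),(317,260),(317,285),(270,260),(250,240)]:
    dx,dy=(u-K[0,2])/K[0,0],(v-K[1,2])/K[1,1];th=np.hypot(dx,dy);ray=np.array([np.tan(th)*dx/th,np.tan(th)*dy/th,1])*d[v,u]
    t=T[:3,:3]@ray+T[:3,3];print((u,v),d[v,u].round(3),"tool mm",(t*1e3).round(1),"world",(e+R.from_quat(st["tcp_rot"]).apply(t)).round(4))
ps,ds=cams.read_camera("side");K,Rm,tt=model("side")
for (x,y) in [(330,362),(318,362),(340,330),(335,400),(345,500),(450,240)]:
    u,v=150+x/4,320+y/4;z=ds[int(round(v)),int(round(u))];P=Rm.T@(np.linalg.inv(K)@np.array([u,v,1])*z-tt);print((x,y),z,P.round(4))
E
```

```text
(305, 292) 0.153 tool mm [-10.1 -39.3  -4.9] world [0.4381 0.3527 0.114 ]
(328, 292) 0.151 tool mm [-11.  -40.9   4.6] world [0.4349 0.3616 0.1156]
(305, 300) 0.145 tool mm [-10.6 -47.2  -4.6] world [0.4376 0.3528 0.1219]
(305, 315) 0.135 tool mm [-10.1 -57.9  -4.3] world [0.438  0.3533 0.1326]
(305, 330) 0.124 tool mm [-10.5 -68.9  -3.9] world [0.4374 0.3535 0.1436]
(317, 300) 0.146 tool mm [-10.2 -46.4   0.1] world [0.4367 0.3575 0.1211]
(317, 240) 0.179 tool mm [-21.9  -7.5   0. ] world [0.4254 0.3544 0.0822]
(317, 260) 0.182 tool mm [-11.8  -8.1   0. ] world [0.4352 0.357  0.0828]
(317, 285) 0.185 tool mm [ 1.5 -8.8  0. ] world [0.4481 0.3604 0.0835]
(270, 260) 0.228 tool mm [  5.9  35.2 -29.2] world [0.4598 0.3332 0.0396]
(250, 240) 0.222 tool mm [ -7.7  33.5 -40.7] world [0.4496 0.3187 0.0412]
(330, 362) 0.90428275 [0.4352 0.3621 0.1203]
(318, 362) 0.90393126 [0.4385 0.3654 0.1207]
(340, 330) 0.90278316 [0.4375 0.3531 0.1306]
(335, 400) 0.9345076 [0.4406 0.3612 0.0818]
(345, 500) 0.94784546 [0.4241 0.377  0.04  ]
(450, 240) 0.98686373 [0.4607 0.2778 0.0824]
```

The measurements disagree with the interface text: in both cameras' depth the finger ends are 38 mm above the reported TCP (z 0.114 against 0.0755). That explains the empty close and the shallow hold on the drift. I'll use TCP heights 38 mm lower from here on.

>>> play_rows --steps '[{"claw":5,"tx":0,"ty":0,"tz":0,"ax":0,"ay":0,"az":0},{"claw":5,"tx":0,"ty":0,"tz":0,"ax":0,"ay":0,"az":0},{"claw":5,"tx":0,"ty":0,"tz":0,"ax":0,"ay":0,"az":0},{"claw":5,"tx":0,"ty":0,"tz":0,"ax":0,"ay":0,"az":0},{"claw":5,"tx":0,"ty":2,"tz":-0.1,"ax":0,"ay":0,"az":0},{"claw":5,"tx":0,"ty":4,"tz":-0.1,"ax":0,"ay":0,"az":0},{"claw":5,"tx":0,"ty":5,"tz":-0.1,"ax":0,"ay":0,"az":0},{"claw":5,"tx":0,"ty":5.7,"tz":-0.1,"ax":0,"ay":0,"az":0},{"claw":5,"tx":0,"ty":6.1,"tz":-0.1,"ax":0,"ay":0,"az":0},{"claw":5,"tx":0,"ty":6.1,"tz":-0.1,"ax":0,"ay":0,"az":0}]'

```text
time: 14.28
eef_pos: [0.4467, 0.3589, 0.0131]
tcp_rot: [0.701, 0.091, -0.092, -0.701]
contact_force: [-0.6, -0.1, -0.1]
opening: 0.588
```

```bash
python3 - <<'E'
from h import *
rep()
p,d=cams.read_camera("wrist");cv2.imwrite("pics/w16.png",p)
E
```

```text
t 14.28 pos [0.4467 0.3589 0.0131] psi 104.83 F [-0.6 -0.1 -0.1] T [ 0.04 -0.01 -0.09] open cm 5.02 q [ 0.5   0.29  1.95 -0.    0.91 -1.33]
```

View pics/w16.png

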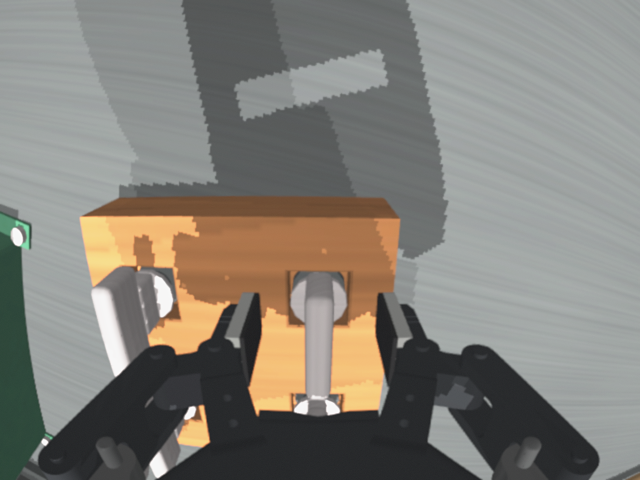

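Grip centred between the open fingers ((318,330)). Close.

>>> play_rows --steps '[{"claw":3,"tx":0,"ty":0,"tz":0,"ax":0,"ay":0,"az":0},{"claw":2,"tx":0,"ty":0,"tz":0,"ax":0,"ay":0,"az":0},{"claw":0.2,"tx":0,"ty":0,"tz":0,"ax":0,"ay":0,"az":0},{"claw":0.2,"tx":0,"ty":0,"tz":0,"ax":0,"ay":0,"az":0},{"claw":0.2,"tx":0,"ty":0,"tz":0,"ax":0,"ay":0,"az":0},{"claw":0.2,"tx":0,"ty":0,"tz":0,"ax":0,"ay":0,"az":0},{"claw":0.2,"tx":0,"ty":0,"tz":0,"ax":0,"ay":0,"az":0}]' --grip_force 100

```text
time: 14.92
eef_pos: [0.4475, 0.3594, 0.0144]
tcp_rot: [-0.701, -0.092, 0.091, 0.701]
contact_force: [0.1, -0.3, 2.7]
opening: 0.103
```

```bash
python3 - <<'E'
from h import *
rep()
p,d=cams.read_camera("wrist");cv2.imwrite("pics/w17.png",p)
E
```

```text
t 14.92 pos [0.4475 0.3594 0.0144] psi 104.83 F [ 0.1 -0.3  2.7] T [-0.01  0.05  0.02] open cm 0.88 q [ 0.5   0.29  1.94  0.    0.91 -1.33]
```

View pics/w17.png

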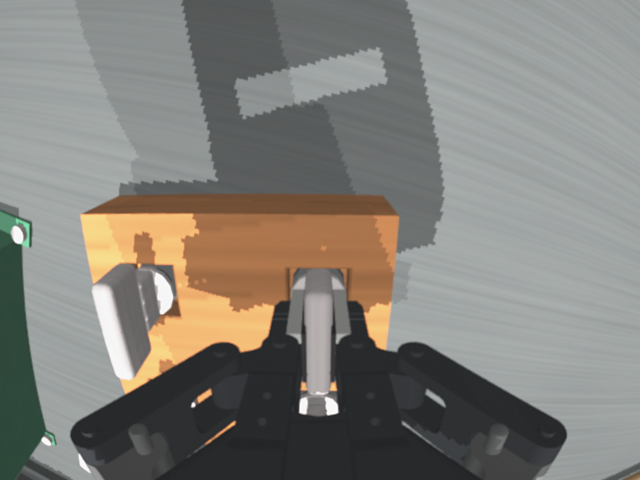

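>>> play_rows --steps '[{"claw":0.2,"tx":0,"ty":-1,"tz":0,"ax":0,"ay":0,"az":0},{"claw":0.2,"tx":0,"ty":-2.5,"tz":0,"ax":0,"ay":0,"az":0},{"claw":0.2,"tx":0,"ty":-4,"tz":0,"ax":0,"ay":0,"az":0},{"claw":0.2,"tx":0,"ty":-7,"tz":0,"ax":0,"ay":0,"az":0},{"claw":0.2,"tx":0,"ty":-10,"tz":0,"ax":0,"ay":0,"az":0},{"claw":0.2,"tx":0,"ty":-13,"tz":0,"ax":0,"ay":0,"az":0},{"claw":0.2,"tx":0,"ty":-16,"tz":0,"ax":0,"ay":0,"az":0},{"claw":0.2,"tx":0,"ty":-19,"tz":0,"ax":0,"ay":0,"az":0},{"claw":0.2,"tx":0,"ty":-19,"tz":0,"ax":0,"ay":0,"az":0}]'

```text
time: 15.72
eef_pos: [0.4499, 0.3608, 0.2115]
tcp_rot: [-0.7, -0.095, 0.087, 0.703]
contact_force: [1.6, 0.6, 0.3]
opening: 0.105
```

```bash
python3 - <<'E'
from h import *
rep()
p,d=cams.read_camera("wrist");cv2.imwrite("pics/w18.png",p)
plan((.6573,.0917,.2),86.8)
E
```

```text
t 15.72 pos [0.4499 0.3608 0.2115] psi 104.84 F [1.6 0.6 0.3] T [ 0.06 -0.05 -0.07] open cm 0.89 q [ 0.5   0.05  1.82  0.    1.26 -1.33]
tx,ty,tz [ 13.29   0.85 -31.28] ax,ay,az [-0.17 18.03  0.4 ] | q [ 0.5   0.05  1.82  0.    1.26 -1.33] psi 104.83
```

View pics/w18.png

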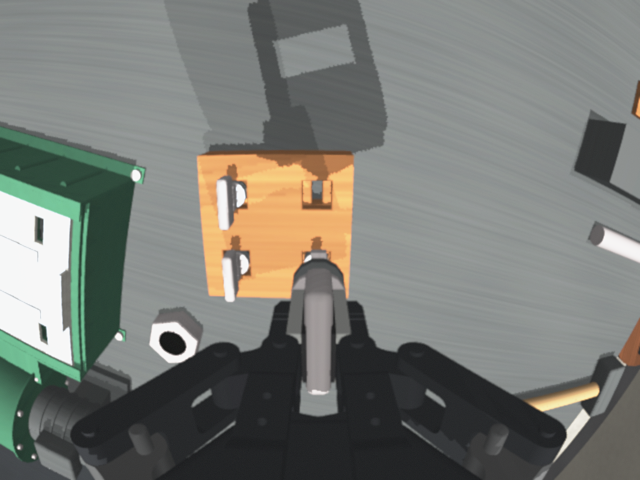

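```bash
python3 - <<'E'
from h import *
d=np.load("pics/top0.npy");K,Rm,t=model("top")
v,u=np.mgrid[80:180,240:390];z=d[80:180,240:390]
P=(np.linalg.inv(K)@np.stack([u.ravel(),v.ravel(),np.ones(u.size)])*z.ravel()-t[:,None]);P=(Rm.T@P).T
c,s=np.cos(np.radians(-3.2)),np.sin(np.radians(-3.2));q=P[:,:2]-[.5878,.0108];bx=q@[c,s];by=q@[-s,c]
for h in (.06,.1,.13,.16):
  k=(P[:,2]>h)&(bx>.112)
  for a,b in ((-.13,-.05),(-.05,.05),(.05,.15)):
    m=k&(by>a)&(by<b);print(h,(a,b),bx[m].min() if m.any() else None,P[m,2].max() if m.any() else None)
E
```

```text
0.06 (-0.13, -0.05) 0.12888209599726544 0.1714728196331051
0.06 (-0.05, 0.05) 0.12149624951787287 0.18159780045783072
0.06 (0.05, 0.15) 0.12168114192428266 0.17113336059307283
0.1 (-0.13, -0.05) 0.1949678828130283 0.1714728196331051
0.1 (-0.05, 0.05) 0.12692927860035547 0.18159780045783072
0.1 (0.05, 0.15) 0.20183291660654074 0.17113336059307283
0.13 (-0.13, -0.05) 0.1949678828130283 0.1714728196331051
0.13 (-0.05, 0.05) 0.17465009820223654 0.18159780045783072
0.13 (0.05, 0.15) 0.21554980861495202 0.17113336059307283
0.16 (-0.13, -0.05) 0.24985353716315922 0.1714728196331051
0.16 (-0.05, 0.05) 0.19494138280845855 0.18159780045783072
0.16 (0.05, 0.15) 0.22287160754845503 0.17113336059307283
```

>>> play_rows --steps '[{"claw":0.2,"tx":3,"ty":0,"tz":-3,"ax":0,"ay":3,"az":0},{"claw":0.2,"tx":13.3,"ty":0.8,"tz":-31.3,"ax":0,"ay":18,"az":0},{"claw":0.2,"tx":13.3,"ty":0.8,"tz":-31.3,"ax":0,"ay":18,"az":0},{"claw":0.2,"tx":13.3,"ty":0.8,"tz":-31.3,"ax":0,"ay":18,"az":0},{"claw":0.2,"tx":13.3,"ty":0.8,"tz":-31.3,"ax":0,"ay":18,"az":0},{"claw":0.2,"tx":13.3,"ty":0.8,"tz":-31.3,"ax":0,"ay":18,"az":0},{"claw":0.2,"tx":13.3,"ty":0.8,"tz":-31.3,"ax":0,"ay":18,"az":0},{"claw":0.2,"tx":13.3,"ty":0.8,"tz":-31.3,"ax":0,"ay":18,"az":0},{"claw":0.2,"tx":13.3,"ty":0.8,"tz":-31.3,"ax":0,"ay":18,"az":0},{"claw":0.2,"tx":13.3,"ty":0.8,"tz":-31.3,"ax":0,"ay":18,"az":0},{"claw":0.2,"tx":13.3,"ty":0.8,"tz":-31.3,"ax":0,"ay":18,"az":0},{"claw":0.2,"tx":13.3,"ty":0.8,"tz":-31.3,"ax":0,"ay":18,"az":0}]'

```text
time: 16.77
eef_pos: [0.6542, 0.0916, 0.1941]
tcp_rot: [-0.707, 0.02, -0.018, 0.707]
contact_force: [1.3, -0.2, -1.5]
opening: 0.1
```

```bash
python3 - <<'E'
from h import *
rep();plan((.6574,.092,.145),86.8)
E
```

```text
t 16.77 pos [0.6542 0.0916 0.1941] psi 86.87 F [ 1.3 -0.2 -1.5] T [ 0.03 -0.02 -0.  ] open cm 0.85 q [-0.01  0.26  1.62  0.    1.27 -1.53]
tx,ty,tz [0.33 4.91 0.06] ax,ay,az [-0.02  0.07 -0.19] | q [-0.01  0.26  1.62  0.    1.27 -1.53] psi 86.87
```

>>> play_rows --steps '[{"claw":0.2,"tx":0.3,"ty":2,"tz":0,"ax":0,"ay":0,"az":0},{"claw":0.2,"tx":0.3,"ty":4,"tz":0,"ax":0,"ay":0,"az":0},{"claw":0.2,"tx":0.3,"ty":4.9,"tz":0,"ax":0,"ay":0,"az":0},{"claw":0.2,"tx":0.3,"ty":4.9,"tz":0,"ax":0,"ay":0,"az":0},{"claw":0.2,"tx":0.3,"ty":4.9,"tz":0,"ax":0,"ay":0,"az":0},{"claw":0.2,"tx":0.3,"ty":4.9,"tz":0,"ax":0,"ay":0,"az":0}]'

```text
time: 17.27
eef_pos: [0.6591, 0.0911, 0.1481]
tcp_rot: [-0.707, 0.019, -0.02, 0.707]
contact_force: [0.1, -0.2, -0.9]
opening: 0.105
```

```bash
python3 - <<'E'
from h import *
rep()
p,d=cams.read_camera("wrist");cv2.imwrite("pics/w19.png",p)
p,d=cams.read_camera("side");crop(p,220,170,150,130,5,"pics/s19c.png")
rep()
st=ctrl.get_state();e=np.array(st["eef_pos"]);f=e-[0,0,.0064]
bx=np.array([np.cos(np.radians(-3.2)),np.sin(np.radians(-3.2)),0])
for k in(-.012,.012):print("foot end side crop",(w2p("side",f+k*bx)-[220,170])*5)
for k in(-.0145,.0145):print("slot end side crop",(w2p("side",np.array([.6574,.092,.111])+k*bx)-[220,170])*5)
E
```

```text
t 17.27 pos [0.6591 0.0911 0.1481] psi 86.88 F [ 0.1 -0.2 -0.9] T [-0.03 -0.01 -0.01] open cm 0.89 q [-0.01  0.3   1.65  0.    1.19 -1.53]
t 17.37 pos [0.6595 0.0907 0.1486] psi 86.85 F [-0.2  0.1 -1.5] T [-0.03 -0.01  0.01] open cm 0.88 q [-0.02  0.3   1.64  0.    1.19 -1.53]
foot end side crop [220.55527278 392.71987749]
foot end side crop [182.21240534 363.04446476]
slot end side crop [232.69353047 454.64137625]
slot end side crop [187.06546682 418.65378935]
```

View pics/w19.png

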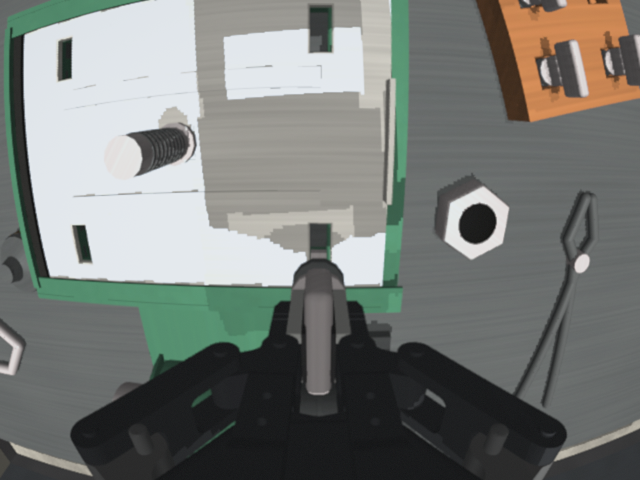

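View pics/s19c.png

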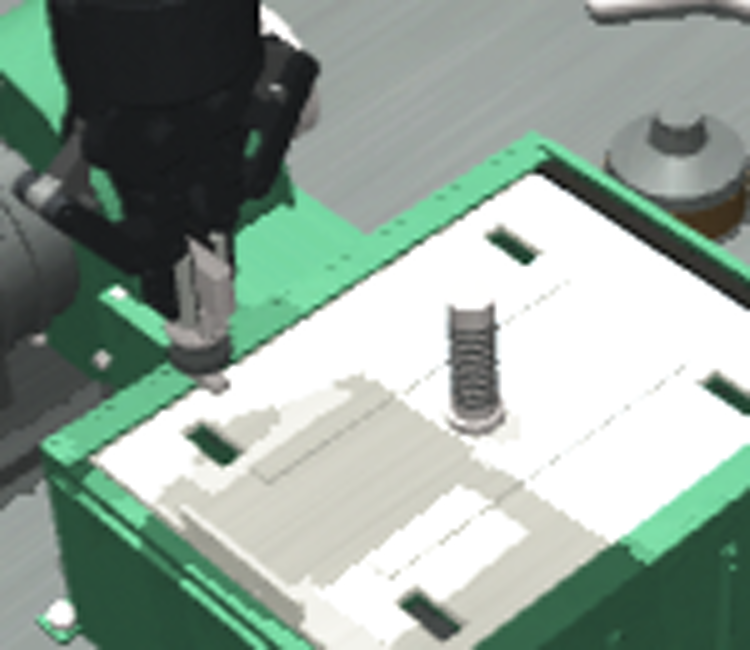

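```bash
python3 - <<'E'
from h import *
st=ctrl.get_state();rep()
p,d=cams.read_camera("wrist");crop(p,270,190,100,110,5,"pics/w20c.png");np.save("pics/w20.npy",d)
E
```

```text
t 17.37 pos [0.6595 0.0907 0.1486] psi 86.85 F [-0.2  0.1 -1.5] T [-0.03 -0.01  0.01] open cm 0.88 q [-0.02  0.3   1.64  0.    1.19 -1.53]
```

View pics/w20c.png

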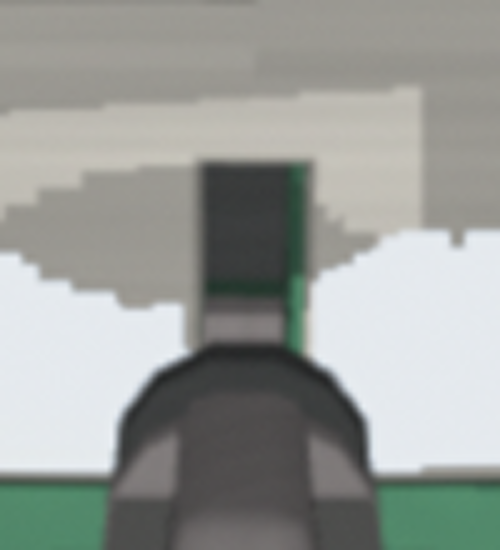

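```bash
python3 - <<'E'
from h import *
st=ctrl.get_state()
a=wrist_p2w(270+255/5,190+161/5,.111,st);b=wrist_p2w(270+245/5,190+292/5,.1422,st);c=wrist_p2w(270+245/5,190+302/5,.1422,st)
print("slot near end",a,"bar near end top/bottom",b,c,"eef",st["eef_pos"])
print("bar expected near end x",st["eef_pos"][0]-.012,"slot c est",a+.0145*np.array([.998,-.056,0]))
plan((.658,.0907,.10),86.8)
E
```

```text
slot near end [0.64189781 0.09387866 0.111     ] bar near end top/bottom [0.64691694 0.09236071 0.1422    ] [0.6480393  0.09229966 0.1422    ] eef [0.65950563 0.09058218 0.14851056]
bar expected near end x 0.6475056348202611 slot c est [0.65636881 0.09306666 0.111     ]
tx,ty,tz [-0.16  4.85  0.  ] ax,ay,az [-0.01  0.04  0.16] | q [-0.02  0.3   1.64  0.    1.19 -1.53] psi 86.84
```

>>> play_rows --steps '[{"claw":0.2,"tx":-0.27,"ty":1,"tz":0,"ax":0,"ay":0,"az":0},{"claw":0.2,"tx":-0.27,"ty":2,"tz":0,"ax":0,"ay":0,"az":0},{"claw":0.2,"tx":-0.27,"ty":2.5,"tz":0,"ax":0,"ay":0,"az":0},{"claw":0.2,"tx":-0.27,"ty":3,"tz":0,"ax":0,"ay":0,"az":0},{"claw":0.2,"tx":-0.27,"ty":3.5,"tz":0,"ax":0,"ay":0,"az":0},{"claw":0.2,"tx":-0.27,"ty":4,"tz":0,"ax":0,"ay":0,"az":0},{"claw":0.2,"tx":-0.27,"ty":4.4,"tz":0,"ax":0,"ay":0,"az":0},{"claw":0.2,"tx":-0.27,"ty":4.5,"tz":0,"ax":0,"ay":0,"az":0},{"claw":0.2,"tx":-0.27,"ty":4.5,"tz":0,"ax":0,"ay":0,"az":0}]'

```text
time: 18.17
eef_pos: [0.6562, 0.0905, 0.1021]
tcp_rot: [0.707, -0.019, 0.02, -0.707]
contact_force: [0.4, -0.8, -1.6]
opening: 0.106
```

```bash
python3 - <<'E'
from h import *
rep()
p,d=cams.read_camera("side");crop(p,220,170,150,130,5,"pics/s21c.png")
p,d=cams.read_camera("wrist");crop(p,270,190,100,110,5,"pics/w21c.png")
E
```

```text
t 18.17 pos [0.6562 0.0905 0.1021] psi 86.83 F [ 0.4 -0.8 -1.6] T [ 0.01 -0.03 -0.05] open cm 0.91 q [-0.02  0.35  1.68 -0.    1.11 -1.53]
```

View pics/s21c.png

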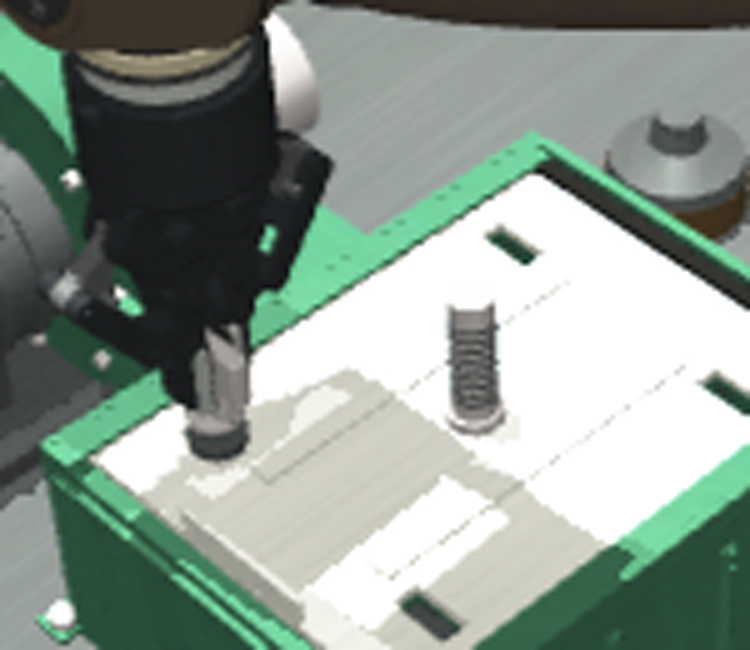

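View pics/w21c.png

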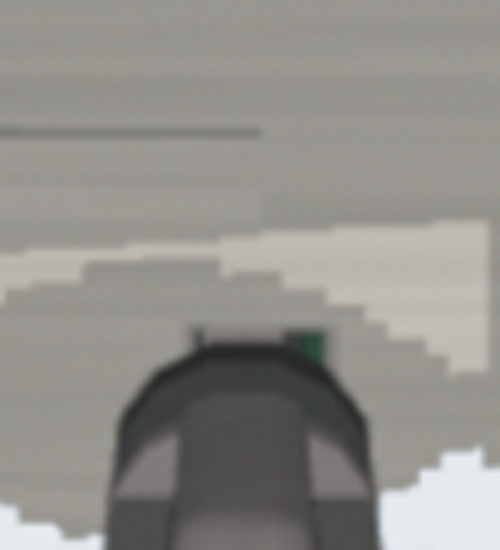

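>>> play_rows --steps '[{"claw":0.2,"tx":0,"ty":0.3,"tz":0,"ax":0,"ay":0,"az":0},{"claw":0.2,"tx":0,"ty":0.6,"tz":0,"ax":0,"ay":0,"az":0},{"claw":0.2,"tx":0,"ty":0.9,"tz":0,"ax":0,"ay":0,"az":0},{"claw":0.2,"tx":0,"ty":1.1,"tz":0,"ax":0,"ay":0,"az":0},{"claw":0.2,"tx":0,"ty":1.1,"tz":0,"ax":0,"ay":0,"az":0},{"claw":0.2,"tx":0,"ty":1.1,"tz":0,"ax":0,"ay":0,"az":0}]'

```text
time: 18.77
eef_pos: [0.6565, 0.0906, 0.0935]
tcp_rot: [0.707, -0.019, 0.02, -0.707]
contact_force: [-5.1, -0.1, 10.1]
opening: 0.101
```

```bash
python3 - <<'E'
from h import *
rep()
E
```

```text
t 18.77 pos [0.6565 0.0906 0.0935] psi 86.84 F [-5.1 -0.1 10.1] T [-0.07  0.86 -0.07] open cm 0.87 q [-0.02  0.36  1.69 -0.    1.1  -1.53]
```

>>> play_rows --steps '[{"claw":0.2,"tx":0,"ty":0,"tz":0,"ax":0,"ay":5,"az":0},{"claw":0.2,"tx":0,"ty":0,"tz":0,"ax":0,"ay":11,"az":0},{"claw":0.2,"tx":0,"ty":0,"tz":0,"ax":0,"ay":18,"az":0},{"claw":0.2,"tx":0,"ty":0,"tz":0,"ax":0,"ay":25,"az":0},{"claw":0.2,"tx":0,"ty":0,"tz":0,"ax":0,"ay":32,"az":0},{"claw":0.2,"tx":0,"ty":0,"tz":0,"ax":0,"ay":39,"az":0},{"claw":0.2,"tx":0,"ty":0,"tz":0,"ax":0,"ay":45,"az":0},{"claw":0.2,"tx":0,"ty":0,"tz":0,"ax":0,"ay":45,"az":0}]'

```text
time: 19.43
eef_pos: [0.6586, 0.0903, 0.0945]
tcp_rot: [-0.644, 0.287, -0.292, 0.646]
contact_force: [-1.1, -0.2, 8.5]
opening: 0.101
```

```bash
python3 - <<'E'
from h import *
rep()
E
```

```text
t 19.43 pos [0.6586 0.0903 0.0945] psi 41.62 F [-1.1 -0.2  8.5] T [-0.11  0.14  0.02] open cm 0.87 q [-0.02  0.36  1.69 -0.    1.09 -0.74]
```

>>> play_rows --steps '[{"claw":0.2,"tx":-0.1,"ty":0.12,"tz":-0.1,"ax":0,"ay":3,"az":0},{"claw":0.2,"tx":-0.1,"ty":0.12,"tz":-0.1,"ax":0,"ay":9,"az":0},{"claw":0.2,"tx":-0.1,"ty":0.12,"tz":-0.1,"ax":0,"ay":16,"az":0},{"claw":0.2,"tx":-0.1,"ty":0.12,"tz":-0.1,"ax":0,"ay":23,"az":0},{"claw":0.2,"tx":-0.1,"ty":0.12,"tz":-0.1,"ax":0,"ay":30,"az":0},{"claw":0.2,"tx":-0.1,"ty":0.12,"tz":-0.1,"ax":0,"ay":37,"az":0},{"claw":0.2,"tx":-0.1,"ty":0.12,"tz":-0.1,"ax":0,"ay":43,"az":0},{"claw":0.2,"tx":-0.1,"ty":0.12,"tz":-0.1,"ax":0,"ay":46,"az":0},{"claw":0.2,"tx":-0.1,"ty":0.12,"tz":-0.1,"ax":0,"ay":46,"az":0}]'

```text
time: 20.18
eef_pos: [0.6577, 0.0904, 0.0937]
tcp_rot: [0.479, -0.516, 0.52, -0.483]
contact_force: [-0.5, -0.2, 9.7]
opening: 0.104
```

```bash
python3 - <<'E'
from h import *
rep()
p,d=cams.read_camera("side");crop(p,200,150,160,130,5,"pics/s22c.png")
p,d=cams.read_camera("wrist");cv2.imwrite("pics/w22.png",p)
E
```

```text
t 20.18 pos [0.6577 0.0904 0.0937] psi -4.27 F [-0.5 -0.2  9.7] T [-0.09  0.1  -0.06] open cm 0.89 q [-0.02  0.35  1.69 -0.    1.09  0.06]
```

View pics/s22c.png

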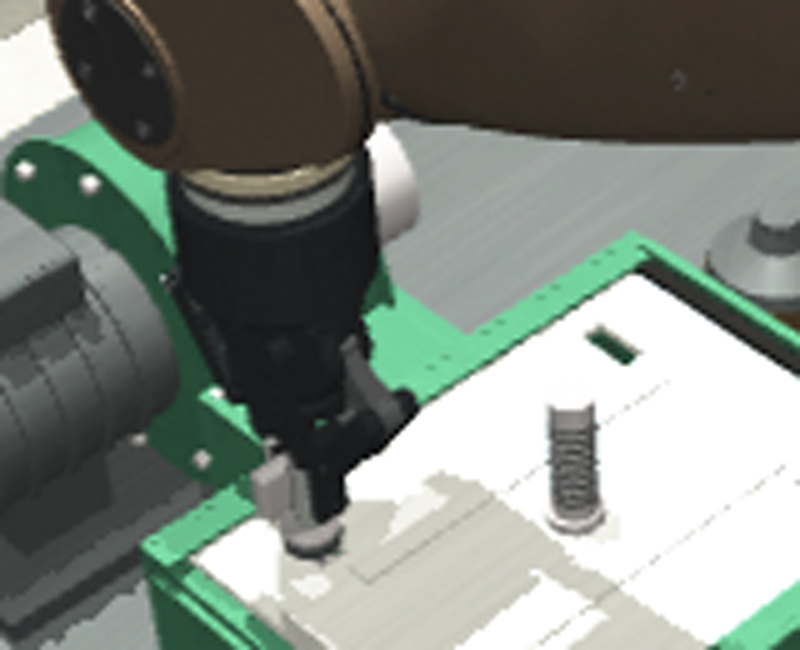

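View pics/w22.png

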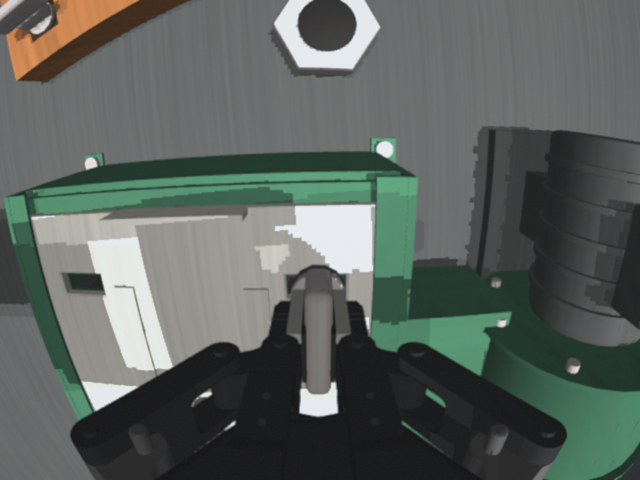

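Turned 91°. Now let it rise with the grip kept and see whether it catches in its seat.

>>> play_rows --steps '[{"claw":0.2,"tx":0,"ty":-0.3,"tz":0,"ax":0,"ay":-1,"az":0},{"claw":0.2,"tx":0,"ty":-0.6,"tz":0,"ax":0,"ay":-1,"az":0},{"claw":0.2,"tx":0,"ty":-0.9,"tz":0,"ax":0,"ay":-1,"az":0},{"claw":0.2,"tx":0,"ty":-1.1,"tz":0,"ax":0,"ay":-1,"az":0},{"claw":0.2,"tx":0,"ty":-1.1,"tz":0,"ax":0,"ay":-1,"az":0}]'

```text
time: 20.7
eef_pos: [0.6572, 0.0904, 0.098]
tcp_rot: [0.484, -0.512, 0.516, -0.488]
contact_force: [11.9, -0.3, -10.9]
opening: 0.1
```

```bash
python3 - <<'E'
from h import *
rep()
E
```

```text
t 20.7 pos [0.6572 0.0904 0.098 ] psi -3.21 F [ 11.9  -0.3 -10.9] T [ 0.02 -2.1   0.01] open cm 0.85 q [-0.02  0.35  1.69  0.    1.1   0.04]
```

Caught at foot ≈ 91.6 mm with 11 N downward pull: locked. Release.

>>> play_rows --steps '[{"claw":0.2,"tx":0,"ty":0.4,"tz":0,"ax":0,"ay":0,"az":0},{"claw":0.2,"tx":0,"ty":0.4,"tz":0,"ax":0,"ay":0,"az":0},{"claw":3.5,"tx":0,"ty":0.4,"tz":0,"ax":0,"ay":0,"az":0},{"claw":3.5,"tx":0,"ty":0.4,"tz":0,"ax":0,"ay":0,"az":0},{"claw":3.5,"tx":0,"ty":0.4,"tz":0,"ax":0,"ay":0,"az":0},{"claw":3.5,"tx":0,"ty":0.4,"tz":0,"ax":0,"ay":0,"az":0},{"claw":3.5,"tx":0,"ty":-2,"tz":0,"ax":0,"ay":0,"az":0},{"claw":3.5,"tx":0,"ty":-5,"tz":0,"ax":0,"ay":0,"az":0},{"claw":3.5,"tx":0,"ty":-9,"tz":0,"ax":0,"ay":0,"az":0},{"claw":3.5,"tx":0,"ty":-12,"tz":0,"ax":0,"ay":0,"az":0},{"claw":3.5,"tx":0,"ty":-12,"tz":0,"ax":0,"ay":0,"az":0}]'

```text
time: 21.62
eef_pos: [0.6583, 0.0907, 0.2301]
tcp_rot: [0.482, -0.51, 0.517, -0.49]
contact_force: [1.1, -0.6, 1.3]
opening: 0.408
```

```bash
python3 - <<'E'
from h import *
rep()
p,d=cams.read_camera("wrist");cv2.imwrite("pics/w23.png",p)
p,d=cams.read_camera("top");crop(p,140,225,100,95,6,"pics/t23c.png");cv2.imwrite("pics/t23.png",p)
p,d=cams.read_camera("side");cv2.imwrite("pics/s23.png",p)
plan((0.5167,0.3758,.2),104.7)
E
```

```text
t 21.62 pos [0.6583 0.0907 0.2301] psi -3.16 F [ 1.1 -0.6  1.3] T [-0.01  0.03 -0.08] open cm 3.49 q [-0.02  0.23  1.58  0.    1.31  0.04]
tx,ty,tz [-27.71   2.04 -15.29] ax,ay,az [ 3.0000e-02 -1.0787e+02 -4.0000e-02] | q [-0.02  0.24  1.59  0.    1.31  0.04] psi -3.17
```

View pics/w23.png

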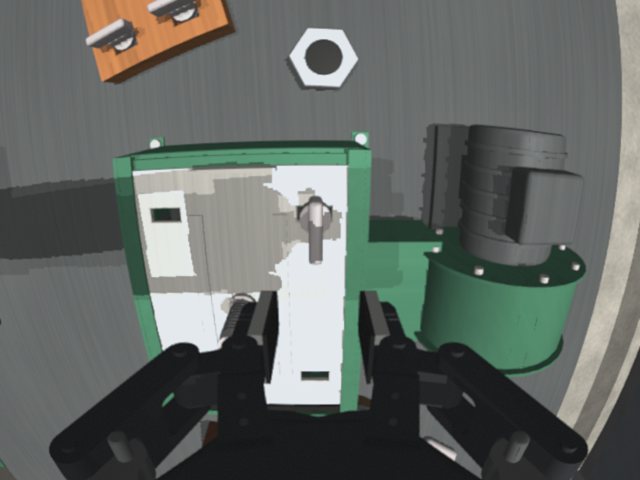

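View pics/s23.png

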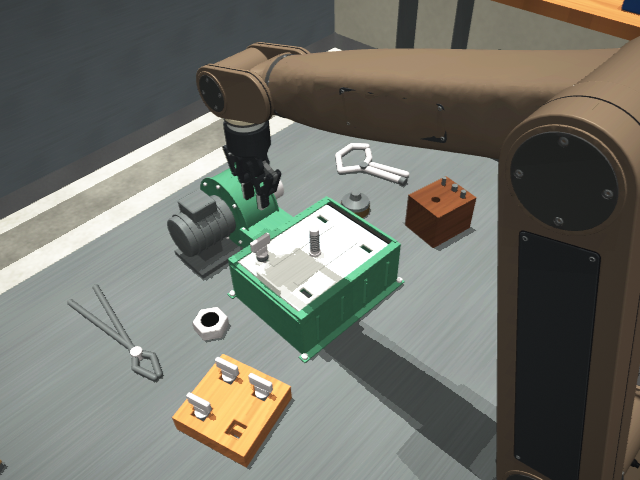

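View pics/t23c.png

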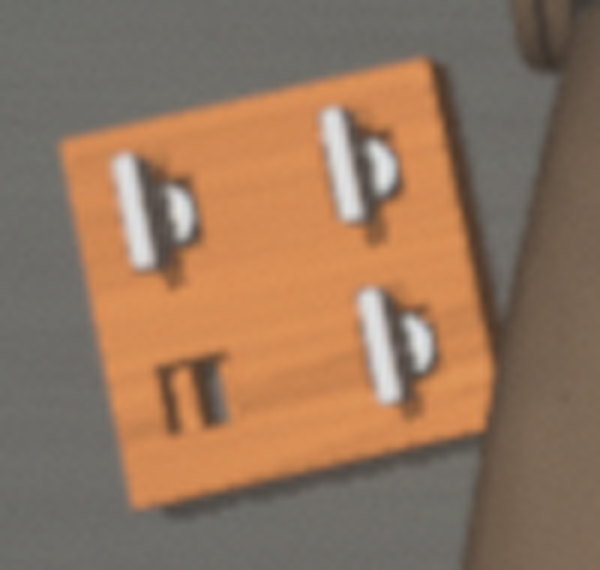

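Stud 1 stands locked in slot3 with its grip square across (wrist view (316,230)); rack unmoved with three studs. Next stud.

>>> play_rows --steps '[{"claw":5,"tx":-10,"ty":0,"tz":-5,"ax":0,"ay":-108,"az":0},{"claw":5,"tx":-27.7,"ty":6,"tz":-15.3,"ax":0,"ay":-108,"az":0},{"claw":5,"tx":-27.7,"ty":6,"tz":-15.3,"ax":0,"ay":-108,"az":0},{"claw":5,"tx":-27.7,"ty":6,"tz":-15.3,"ax":0,"ay":-108,"az":0},{"claw":5,"tx":-27.7,"ty":6,"tz":-15.3,"ax":0,"ay":-108,"az":0},{"claw":5,"tx":-27.7,"ty":6,"tz":-15.3,"ax":0,"ay":-108,"az":0},{"claw":5,"tx":-27.7,"ty":6,"tz":-15.3,"ax":0,"ay":-108,"az":0},{"claw":5,"tx":-27.7,"ty":6,"tz":-15.3,"ax":0,"ay":-108,"az":0},{"claw":5,"tx":-27.7,"ty":6,"tz":-15.3,"ax":0,"ay":-108,"az":0},{"claw":5,"tx":-27.7,"ty":6,"tz":-15.3,"ax":0,"ay":-108,"az":0},{"claw":5,"tx":-27.7,"ty":6,"tz":-15.3,"ax":0,"ay":-108,"az":0},{"claw":5,"tx":-27.7,"ty":6,"tz":-15.3,"ax":0,"ay":-108,"az":0}]'

```text
time: 22.77
eef_pos: [0.515, 0.3752, 0.1572]
tcp_rot: [0.707, -0.044, 0.04, -0.705]
contact_force: [0.2, 0.7, 0.5]
opening: 0.59
```

```bash
python3 - <<'E'
from h import *
rep();plan((0.5167,0.3762,.15),104.7)
E
```

```text
t 22.77 pos [0.515  0.3752 0.1572] psi 83.18 F [0.2 0.7 0.5] T [ 0.01 -0.03  0.  ] open cm 5.03 q [ 0.47  0.24  1.71 -0.    1.2  -0.98]
tx,ty,tz [0.16 0.72 0.12] ax,ay,az [  0.14 -21.52  -0.31] | q [ 0.47  0.24  1.71 -0.    1.2  -0.98] psi 83.18
```

>>> play_rows --steps '[{"claw":5,"tx":0.1,"ty":2,"tz":0.1,"ax":0,"ay":-21.5,"az":0},{"claw":5,"tx":0.1,"ty":4,"tz":0.1,"ax":0,"ay":-21.5,"az":0},{"claw":5,"tx":0.1,"ty":4,"tz":0.1,"ax":0,"ay":-21.5,"az":0},{"claw":5,"tx":0.1,"ty":4,"tz":0.1,"ax":0,"ay":-21.5,"az":0},{"claw":5,"tx":0.1,"ty":4,"tz":0.1,"ax":0,"ay":-21.5,"az":0},{"claw":5,"tx":0.1,"ty":4,"tz":0.1,"ax":0,"ay":-21.5,"az":0}]'

```text
time: 23.27
eef_pos: [0.518, 0.3764, 0.12]
tcp_rot: [0.702, 0.087, -0.087, -0.702]
contact_force: [-0.3, -0.3, 1.0]
opening: 0.587
```

```bash
python3 - <<'E'
from h import *
rep();st=ctrl.get_state()
p,d=cams.read_camera("wrist");cv2.imwrite("pics/w24.png",p)
print(wrist_w2p((0.5167,0.3758,.083),st));plan((0.517,0.3762,.0135),104.7)
E
```

```text
t 23.27 pos [0.518  0.3764 0.12  ] psi 104.12 F [-0.3 -0.3  1. ] T [-0.03  0.05  0.03] open cm 5.01 q [ 0.47  0.28  1.73  0.    1.13 -1.35]
[316.82797347 247.97350555]
tx,ty,tz [-0.14 10.71 -0.  ] ax,ay,az [-0.   -0.55  0.01] | q [ 0.47  0.28  1.73  0.    1.13 -1.35] psi 104.15
```

View pics/w24.png

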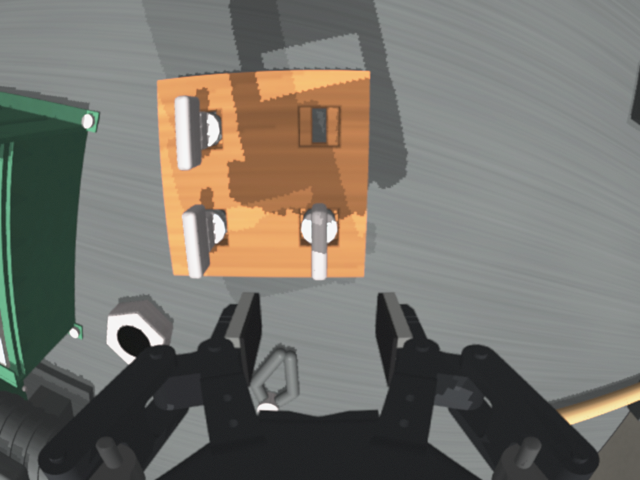

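Stud at (319,245), as predicted. Down and grip.

>>> play_rows --steps '[{"claw":5,"tx":-0.1,"ty":3.5,"tz":0.1,"ax":0,"ay":-0.5,"az":0},{"claw":5,"tx":-0.1,"ty":7,"tz":0.1,"ax":0,"ay":-0.5,"az":0},{"claw":5,"tx":-0.1,"ty":9.5,"tz":0.1,"ax":0,"ay":-0.5,"az":0},{"claw":5,"tx":-0.1,"ty":10.7,"tz":0.1,"ax":0,"ay":-0.5,"az":0},{"claw":5,"tx":-0.1,"ty":10.7,"tz":0.1,"ax":0,"ay":-0.5,"az":0},{"claw":3,"tx":-0.1,"ty":10.7,"tz":0.1,"ax":0,"ay":-0.5,"az":0},{"claw":2,"tx":-0.1,"ty":10.7,"tz":0.1,"ax":0,"ay":-0.5,"az":0},{"claw":0.2,"tx":-0.1,"ty":10.7,"tz":0.1,"ax":0,"ay":-0.5,"az":0},{"claw":0.2,"tx":-0.1,"ty":10.7,"tz":0.1,"ax":0,"ay":-0.5,"az":0},{"claw":0.2,"tx":-0.1,"ty":10.7,"tz":0.1,"ax":0,"ay":-0.5,"az":0},{"claw":0.2,"tx":-0.1,"ty":10.7,"tz":0.1,"ax":0,"ay":-0.5,"az":0},{"claw":0.2,"tx":-0.1,"ty":10.7,"tz":0.1,"ax":0,"ay":-0.5,"az":0}]' --grip_force 100

```text
time: 24.32
eef_pos: [0.5188, 0.3781, 0.0154]
tcp_rot: [-0.701, -0.093, 0.089, 0.702]
contact_force: [2.2, 1.5, 3.9]
opening: 0.102
```

```bash
python3 - <<'E'
from h import *
rep()
E
```

```text
t 24.32 pos [0.5188 0.3781 0.0154] psi 104.77 F [2.2 1.5 3.9] T [ 0.2  -0.38 -0.04] open cm 0.87 q [ 0.47  0.41  1.78  0.    0.95 -1.36]
```

>>> play_rows --steps '[{"claw":0.2,"tx":0,"ty":-1,"tz":0,"ax":0,"ay":0,"az":0},{"claw":0.2,"tx":0,"ty":-2.5,"tz":0,"ax":0,"ay":0,"az":0},{"claw":0.2,"tx":0,"ty":-4,"tz":0,"ax":0,"ay":0,"az":0},{"claw":0.2,"tx":0,"ty":-7,"tz":0,"ax":0,"ay":0,"az":0},{"claw":0.2,"tx":0,"ty":-10,"tz":0,"ax":0,"ay":0,"az":0},{"claw":0.2,"tx":0,"ty":-13,"tz":0,"ax":0,"ay":0,"az":0},{"claw":0.2,"tx":0,"ty":-16,"tz":0,"ax":0,"ay":0,"az":0},{"claw":0.2,"tx":0,"ty":-19,"tz":0,"ax":0,"ay":0,"az":0},{"claw":0.2,"tx":0,"ty":-19,"tz":0,"ax":0,"ay":0,"az":0}]'

```text
time: 25.07
eef_pos: [0.5191, 0.3786, 0.2118]
tcp_rot: [-0.7, -0.094, 0.088, 0.702]
contact_force: [0.4, 0.2, 1.0]
opening: 0.101
```

```bash
python3 - <<'E'
from h import *
rep();plan((.6484,-.0792,.2),86.8)
E
```

```text
t 25.07 pos [0.5191 0.3786 0.2118] psi 104.79 F [0.4 0.2 1. ] T [ 0.04 -0.04 -0.05] open cm 0.86 q [ 0.47  0.2   1.65  0.    1.28 -1.36]
tx,ty,tz [  0.8    1.08 -47.57] ax,ay,az [-0.22 17.99  0.54] | q [ 0.47  0.2   1.65  0.    1.28 -1.36] psi 104.79
```

>>> play_rows --steps '[{"claw":0.2,"tx":0.8,"ty":0,"tz":-47.6,"ax":0,"ay":18,"az":0},{"claw":0.2,"tx":0.8,"ty":0,"tz":-47.6,"ax":0,"ay":18,"az":0},{"claw":0.2,"tx":0.8,"ty":0,"tz":-47.6,"ax":0,"ay":18,"az":0},{"claw":0.2,"tx":0.8,"ty":0,"tz":-47.6,"ax":0,"ay":18,"az":0},{"claw":0.2,"tx":0.8,"ty":0,"tz":-47.6,"ax":0,"ay":18,"az":0},{"claw":0.2,"tx":0.8,"ty":0,"tz":-47.6,"ax":0,"ay":18,"az":0},{"claw":0.2,"tx":0.8,"ty":0,"tz":-47.6,"ax":0,"ay":18,"az":0},{"claw":0.2,"tx":0.8,"ty":0,"tz":-47.6,"ax":0,"ay":18,"az":0},{"claw":0.2,"tx":0.8,"ty":0,"tz":-47.6,"ax":0,"ay":18,"az":0},{"claw":0.2,"tx":0.8,"ty":0,"tz":-47.6,"ax":0,"ay":18,"az":0},{"claw":0.2,"tx":0.8,"ty":0,"tz":-47.6,"ax":0,"ay":18,"az":0},{"claw":0.2,"tx":0.8,"ty":0,"tz":-47.6,"ax":0,"ay":18,"az":0}]'

```text
time: 26.07
eef_pos: [0.6453, -0.0857, 0.2019]
tcp_rot: [0.707, -0.023, 0.02, -0.706]
contact_force: [-0.9, 0.2, -1.6]
opening: 0.102
```

```bash
python3 - <<'E'
from h import *
rep();plan((.6484,-.0792,.147),86.8)
E
```

```text
t 26.07 pos [ 0.6453 -0.0857  0.2019] psi 86.55 F [-0.9  0.2 -1.6] T [-0.02 -0.02  0.02] open cm 0.87 q [-0.29  0.23  1.63 -0.    1.28 -1.8 ]
tx,ty,tz [0.3  5.49 0.67] ax,ay,az [ 0.06 -0.25 -0.21] | q [-0.29  0.23  1.63 -0.    1.28 -1.8 ] psi 86.55
```

>>> play_rows --steps '[{"claw":0.2,"tx":0,"ty":2,"tz":0,"ax":0,"ay":-0.2,"az":0},{"claw":0.2,"tx":0,"ty":4,"tz":0,"ax":0,"ay":-0.2,"az":0},{"claw":0.2,"tx":0,"ty":5.4,"tz":0,"ax":0,"ay":-0.2,"az":0},{"claw":0.2,"tx":0,"ty":5.4,"tz":0,"ax":0,"ay":-0.2,"az":0},{"claw":0.2,"tx":0,"ty":5.4,"tz":0,"ax":0,"ay":-0.2,"az":0},{"claw":0.2,"tx":0,"ty":5.4,"tz":0,"ax":0,"ay":-0.2,"az":0},{"claw":0.2,"tx":0,"ty":5.4,"tz":0,"ax":0,"ay":-0.2,"az":0}]'

```text
time: 26.65
eef_pos: [0.647, -0.0807, 0.1513]
tcp_rot: [0.707, -0.018, 0.019, -0.707]
contact_force: [-0.1, 0.2, -1.2]
opening: 0.101
```

```bash
python3 - <<'E'
from h import *
rep()
p,d=cams.read_camera("wrist");crop(p,270,190,100,110,5,"pics/w25c.png");cv2.imwrite("pics/w25.png",p)
rep()
E
```

```text
t 26.65 pos [ 0.647  -0.0807  0.1513] psi 87.02 F [-0.1  0.2 -1.2] T [-0.02 -0.05  0.05] open cm 0.86 q [-0.28  0.27  1.68  0.    1.19 -1.8 ]
t 26.7 pos [ 0.647  -0.0808  0.1514] psi 87.01 F [-0.6 -1.4 -2.3] T [ 0.   -0.02  0.01] open cm 0.88 q [-0.28  0.27  1.68  0.    1.19 -1.8 ]
```

View pics/w25c.png

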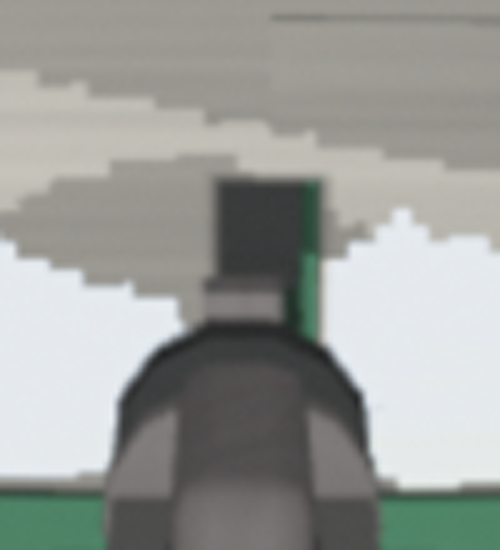

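```bash
python3 - <<'E'
from h import *
st=ctrl.get_state();e=st["eef_pos"];bx=np.array([.998,-.056,0])
a=wrist_p2w(270+268/5,190+180/5,.111,st);b=wrist_p2w(270+243.5/5,190+284/5,e[2]-.0074,st);g=wrist_p2w(270+259/5,190+230/5,.105,st)
print("slot centre",a+.0145*bx,"bar centre",b+.012*bx,"passage",g)
E
```

```text
slot centre [ 0.64724527 -0.07691734  0.111     ] bar centre [ 0.64592136 -0.0798291   0.14400364] passage [ 0.64117431 -0.07757213  0.105     ]
```

>>> play_rows --steps '[{"claw":0.2,"tx":0.12,"ty":1,"tz":0.19,"ax":0,"ay":0.2,"az":0},{"claw":0.2,"tx":0.12,"ty":2,"tz":0.19,"ax":0,"ay":0.2,"az":0},{"claw":0.2,"tx":0.12,"ty":2.5,"tz":0.19,"ax":0,"ay":0.2,"az":0},{"claw":0.2,"tx":0.12,"ty":3,"tz":0.19,"ax":0,"ay":0.2,"az":0},{"claw":0.2,"tx":0.12,"ty":3.5,"tz":0.19,"ax":0,"ay":0.2,"az":0},{"claw":0.2,"tx":0.12,"ty":4,"tz":0.19,"ax":0,"ay":0.2,"az":0},{"claw":0.2,"tx":0.12,"ty":4.4,"tz":0.19,"ax":0,"ay":0.2,"az":0},{"claw":0.2,"tx":0.12,"ty":4.6,"tz":0.19,"ax":0,"ay":0.2,"az":0},{"claw":0.2,"tx":0.12,"ty":4.6,"tz":0.19,"ax":0,"ay":0.2,"az":0}]'

```text
time: 27.45
eef_pos: [0.6475, -0.0792, 0.1035]
tcp_rot: [-0.707, 0.02, -0.02, 0.707]
contact_force: [0.3, 0.5, -1.6]
opening: 0.1
```

```bash
python3 - <<'E'
from h import *
rep()
p,d=cams.read_camera("wrist");crop(p,270,190,100,110,5,"pics/w26c.png")
E
```

```text
t 27.45 pos [ 0.6475 -0.0792  0.1035] psi 86.77 F [ 0.3  0.5 -1.6] T [-0.1  -0.01  0.01] open cm 0.86 q [-0.28  0.32  1.71  0.    1.11 -1.79]
```

View pics/w26c.png

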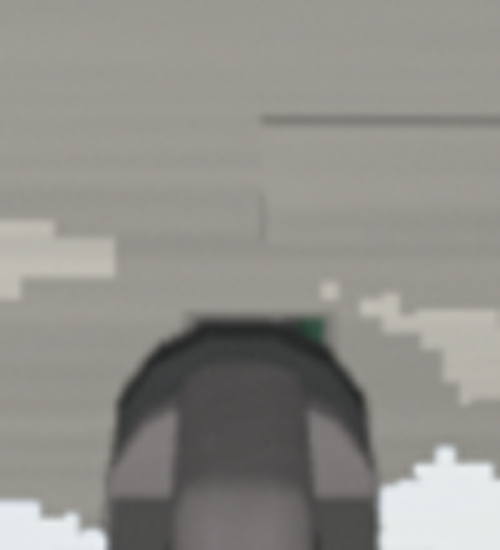

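>>> play_rows --steps '[{"claw":0.2,"tx":0,"ty":0.3,"tz":0,"ax":0,"ay":0,"az":0},{"claw":0.2,"tx":0,"ty":0.6,"tz":0,"ax":0,"ay":0,"az":0},{"claw":0.2,"tx":0,"ty":0.9,"tz":0,"ax":0,"ay":0,"az":0},{"claw":0.2,"tx":0,"ty":1.15,"tz":0,"ax":0,"ay":0,"az":0},{"claw":0.2,"tx":0,"ty":1.15,"tz":0,"ax":0,"ay":0,"az":0},{"claw":0.2,"tx":0,"ty":1.15,"tz":0,"ax":0,"ay":0,"az":0}]'

```text
time: 28.0
eef_pos: [0.6477, -0.0793, 0.0947]
tcp_rot: [0.707, -0.02, 0.02, -0.707]
contact_force: [-5.2, 1.5, 9.7]
opening: 0.102
```

```bash
python3 - <<'E'
from h import *
rep()
E
```

```text
t 28.0 pos [ 0.6477 -0.0793  0.0947] psi 86.78 F [-5.2  1.5  9.7] T [0.17 0.89 0.04] open cm 0.87 q [-0.28  0.33  1.71 -0.    1.09 -1.79]
```

>>> play_rows --steps '[{"claw":0.2,"tx":0,"ty":0.05,"tz":0,"ax":0,"ay":5,"az":0},{"claw":0.2,"tx":-0.03,"ty":0.1,"tz":0,"ax":0,"ay":11,"az":0},{"claw":0.2,"tx":-0.06,"ty":0.1,"tz":0,"ax":0,"ay":18,"az":0},{"claw":0.2,"tx":-0.1,"ty":0.1,"tz":0,"ax":0,"ay":25,"az":0},{"claw":0.2,"tx":-0.1,"ty":0.1,"tz":0,"ax":0,"ay":32,"az":0},{"claw":0.2,"tx":-0.1,"ty":0.1,"tz":0,"ax":0,"ay":39,"az":0},{"claw":0.2,"tx":-0.1,"ty":0.1,"tz":0,"ax":0,"ay":46,"az":0},{"claw":0.2,"tx":-0.1,"ty":0.1,"tz":0,"ax":0,"ay":46,"az":0}]'

```text
time: 28.67
eef_pos: [0.649, -0.0805, 0.095]
tcp_rot: [0.642, -0.293, 0.298, -0.642]
contact_force: [-1.1, -0.5, 9.1]
opening: 0.104
```

```bash
python3 - <<'E'
from h import *
rep()
E
```

```text
t 28.67 pos [ 0.649  -0.0805  0.095 ] psi 40.53 F [-1.1 -0.5  9.1] T [-0.18  0.28 -0.09] open cm 0.88 q [-0.28  0.33  1.71 -0.    1.09 -0.98]
```

>>> play_rows --steps '[{"claw":0.2,"tx":-0.14,"ty":0.06,"tz":0,"ax":0,"ay":3,"az":0},{"claw":0.2,"tx":-0.14,"ty":0.06,"tz":0,"ax":0,"ay":9,"az":0},{"claw":0.2,"tx":-0.14,"ty":0.06,"tz":0,"ax":0,"ay":16,"az":0},{"claw":0.2,"tx":-0.14,"ty":0.06,"tz":0,"ax":0,"ay":23,"az":0},{"claw":0.2,"tx":-0.14,"ty":0.06,"tz":0,"ax":0,"ay":30,"az":0},{"claw":0.2,"tx":-0.14,"ty":0.06,"tz":0,"ax":0,"ay":37,"az":0},{"claw":0.2,"tx":-0.14,"ty":0.06,"tz":0,"ax":0,"ay":43,"az":0},{"claw":0.2,"tx":-0.14,"ty":0.06,"tz":0,"ax":0,"ay":45,"az":0},{"claw":0.2,"tx":-0.14,"ty":0.06,"tz":0,"ax":0,"ay":45,"az":0}]'

```text
time: 29.42
eef_pos: [0.6471, -0.0805, 0.0943]
tcp_rot: [0.481, -0.516, 0.52, -0.481]
contact_force: [-3.5, -4.1, 10.8]
opening: 0.101
```

>>> play_rows --steps '[{"claw":0.2,"tx":0,"ty":-0.3,"tz":0,"ax":0,"ay":-1,"az":0},{"claw":0.2,"tx":0,"ty":-0.6,"tz":0,"ax":0,"ay":-1,"az":0},{"claw":0.2,"tx":0,"ty":-0.9,"tz":0,"ax":0,"ay":-1,"az":0},{"claw":0.2,"tx":0,"ty":-1.1,"tz":0,"ax":0,"ay":-1,"az":0},{"claw":0.2,"tx":0,"ty":-1.1,"tz":0,"ax":0,"ay":-1,"az":0}]'

```text
time: 29.83
eef_pos: [0.6468, -0.0803, 0.0996]
tcp_rot: [0.485, -0.512, 0.516, -0.486]
contact_force: [5.9, -5.8, -7.6]
opening: 0.099
```

```bash
python3 - <<'E'
from h import *
rep()
E
```

```text
t 29.83 pos [ 0.6468 -0.0803  0.0996] psi -3.24 F [ 5.9 -5.8 -7.6] T [-1.17 -1.19 -0.02] open cm 0.84 q [-0.28  0.32  1.72 -0.    1.1  -0.22]
```

>>> play_rows --steps '[{"claw":0.2,"tx":0,"ty":0.4,"tz":0,"ax":0,"ay":0,"az":0},{"claw":0.2,"tx":0,"ty":0.4,"tz":0,"ax":0,"ay":0,"az":0},{"claw":3.5,"tx":0,"ty":0.4,"tz":0,"ax":0,"ay":0,"az":0},{"claw":3.5,"tx":0,"ty":0.4,"tz":0,"ax":0,"ay":0,"az":0},{"claw":3.5,"tx":0,"ty":0.4,"tz":0,"ax":0,"ay":0,"az":0},{"claw":3.5,"tx":0,"ty":0.4,"tz":0,"ax":0,"ay":0,"az":0},{"claw":3.5,"tx":0,"ty":-2,"tz":0,"ax":0,"ay":0,"az":0},{"claw":3.5,"tx":0,"ty":-5,"tz":0,"ax":0,"ay":0,"az":0},{"claw":3.5,"tx":0,"ty":-9,"tz":0,"ax":0,"ay":0,"az":0},{"claw":3.5,"tx":0,"ty":-12,"tz":0,"ax":0,"ay":0,"az":0},{"claw":3.5,"tx":0,"ty":-12,"tz":0,"ax":0,"ay":0,"az":0}]'

```text
time: 30.75
eef_pos: [0.6494, -0.0786, 0.2307]
tcp_rot: [0.483, -0.51, 0.518, -0.489]
contact_force: [0.6, 0.7, 1.8]
opening: 0.411
```

```bash
python3 - <<'E'
from h import *
rep()
p,d=cams.read_camera("wrist");cv2.imwrite("pics/w27.png",p)
p,d=cams.read_camera("side");crop(p,170,180,240,290,2.5,"pics/s27c.png")
p,d=cams.read_camera("top");crop(p,140,225,100,95,6,"pics/t27c.png")
plan((0.5358,0.2954,.15),104.7)
E
```

```text
t 30.75 pos [ 0.6494 -0.0786  0.2307] psi -3.2 F [0.6 0.7 1.8] T [ 0.06 -0.01 -0.07] open cm 3.51 q [-0.28  0.21  1.61  0.    1.31 -0.22]
tx,ty,tz [-36.63   7.13 -13.01] ax,ay,az [-0.0000e+00 -1.0791e+02 -4.0000e-02] | q [-0.28  0.22  1.62  0.    1.31 -0.22] psi -3.21
```

View pics/w27.png

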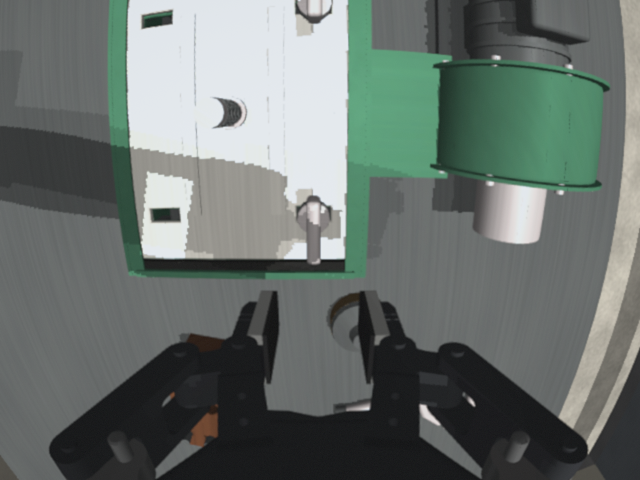

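View pics/s27c.png

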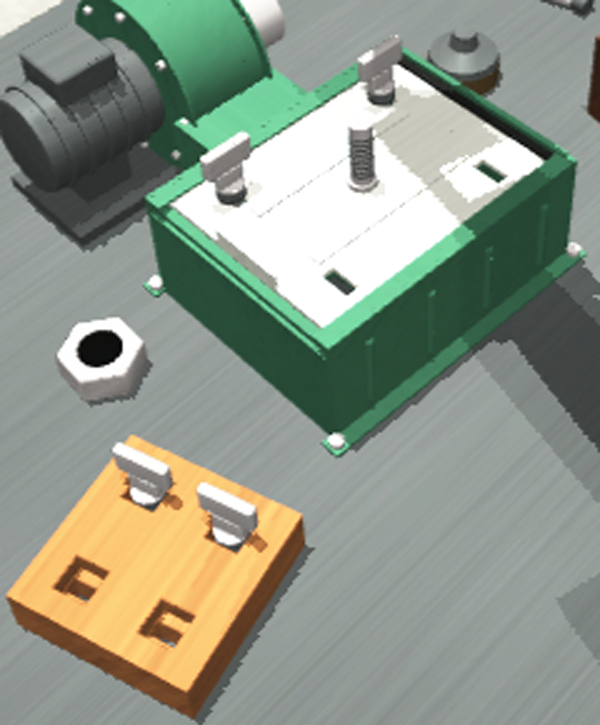

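View pics/t27c.png

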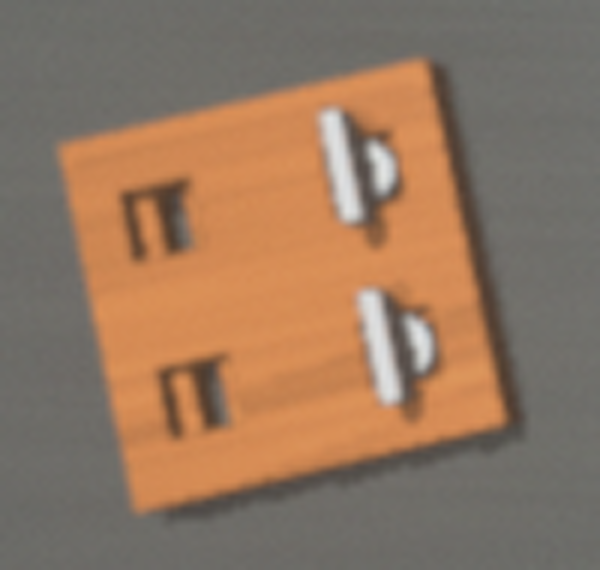

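Both fitted studs stand at equal height, grips across; rack holds two more, nearly unmoved. Third stud.

>>> play_rows --steps '[{"claw":5,"tx":-36.6,"ty":4,"tz":-13,"ax":0,"ay":-108,"az":0},{"claw":5,"tx":-36.6,"ty":4,"tz":-13,"ax":0,"ay":-108,"az":0},{"claw":5,"tx":-36.6,"ty":4,"tz":-13,"ax":0,"ay":-108,"az":0},{"claw":5,"tx":-36.6,"ty":4,"tz":-13,"ax":0,"ay":-108,"az":0},{"claw":5,"tx":-36.6,"ty":4,"tz":-13,"ax":0,"ay":-108,"az":0},{"claw":5,"tx":-36.6,"ty":4,"tz":-13,"ax":0,"ay":-108,"az":0},{"claw":5,"tx":-36.6,"ty":4,"tz":-13,"ax":0,"ay":-108,"az":0},{"claw":5,"tx":-36.6,"ty":7,"tz":-13,"ax":0,"ay":-108,"az":0},{"claw":5,"tx":-36.6,"ty":7,"tz":-13,"ax":0,"ay":-108,"az":0},{"claw":5,"tx":-36.6,"ty":7,"tz":-13,"ax":0,"ay":-108,"az":0},{"claw":5,"tx":-36.6,"ty":7,"tz":-13,"ax":0,"ay":-108,"az":0},{"claw":5,"tx":-36.6,"ty":7,"tz":-13,"ax":0,"ay":-108,"az":0}]'

```text
time: 31.9
eef_pos: [0.5329, 0.2958, 0.1469]
tcp_rot: [0.707, -0.044, 0.039, -0.705]
contact_force: [0.7, 0.1, -0.4]
opening: 0.582
```

```bash
python3 - <<'E'
from h import *
rep();plan((0.5358,0.2959,.12),104.7)
E
```

```text
t 31.9 pos [0.5329 0.2958 0.1469] psi 83.26 F [ 0.7  0.1 -0.4] T [ 0.01 -0.09  0.  ] open cm 4.97 q [ 0.34  0.19  1.78  0.    1.17 -1.11]
tx,ty,tz [0.31 2.69 0.06] ax,ay,az [  0.11 -21.44  -0.43] | q [ 0.34  0.19  1.78  0.    1.17 -1.11] psi 83.26
```

>>> play_rows --steps '[{"claw":5,"tx":0.2,"ty":1,"tz":0.1,"ax":0,"ay":-21.5,"az":0},{"claw":5,"tx":0.2,"ty":2.5,"tz":0.1,"ax":0,"ay":-21.5,"az":0},{"claw":5,"tx":0.2,"ty":2.5,"tz":0.1,"ax":0,"ay":-21.5,"az":0},{"claw":5,"tx":0.2,"ty":2.5,"tz":0.1,"ax":0,"ay":-21.5,"az":0},{"claw":5,"tx":0.2,"ty":2.5,"tz":0.1,"ax":0,"ay":-21.5,"az":0},{"claw":5,"tx":0.2,"ty":2.5,"tz":0.1,"ax":0,"ay":-21.5,"az":0}]'

```text
time: 32.4
eef_pos: [0.5379, 0.2953, 0.1256]
tcp_rot: [0.702, 0.086, -0.087, -0.702]
contact_force: [-0.2, 0.1, 0.1]
opening: 0.587
```

```bash
python3 - <<'E'
from h import *
rep();st=ctrl.get_state()
p,d=cams.read_camera("wrist");cv2.imwrite("pics/w28.png",p)
print(wrist_w2p((0.5358,0.2954,.083),st));plan((0.5358,0.2956,.0135),104.7)
E
```

```text
t 32.4 pos [0.5379 0.2953 0.1256] psi 104.06 F [-0.2  0.1  0.1] T [-0.01  0.01  0.03] open cm 5.01 q [ 0.34  0.22  1.79  0.    1.13 -1.48]
[318.18474779 243.93375423]
tx,ty,tz [-0.23 11.26  0.08] ax,ay,az [-0.   -0.61 -0.03] | q [ 0.34  0.22  1.79  0.    1.13 -1.48] psi 104.09
```

View pics/w28.png

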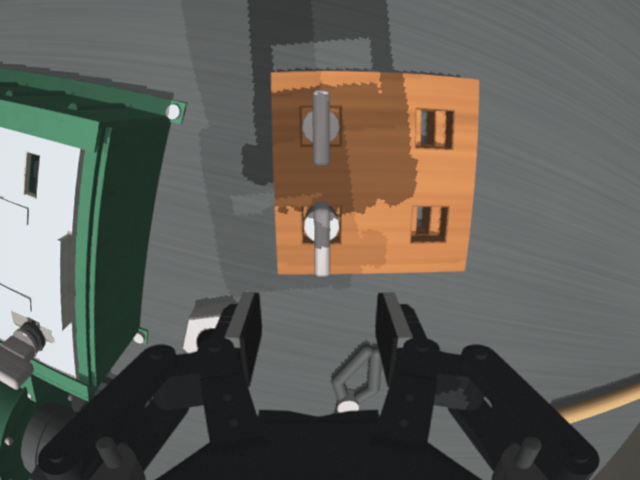

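Stud grip at (321,243): 3 px right of the prediction; correct by 2 mm.

>>> play_rows --steps '[{"claw":5,"tx":-0.2,"ty":3.5,"tz":0.2,"ax":0,"ay":-0.5,"az":0},{"claw":5,"tx":-0.2,"ty":7,"tz":0.2,"ax":0,"ay":-0.5,"az":0},{"claw":5,"tx":-0.2,"ty":10,"tz":0.2,"ax":0,"ay":-0.5,"az":0},{"claw":5,"tx":-0.2,"ty":11.2,"tz":0.2,"ax":0,"ay":-0.5,"az":0},{"claw":5,"tx":-0.2,"ty":11.2,"tz":0.2,"ax":0,"ay":-0.5,"az":0},{"claw":3,"tx":-0.2,"ty":11.2,"tz":0.2,"ax":0,"ay":-0.5,"az":0},{"claw":2,"tx":-0.2,"ty":11.2,"tz":0.2,"ax":0,"ay":-0.5,"az":0},{"claw":0.2,"tx":-0.2,"ty":11.2,"tz":0.2,"ax":0,"ay":-0.5,"az":0},{"claw":0.2,"tx":-0.2,"ty":11.2,"tz":0.2,"ax":0,"ay":-0.5,"az":0},{"claw":0.2,"tx":-0.2,"ty":11.2,"tz":0.2,"ax":0,"ay":-0.5,"az":0},{"claw":0.2,"tx":-0.2,"ty":11.2,"tz":0.2,"ax":0,"ay":-0.5,"az":0},{"claw":0.2,"tx":-0.2,"ty":11.2,"tz":0.2,"ax":0,"ay":-0.5,"az":0}]' --grip_force 100

```text
time: 33.45
eef_pos: [0.538, 0.2976, 0.0163]
tcp_rot: [-0.701, -0.092, 0.089, 0.702]
contact_force: [2.2, 1.9, 3.4]
opening: 0.099
```

```bash
python3 - <<'E'
from h import *
rep()
E
```

```text
t 33.45 pos [0.538  0.2976 0.0163] psi 104.71 F [2.2 1.9 3.4] T [ 0.26 -0.44  0.01] open cm 0.85 q [ 0.34  0.36  1.84  0.    0.93 -1.49]
```

>>> play_rows --steps '[{"claw":0.2,"tx":0,"ty":-1,"tz":0,"ax":0,"ay":0,"az":0},{"claw":0.2,"tx":0,"ty":-2.5,"tz":0,"ax":0,"ay":0,"az":0},{"claw":0.2,"tx":0,"ty":-4,"tz":0,"ax":0,"ay":0,"az":0},{"claw":0.2,"tx":0,"ty":-7,"tz":0,"ax":0,"ay":0,"az":0},{"claw":0.2,"tx":0,"ty":-10,"tz":0,"ax":0,"ay":0,"az":0},{"claw":0.2,"tx":0,"ty":-13,"tz":0,"ax":0,"ay":0,"az":0},{"claw":0.2,"tx":0,"ty":-16,"tz":0,"ax":0,"ay":0,"az":0},{"claw":0.2,"tx":0,"ty":-19,"tz":0,"ax":0,"ay":0,"az":0},{"claw":0.2,"tx":0,"ty":-19,"tz":0,"ax":0,"ay":0,"az":0}]'

```text
time: 34.2
eef_pos: [0.5383, 0.2978, 0.2119]
tcp_rot: [-0.701, -0.094, 0.087, 0.702]
contact_force: [1.4, 0.2, -0.2]
opening: 0.099
```

```bash
python3 - <<'E'
from h import *
rep();plan((.5186,-.072,.2),86.8);plan((.528,.0978,.2),86.8)
E
```

```text
t 34.2 pos [0.5383 0.2978 0.2119] psi 104.72 F [ 1.4  0.2 -0.2] T [ 0.03 -0.02 -0.01] open cm 0.85 q [ 0.34  0.14  1.72 -0.    1.27 -1.49]
tx,ty,tz [-11.32   1.05 -35.27] ax,ay,az [-0.13 17.92  0.54] | q [ 0.34  0.14  1.72 -0.    1.27 -1.49] psi 104.72
tx,ty,tz [ -6.09   1.11 -19.08] ax,ay,az [-0.13 17.92  0.54] | q [ 0.34  0.14  1.72 -0.    1.27 -1.49] psi 104.72
```

>>> play_rows --steps '[{"claw":0.2,"tx":-11.3,"ty":0,"tz":-35.3,"ax":0,"ay":18,"az":0},{"claw":0.2,"tx":-11.3,"ty":0,"tz":-35.3,"ax":0,"ay":18,"az":0},{"claw":0.2,"tx":-11.3,"ty":0,"tz":-35.3,"ax":0,"ay":18,"az":0},{"claw":0.2,"tx":-11.3,"ty":0,"tz":-35.3,"ax":0,"ay":18,"az":0},{"claw":0.2,"tx":-11.3,"ty":0,"tz":-35.3,"ax":0,"ay":18,"az":0},{"claw":0.2,"tx":-11.3,"ty":0,"tz":-35.3,"ax":0,"ay":18,"az":0},{"claw":0.2,"tx":-11.3,"ty":0,"tz":-35.3,"ax":0,"ay":18,"az":0},{"claw":0.2,"tx":-11.3,"ty":0,"tz":-35.3,"ax":0,"ay":18,"az":0},{"claw":0.2,"tx":-11.3,"ty":0,"tz":-35.3,"ax":0,"ay":18,"az":0},{"claw":0.2,"tx":-11.3,"ty":0,"tz":-35.3,"ax":0,"ay":18,"az":0},{"claw":0.2,"tx":-11.3,"ty":2.5,"tz":-35.3,"ax":0,"ay":18,"az":0},{"claw":0.2,"tx":-11.3,"ty":2.5,"tz":-35.3,"ax":0,"ay":18,"az":0}]'

```text
time: 35.2
eef_pos: [0.5125, -0.0726, 0.174]
tcp_rot: [-0.706, 0.025, -0.017, 0.708]
contact_force: [-0.6, 0.5, -2.6]
opening: 0.098
```

>>> play_rows --steps '[{"claw":0.2,"tx":0,"ty":2,"tz":0,"ax":0,"ay":0,"az":0},{"claw":0.2,"tx":0,"ty":3.5,"tz":0,"ax":0,"ay":0,"az":0},{"claw":0.2,"tx":0,"ty":3.5,"tz":0,"ax":0,"ay":0,"az":0},{"claw":0.2,"tx":0,"ty":3.5,"tz":0,"ax":0,"ay":0,"az":0},{"claw":0.2,"tx":0,"ty":3.5,"tz":0,"ax":0,"ay":0,"az":0},{"claw":0.2,"tx":0,"ty":3.5,"tz":0,"ax":0,"ay":0,"az":0}]'

```text
time: 35.7
eef_pos: [0.5171, -0.0731, 0.1458]
tcp_rot: [0.707, -0.019, 0.021, -0.707]
contact_force: [0.0, -0.3, -1.5]
opening: 0.101
```

```bash
python3 - <<'E'
from h import *
rep()
p,d=cams.read_camera("wrist");crop(p,270,190,100,110,5,"pics/w29c.png");cv2.imwrite("pics/w29.png",p)
rep()
E
```

```text
t 35.7 pos [ 0.5171 -0.0731  0.1458] psi 86.75 F [ 0.  -0.3 -1.5] T [-0.01  0.   -0.05] open cm 0.86 q [-0.33 -0.    2.    0.    1.15 -1.85]
t 35.75 pos [ 0.5171 -0.0732  0.1458] psi 86.75 F [ 0.3  0.3 -0.9] T [-0.04 -0.04  0.  ] open cm 0.84 q [-0.33 -0.    2.   -0.    1.15 -1.85]
```

View pics/w29c.png

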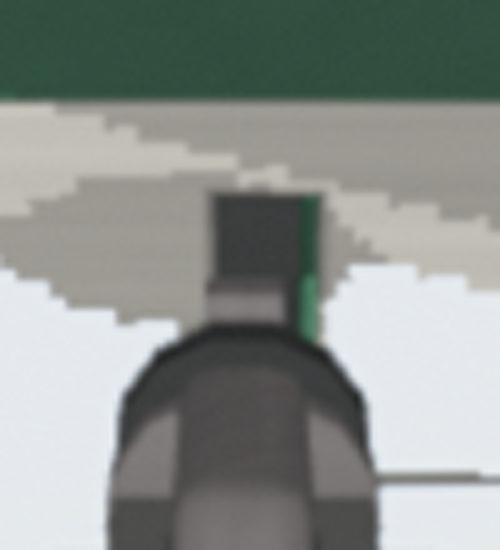

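```bash
python3 - <<'E'
from h import *
st=ctrl.get_state();e=st["eef_pos"];bx=np.array([.998,-.056,0])
a=wrist_p2w(270+268/5,190+194/5,.111,st);b=wrist_p2w(270+246/5,190+285/5,e[2]-.0083,st);g=wrist_p2w(270+257/5,190+235/5,.105,st)
print("slot centre",a+.0145*bx,"bar centre",b+.012*bx,"passage",g)
E
```

```text
slot centre [ 0.51734276 -0.06933456  0.111     ] bar centre [ 0.51646319 -0.07194328  0.13750984] passage [ 0.50998704 -0.07018062  0.105     ]
```

>>> play_rows --steps '[{"claw":0.2,"tx":0.08,"ty":0.7,"tz":0.14,"ax":0,"ay":0,"az":0},{"claw":0.2,"tx":0.08,"ty":1.4,"tz":0.14,"ax":0,"ay":0,"az":0},{"claw":0.2,"tx":0.08,"ty":2,"tz":0.14,"ax":0,"ay":0,"az":0},{"claw":0.2,"tx":0.08,"ty":2.5,"tz":0.14,"ax":0,"ay":0,"az":0},{"claw":0.2,"tx":0.08,"ty":3,"tz":0.14,"ax":0,"ay":0,"az":0},{"claw":0.2,"tx":0.08,"ty":3.5,"tz":0.14,"ax":0,"ay":0,"az":0},{"claw":0.2,"tx":0.08,"ty":3.9,"tz":0.14,"ax":0,"ay":0,"az":0},{"claw":0.2,"tx":0.08,"ty":4.1,"tz":0.14,"ax":0,"ay":0,"az":0},{"claw":0.2,"tx":0.08,"ty":4.1,"tz":0.14,"ax":0,"ay":0,"az":0}]'

```text
time: 36.5
eef_pos: [0.5172, -0.0719, 0.1037]
tcp_rot: [-0.707, 0.021, -0.02, 0.707]
contact_force: [-3.0, -0.1, 3.5]
opening: 0.101
```

```bash
python3 - <<'E'
from h import *
rep()
E
```

```text
t 36.5 pos [ 0.5172 -0.0719  0.1037] psi 86.72 F [-3.  -0.1  3.5] T [ 0.16  0.44 -0.03] open cm 0.86 q [-0.33  0.05  2.03 -0.    1.07 -1.85]
```

>>> play_rows --steps '[{"claw":0.2,"tx":0,"ty":0.3,"tz":0,"ax":0,"ay":0,"az":0},{"claw":0.2,"tx":0,"ty":0.6,"tz":0,"ax":0,"ay":0,"az":0},{"claw":0.2,"tx":0,"ty":0.9,"tz":0,"ax":0,"ay":0,"az":0},{"claw":0.2,"tx":0,"ty":1.05,"tz":0,"ax":0,"ay":0,"az":0},{"claw":0.2,"tx":0,"ty":1.05,"tz":0,"ax":0,"ay":0,"az":0},{"claw":0.2,"tx":0,"ty":1.05,"tz":0,"ax":0,"ay":0,"az":0}]'

```text
time: 37.0
eef_pos: [0.5175, -0.072, 0.0953]
tcp_rot: [0.707, -0.02, 0.02, -0.707]
contact_force: [-6.1, 0.6, 12.0]
opening: 0.105
```

```bash
python3 - <<'E'
from h import *
rep()
E
```

```text
t 37.0 pos [ 0.5175 -0.072   0.0953] psi 86.74 F [-6.1  0.6 12. ] T [ 0.34  1.11 -0.06] open cm 0.89 q [-0.33  0.06  2.03 -0.    1.05 -1.85]
```

>>> play_rows --steps '[{"claw":0.2,"tx":0,"ty":0.05,"tz":0,"ax":0,"ay":5,"az":0},{"claw":0.2,"tx":-0.03,"ty":0.1,"tz":0,"ax":0,"ay":11,"az":0},{"claw":0.2,"tx":-0.06,"ty":0.1,"tz":0,"ax":0,"ay":18,"az":0},{"claw":0.2,"tx":-0.1,"ty":0.1,"tz":0,"ax":0,"ay":25,"az":0},{"claw":0.2,"tx":-0.1,"ty":0.1,"tz":0,"ax":0,"ay":32,"az":0},{"claw":0.2,"tx":-0.1,"ty":0.1,"tz":0,"ax":0,"ay":39,"az":0},{"claw":0.2,"tx":-0.1,"ty":0.1,"tz":0,"ax":0,"ay":46,"az":0},{"claw":0.2,"tx":-0.1,"ty":0.1,"tz":0,"ax":0,"ay":46,"az":0}]'

```text
time: 37.67
eef_pos: [0.5192, -0.0733, 0.0954]
tcp_rot: [0.642, -0.293, 0.299, -0.642]
contact_force: [-0.8, -2.0, 10.8]
opening: 0.101
```

```bash
python3 - <<'E'
from h import *
rep()
E
```

```text
t 37.67 pos [ 0.5192 -0.0733  0.0954] psi 40.49 F [-0.8 -2.  10.8] T [-0.15  0.19 -0.02] open cm 0.86 q [-0.33  0.06  2.03 -0.    1.04 -1.04]
```

>>> play_rows --steps '[{"claw":0.2,"tx":-0.14,"ty":0.03,"tz":0,"ax":0,"ay":3,"az":0},{"claw":0.2,"tx":-0.14,"ty":0.03,"tz":0,"ax":0,"ay":9,"az":0},{"claw":0.2,"tx":-0.14,"ty":0.03,"tz":0,"ax":0,"ay":16,"az":0},{"claw":0.2,"tx":-0.14,"ty":0.03,"tz":0,"ax":0,"ay":23,"az":0},{"claw":0.2,"tx":-0.14,"ty":0.03,"tz":0,"ax":0,"ay":30,"az":0},{"claw":0.2,"tx":-0.14,"ty":0.03,"tz":0,"ax":0,"ay":37,"az":0},{"claw":0.2,"tx":-0.14,"ty":0.03,"tz":0,"ax":0,"ay":43,"az":0},{"claw":0.2,"tx":-0.14,"ty":0.03,"tz":0,"ax":0,"ay":45,"az":0},{"claw":0.2,"tx":-0.14,"ty":0.03,"tz":0,"ax":0,"ay":45,"az":0}]'

```text
time: 38.42
eef_pos: [0.5179, -0.0727, 0.0953]
tcp_rot: [0.48, -0.516, 0.521, -0.481]
contact_force: [-2.7, -2.0, 11.8]
opening: 0.098
```

>>> play_rows --steps '[{"claw":0.2,"tx":0,"ty":-0.3,"tz":0,"ax":0,"ay":-1,"az":0},{"claw":0.2,"tx":0,"ty":-0.6,"tz":0,"ax":0,"ay":-1,"az":0},{"claw":0.2,"tx":0,"ty":-0.9,"tz":0,"ax":0,"ay":-1,"az":0},{"claw":0.2,"tx":0,"ty":-1.1,"tz":0,"ax":0,"ay":-1,"az":0},{"claw":0.2,"tx":0,"ty":-1.1,"tz":0,"ax":0,"ay":-1,"az":0}]'

```text
time: 38.83
eef_pos: [0.5175, -0.0725, 0.1006]
tcp_rot: [0.484, -0.511, 0.517, -0.486]
contact_force: [10.4, -5.5, -12.6]
opening: 0.1
```

```bash
python3 - <<'E'
from h import *
rep()
E
```

```text
t 38.83 pos [ 0.5175 -0.0725  0.1006] psi -3.3 F [ 10.4  -5.5 -12.6] T [-1.1  -1.73  0.  ] open cm 0.85 q [-0.33  0.05  2.03 -0.    1.05 -0.27]
```

Held at foot ≈ 92 mm against a 12.6 N pull: locked. Release.

>>> play_rows --steps '[{"claw":0.2,"tx":0,"ty":0.4,"tz":0,"ax":0,"ay":0,"az":0},{"claw":0.2,"tx":0,"ty":0.4,"tz":0,"ax":0,"ay":0,"az":0},{"claw":3.5,"tx":0,"ty":0.4,"tz":0,"ax":0,"ay":0,"az":0},{"claw":3.5,"tx":0,"ty":0.4,"tz":0,"ax":0,"ay":0,"az":0},{"claw":3.5,"tx":0,"ty":0.4,"tz":0,"ax":0,"ay":0,"az":0},{"claw":3.5,"tx":0,"ty":0.4,"tz":0,"ax":0,"ay":0,"az":0},{"claw":3.5,"tx":0,"ty":-2,"tz":0,"ax":0,"ay":0,"az":0},{"claw":3.5,"tx":0,"ty":-5,"tz":0,"ax":0,"ay":0,"az":0},{"claw":3.5,"tx":0,"ty":-9,"tz":0,"ax":0,"ay":0,"az":0},{"claw":3.5,"tx":0,"ty":-12,"tz":0,"ax":0,"ay":0,"az":0},{"claw":3.5,"tx":0,"ty":-12,"tz":0,"ax":0,"ay":0,"az":0}]'

```text
time: 39.75
eef_pos: [0.5189, -0.0716, 0.2306]
tcp_rot: [0.483, -0.51, 0.518, -0.488]
contact_force: [-0.2, 0.2, 1.3]
opening: 0.408
```

```bash
python3 - <<'E'
from h import *
rep()
p,d=cams.read_camera("side");crop(p,170,180,240,290,2.5,"pics/s30c.png")
p,d=cams.read_camera("top");crop(p,140,225,100,95,6,"pics/t30c.png");cv2.imwrite("pics/t30.png",p)
plan((0.4666,0.2786,.15),104.7)
E
```

```text
t 39.75 pos [ 0.5189 -0.0716  0.2306] psi -3.26 F [-0.2  0.2  1.3] T [-0.03 -0.02  0.  ] open cm 3.49 q [-0.33 -0.08  1.92  0.    1.3  -0.27]
tx,ty,tz [-34.6    7.36  -6.93] ax,ay,az [-8.0000e-02 -1.0797e+02  1.6000e-01] | q [-0.33 -0.08  1.92  0.    1.29 -0.27] psi -3.27
```

View pics/s30c.png

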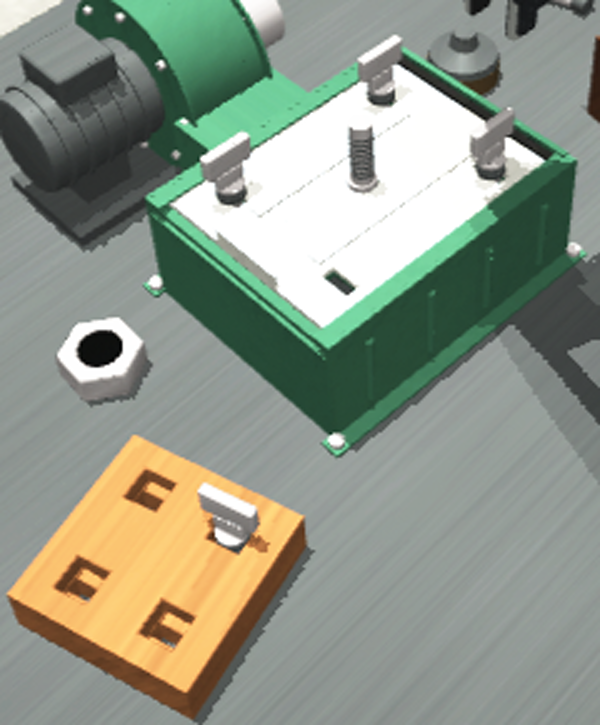

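View pics/t30c.png

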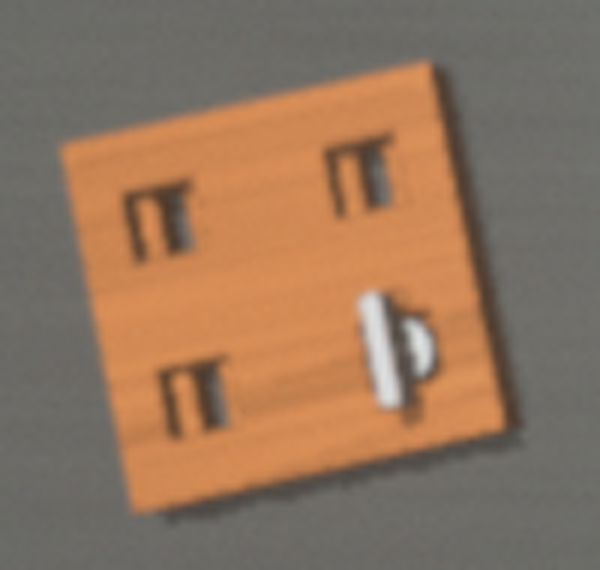

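Three locked; the last stud stands at crop (380,350), nearly unmoved. Fetch it.

>>> play_rows --steps '[{"claw":5,"tx":-34.6,"ty":3,"tz":-7,"ax":0,"ay":-108,"az":0},{"claw":5,"tx":-34.6,"ty":3,"tz":-7,"ax":0,"ay":-108,"az":0},{"claw":5,"tx":-34.6,"ty":3,"tz":-7,"ax":0,"ay":-108,"az":0},{"claw":5,"tx":-34.6,"ty":3,"tz":-7,"ax":0,"ay":-108,"az":0},{"claw":5,"tx":-34.6,"ty":3,"tz":-7,"ax":0,"ay":-108,"az":0},{"claw":5,"tx":-34.6,"ty":3,"tz":-7,"ax":0,"ay":-108,"az":0},{"claw":5,"tx":-34.6,"ty":3,"tz":-7,"ax":0,"ay":-108,"az":0},{"claw":5,"tx":-34.6,"ty":7,"tz":-7,"ax":0,"ay":-108,"az":0},{"claw":5,"tx":-34.6,"ty":9,"tz":-7,"ax":0,"ay":-108,"az":0},{"claw":5,"tx":-34.6,"ty":9,"tz":-7,"ax":0,"ay":-108,"az":0},{"claw":5,"tx":-34.6,"ty":9,"tz":-7,"ax":0,"ay":-108,"az":0},{"claw":5,"tx":-34.6,"ty":9,"tz":-7,"ax":0,"ay":-108,"az":0}]'

```text
time: 40.85
eef_pos: [0.4619, 0.2786, 0.128]
tcp_rot: [0.707, -0.045, 0.04, -0.705]
contact_force: [-0.4, 0.8, -0.1]
opening: 0.59
```

>>> play_rows --steps '[{"claw":5,"tx":0,"ty":0,"tz":0,"ax":0,"ay":-21.5,"az":0},{"claw":5,"tx":0,"ty":0,"tz":0,"ax":0,"ay":-21.5,"az":0},{"claw":5,"tx":0,"ty":0,"tz":0,"ax":0,"ay":-21.5,"az":0},{"claw":5,"tx":0,"ty":0,"tz":0,"ax":0,"ay":-21.5,"az":0},{"claw":5,"tx":0,"ty":0,"tz":0,"ax":0,"ay":-21.5,"az":0},{"claw":5,"tx":0,"ty":0,"tz":0,"ax":0,"ay":-21.5,"az":0}]'

```text
time: 41.35
eef_pos: [0.4643, 0.2784, 0.1312]
tcp_rot: [0.702, 0.085, -0.087, -0.702]
contact_force: [0.4, 1.2, 0.3]
opening: 0.588
```

```bash
python3 - <<'E'
from h import *
rep();st=ctrl.get_state()
p,d=cams.read_camera("wrist");cv2.imwrite("pics/w31.png",p)
print(wrist_w2p((0.466,0.2786,.083),st));plan((0.466,0.279,.0135),104.7)
E
```

```text
t 41.35 pos [0.4643 0.2784 0.1312] psi 104.0 F [0.4 1.2 0.3] T [0.02 0.   0.02] open cm 5.02 q [ 0.35  0.06  1.96  0.    1.12 -1.46]
[316.99911297 246.57789421]
tx,ty,tz [ 0.17 11.81  0.02] ax,ay,az [ 0.01 -0.67 -0.11] | q [ 0.35  0.06  1.96  0.    1.12 -1.46] psi 104.03
```

View pics/w31.png

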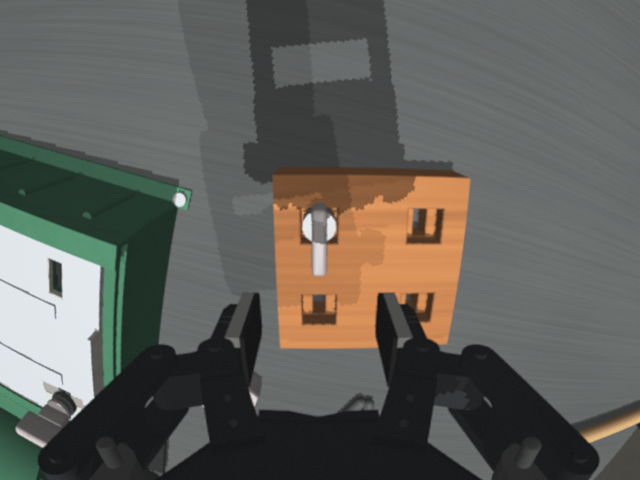

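>>> play_rows --steps '[{"claw":5,"tx":0.1,"ty":3.5,"tz":0.1,"ax":0,"ay":-0.6,"az":0},{"claw":5,"tx":0.1,"ty":7,"tz":0.1,"ax":0,"ay":-0.6,"az":0},{"claw":5,"tx":0.1,"ty":10,"tz":0.1,"ax":0,"ay":-0.6,"az":0},{"claw":5,"tx":0.1,"ty":11.7,"tz":0.1,"ax":0,"ay":-0.6,"az":0},{"claw":5,"tx":0.1,"ty":11.7,"tz":0.1,"ax":0,"ay":-0.6,"az":0},{"claw":3,"tx":0.1,"ty":11.7,"tz":0.1,"ax":0,"ay":-0.6,"az":0},{"claw":2,"tx":0.1,"ty":11.7,"tz":0.1,"ax":0,"ay":-0.6,"az":0},{"claw":0.2,"tx":0.1,"ty":11.7,"tz":0.1,"ax":0,"ay":-0.6,"az":0},{"claw":0.2,"tx":0.1,"ty":11.7,"tz":0.1,"ax":0,"ay":-0.6,"az":0},{"claw":0.2,"tx":0.1,"ty":11.7,"tz":0.1,"ax":0,"ay":-0.6,"az":0},{"claw":0.2,"tx":0.1,"ty":11.7,"tz":0.1,"ax":0,"ay":-0.6,"az":0},{"claw":0.2,"tx":0.1,"ty":11.7,"tz":0.1,"ax":0,"ay":-0.6,"az":0}]' --grip_force 100

```text
time: 42.4
eef_pos: [0.4677, 0.2806, 0.0172]
tcp_rot: [-0.701, -0.092, 0.089, 0.702]
contact_force: [2.6, 0.9, 3.6]
opening: 0.103
```

```bash
python3 - <<'E'
from h import *
rep()
E
```

```text
t 42.4 pos [0.4677 0.2806 0.0172] psi 104.75 F [2.6 0.9 3.6] T [ 0.23 -0.29 -0.03] open cm 0.88 q [ 0.35  0.22  2.02  0.    0.9  -1.47]
```

Foot offset 9.2 mm: press target TCP 0.0962, seat 0.1002. Lift.

>>> play_rows --steps '[{"claw":0.2,"tx":0,"ty":-1,"tz":0,"ax":0,"ay":0,"az":0},{"claw":0.2,"tx":0,"ty":-2.5,"tz":0,"ax":0,"ay":0,"az":0},{"claw":0.2,"tx":0,"ty":-4,"tz":0,"ax":0,"ay":0,"az":0},{"claw":0.2,"tx":0,"ty":-7,"tz":0,"ax":0,"ay":0,"az":0},{"claw":0.2,"tx":0,"ty":-10,"tz":0,"ax":0,"ay":0,"az":0},{"claw":0.2,"tx":0,"ty":-13,"tz":0,"ax":0,"ay":0,"az":0},{"claw":0.2,"tx":0,"ty":-16,"tz":0,"ax":0,"ay":0,"az":0},{"claw":0.2,"tx":0,"ty":-17,"tz":0,"ax":0,"ay":0,"az":0},{"claw":0.2,"tx":0,"ty":-17,"tz":0,"ax":0,"ay":0,"az":0}]'

```text
time: 43.15
eef_pos: [0.4673, 0.2804, 0.1888]
tcp_rot: [-0.701, -0.093, 0.089, 0.702]
contact_force: [-0.1, 0.2, -1.9]
opening: 0.092
```

```bash
python3 - <<'E'
from h import *
rep();plan((.528,.0985,.148),86.8)
E
```

```text
t 43.15 pos [0.4673 0.2804 0.1888] psi 104.77 F [-0.1  0.2 -1.9] T [ 0.01 -0.01  0.01] open cm 0.79 q [ 0.35  0.    1.91 -0.    1.22 -1.47]
tx,ty,tz [  1.21   4.08 -19.14] ax,ay,az [-0.07 17.97  0.3 ] | q [ 0.35  0.    1.91 -0.    1.22 -1.47] psi 104.77
```

>>> play_rows --steps '[{"claw":0.2,"tx":1.2,"ty":0,"tz":-19.1,"ax":0,"ay":18,"az":0},{"claw":0.2,"tx":1.2,"ty":0,"tz":-19.1,"ax":0,"ay":18,"az":0},{"claw":0.2,"tx":1.2,"ty":0,"tz":-19.1,"ax":0,"ay":18,"az":0},{"claw":0.2,"tx":1.2,"ty":0,"tz":-19.1,"ax":0,"ay":18,"az":0},{"claw":0.2,"tx":1.2,"ty":0,"tz":-19.1,"ax":0,"ay":18,"az":0},{"claw":0.2,"tx":1.2,"ty":1,"tz":-19.1,"ax":0,"ay":18,"az":0},{"claw":0.2,"tx":1.2,"ty":3,"tz":-19.1,"ax":0,"ay":18,"az":0},{"claw":0.2,"tx":1.2,"ty":4,"tz":-19.1,"ax":0,"ay":18,"az":0},{"claw":0.2,"tx":1.2,"ty":4,"tz":-19.1,"ax":0,"ay":18,"az":0},{"claw":0.2,"tx":1.2,"ty":4,"tz":-19.1,"ax":0,"ay":18,"az":0},{"claw":0.2,"tx":1.2,"ty":4,"tz":-19.1,"ax":0,"ay":18,"az":0},{"claw":0.2,"tx":1.2,"ty":4,"tz":-19.1,"ax":0,"ay":18,"az":0}]'

```text
time: 44.15
eef_pos: [0.5267, 0.0988, 0.1465]
tcp_rot: [-0.707, 0.019, -0.02, 0.707]
contact_force: [0.5, -0.2, -0.8]
opening: 0.099
```

```bash
python3 - <<'E'
from h import *
rep()
p,d=cams.read_camera("wrist");crop(p,270,190,100,110,5,"pics/w32c.png");cv2.imwrite("pics/w32.png",p)
rep()
E
```

```text
t 44.15 pos [0.5267 0.0988 0.1465] psi 86.82 F [ 0.5 -0.2 -0.8] T [ 0.02 -0.   -0.01] open cm 0.84 q [-0.    0.03  1.97  0.    1.15 -1.52]
t 44.2 pos [0.5268 0.0988 0.1467] psi 86.81 F [-0.2  1.1 -1.7] T [ 0.01 -0.04 -0.01] open cm 0.84 q [-0.    0.03  1.97  0.    1.15 -1.52]
```

View pics/w32c.png

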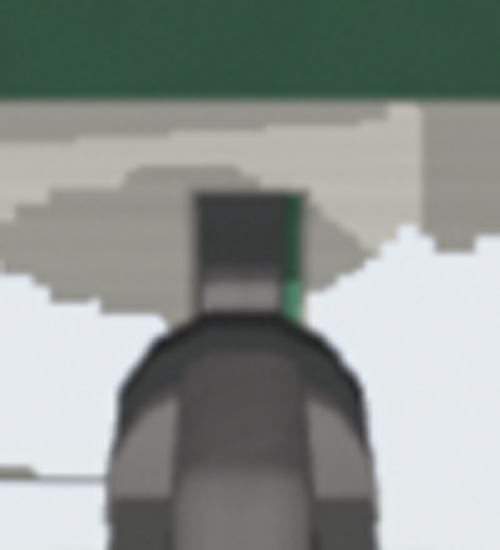

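```bash
python3 - <<'E'
from h import *
st=ctrl.get_state();e=st["eef_pos"];bx=np.array([.998,-.056,0])
a=wrist_p2w(270+247/5,190+194/5,.111,st);b=wrist_p2w(270+241/5,190+274/5,e[2]-.0092,st);g=wrist_p2w(270+240/5,190+230/5,.105,st)
print("slot centre",a+.0145*bx,"bar centre",b+.012*bx,"passage",g)
E
```

```text
slot centre [0.52719206 0.10010898 0.111     ] bar centre [0.5252435  0.09951717 0.13746543] passage [0.5192273  0.09971096 0.105     ]
```

>>> play_rows --steps '[{"claw":0.2,"tx":0.15,"ty":0.7,"tz":0,"ax":0,"ay":0,"az":0},{"claw":0.2,"tx":0.15,"ty":1.4,"tz":0,"ax":0,"ay":0,"az":0},{"claw":0.2,"tx":0.15,"ty":2,"tz":0,"ax":0,"ay":0,"az":0},{"claw":0.2,"tx":0.15,"ty":2.5,"tz":0,"ax":0,"ay":0,"az":0},{"claw":0.2,"tx":0.15,"ty":3,"tz":0,"ax":0,"ay":0,"az":0},{"claw":0.2,"tx":0.15,"ty":3.5,"tz":0,"ax":0,"ay":0,"az":0},{"claw":0.2,"tx":0.15,"ty":3.9,"tz":0,"ax":0,"ay":0,"az":0},{"claw":0.2,"tx":0.15,"ty":4.1,"tz":0,"ax":0,"ay":0,"az":0},{"claw":0.2,"tx":0.15,"ty":4.1,"tz":0,"ax":0,"ay":0,"az":0}]'

```text
time: 44.95
eef_pos: [0.5277, 0.0981, 0.1048]
tcp_rot: [0.707, -0.02, 0.02, -0.707]
contact_force: [-2.9, 0.5, 2.3]
opening: 0.103
```

```bash
python3 - <<'E'
from h import *
rep()
E
```

```text
t 44.95 pos [0.5277 0.0981 0.1048] psi 86.76 F [-2.9  0.5  2.3] T [-0.02  0.37 -0.02] open cm 0.88 q [-0.01  0.08  1.99 -0.    1.07 -1.52]
```

Foot ≈ 95.6 mm, cup just touching. Push.

>>> play_rows --steps '[{"claw":0.2,"tx":0,"ty":0.3,"tz":0,"ax":0,"ay":0,"az":0},{"claw":0.2,"tx":0,"ty":0.6,"tz":0,"ax":0,"ay":0,"az":0},{"claw":0.2,"tx":0,"ty":0.9,"tz":0,"ax":0,"ay":0,"az":0},{"claw":0.2,"tx":0,"ty":1.1,"tz":0,"ax":0,"ay":0,"az":0},{"claw":0.2,"tx":0,"ty":1.1,"tz":0,"ax":0,"ay":0,"az":0},{"claw":0.2,"tx":0,"ty":1.1,"tz":0,"ax":0,"ay":0,"az":0}]'

```text
time: 45.45
eef_pos: [0.5283, 0.0981, 0.0958]
tcp_rot: [0.707, -0.02, 0.02, -0.707]
contact_force: [-5.0, -0.9, 11.4]
opening: 0.1
```

```bash
python3 - <<'E'
from h import *
rep()
E
```

```text
t 45.45 pos [0.5283 0.0981 0.0958] psi 86.77 F [-5.  -0.9 11.4] T [-0.07  0.9   0.05] open cm 0.85 q [-0.01  0.09  2.   -0.    1.05 -1.52]
```

>>> play_rows --steps '[{"claw":0.2,"tx":0,"ty":0.05,"tz":0,"ax":0,"ay":5,"az":0},{"claw":0.2,"tx":-0.03,"ty":0.08,"tz":0,"ax":0,"ay":11,"az":0},{"claw":0.2,"tx":-0.06,"ty":0.08,"tz":0,"ax":0,"ay":18,"az":0},{"claw":0.2,"tx":-0.1,"ty":0.08,"tz":0,"ax":0,"ay":25,"az":0},{"claw":0.2,"tx":-0.1,"ty":0.08,"tz":0,"ax":0,"ay":32,"az":0},{"claw":0.2,"tx":-0.1,"ty":0.08,"tz":0,"ax":0,"ay":39,"az":0},{"claw":0.2,"tx":-0.1,"ty":0.08,"tz":0,"ax":0,"ay":46,"az":0},{"claw":0.2,"tx":-0.1,"ty":0.08,"tz":0,"ax":0,"ay":46,"az":0}]'

```text
time: 46.12
eef_pos: [0.5291, 0.0971, 0.096]
tcp_rot: [0.642, -0.294, 0.298, -0.642]
contact_force: [-1.6, -3.7, 10.7]
opening: 0.099
```

```bash
python3 - <<'E'
from h import *
rep()
E
```

```text
t 46.12 pos [0.5291 0.0971 0.096 ] psi 40.56 F [-1.6 -3.7 10.7] T [-0.61  0.46 -0.01] open cm 0.85 q [-0.01  0.09  2.   -0.    1.05 -0.71]
```

>>> play_rows --steps '[{"claw":0.2,"tx":-0.14,"ty":0.03,"tz":0,"ax":0,"ay":3,"az":0},{"claw":0.2,"tx":-0.14,"ty":0.03,"tz":0,"ax":0,"ay":9,"az":0},{"claw":0.2,"tx":-0.14,"ty":0.03,"tz":0,"ax":0,"ay":16,"az":0},{"claw":0.2,"tx":-0.14,"ty":0.03,"tz":0,"ax":0,"ay":23,"az":0},{"claw":0.2,"tx":-0.14,"ty":0.03,"tz":0,"ax":0,"ay":30,"az":0},{"claw":0.2,"tx":-0.14,"ty":0.03,"tz":0,"ax":0,"ay":37,"az":0},{"claw":0.2,"tx":-0.14,"ty":0.03,"tz":0,"ax":0,"ay":43,"az":0},{"claw":0.2,"tx":-0.14,"ty":0.03,"tz":0,"ax":0,"ay":45,"az":0},{"claw":0.2,"tx":-0.14,"ty":0.03,"tz":0,"ax":0,"ay":45,"az":0}]'

```text
time: 46.87
eef_pos: [0.5264, 0.0965, 0.0958]
tcp_rot: [0.483, -0.516, 0.519, -0.48]
contact_force: [-7.2, -7.2, 14.5]
opening: 0.101
```

>>> play_rows --steps '[{"claw":0.2,"tx":0,"ty":-0.3,"tz":0,"ax":0,"ay":-1,"az":0},{"claw":0.2,"tx":0,"ty":-0.6,"tz":0,"ax":0,"ay":-1,"az":0},{"claw":0.2,"tx":0,"ty":-0.9,"tz":0,"ax":0,"ay":-1,"az":0},{"claw":0.2,"tx":0,"ty":-1.1,"tz":0,"ax":0,"ay":-1,"az":0},{"claw":0.2,"tx":0,"ty":-1.1,"tz":0,"ax":0,"ay":-1,"az":0}]'

```text
time: 47.28
eef_pos: [0.5261, 0.0966, 0.1012]
tcp_rot: [0.487, -0.512, 0.516, -0.485]
contact_force: [4.2, -7.1, -9.0]
opening: 0.103
```

```bash
python3 - <<'E'
from h import *
rep()
E
```

```text
t 47.28 pos [0.5261 0.0966 0.1012] psi -3.2 F [ 4.2 -7.1 -9. ] T [-1.37 -0.81 -0.01] open cm 0.88 q [-0.01  0.08  2.   -0.01  1.06  0.05]
```

Locked as well (foot ≈ 92 mm against a 9 N pull). Release.

>>> play_rows --steps '[{"claw":0.2,"tx":0,"ty":0.4,"tz":0,"ax":0,"ay":0,"az":0},{"claw":0.2,"tx":0,"ty":0.4,"tz":0,"ax":0,"ay":0,"az":0},{"claw":3.5,"tx":0,"ty":0.4,"tz":0,"ax":0,"ay":0,"az":0},{"claw":3.5,"tx":0,"ty":0.4,"tz":0,"ax":0,"ay":0,"az":0},{"claw":3.5,"tx":0,"ty":0.4,"tz":0,"ax":0,"ay":0,"az":0},{"claw":3.5,"tx":0,"ty":0.4,"tz":0,"ax":0,"ay":0,"az":0},{"claw":3.5,"tx":0,"ty":-2,"tz":0,"ax":0,"ay":0,"az":0},{"claw":3.5,"tx":0,"ty":-5,"tz":0,"ax":0,"ay":0,"az":0},{"claw":3.5,"tx":0,"ty":-9,"tz":0,"ax":0,"ay":0,"az":0},{"claw":3.5,"tx":0,"ty":-12,"tz":0,"ax":0,"ay":0,"az":0},{"claw":3.5,"tx":0,"ty":-12,"tz":0,"ax":0,"ay":0,"az":0}]'

```text
time: 48.2
eef_pos: [0.5301, 0.0997, 0.2321]
tcp_rot: [0.482, -0.51, 0.517, -0.49]
contact_force: [0.3, 0.3, 1.1]
opening: 0.408
```

```bash
python3 - <<'E'
from h import *
rep()
p,d=cams.read_camera("side");crop(p,200,160,220,200,3,"pics/s33c.png");K,Rm,t=model("side")
p2,d2=cams.read_camera("top");cv2.imwrite("pics/t33.png",p2);crop(p2,400,220,130,100,6,"pics/t33c.png")
for nm,x,y in [("s0",.518,-.072),("s1",.527,.097),("s2",.647,-.080),("s3",.657,.0905)]:
    print(nm,"grip top exp px crop",((w2p("side",(x,y,.166))-[200,160])*3).round(0))
plan((0.587,0.0105,.16),-3.2)
E
```

```text
t 48.2 pos [0.5301 0.0997 0.2321] psi -3.21 F [0.3 0.3 1.1] T [ 0.07 -0.    0.  ] open cm 3.48 q [-0.   -0.05  1.88  0.    1.3   0.05]
s0 grip top exp px crop [502. 203.]
s1 grip top exp px crop [316. 335.]
s2 grip top exp px crop [367. 114.]
s3 grip top exp px crop [180. 233.]
tx,ty,tz [8.56 6.56 6.48] ax,ay,az [-0.23 -0.02 -0.03] | q [-0.   -0.05  1.89  0.    1.29  0.05] psi -3.22
```

View pics/s33c.png

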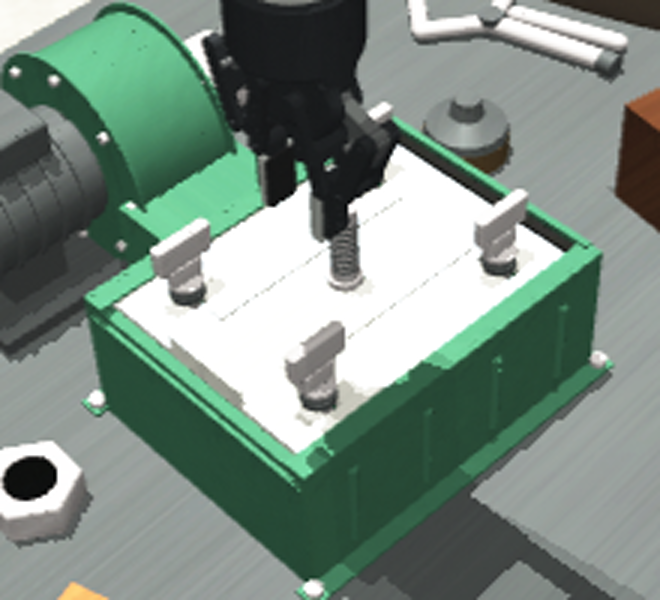

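View pics/t33.png

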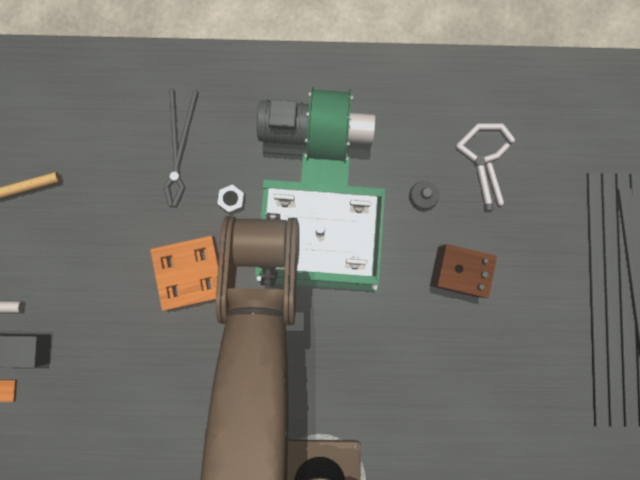

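View pics/t33c.png

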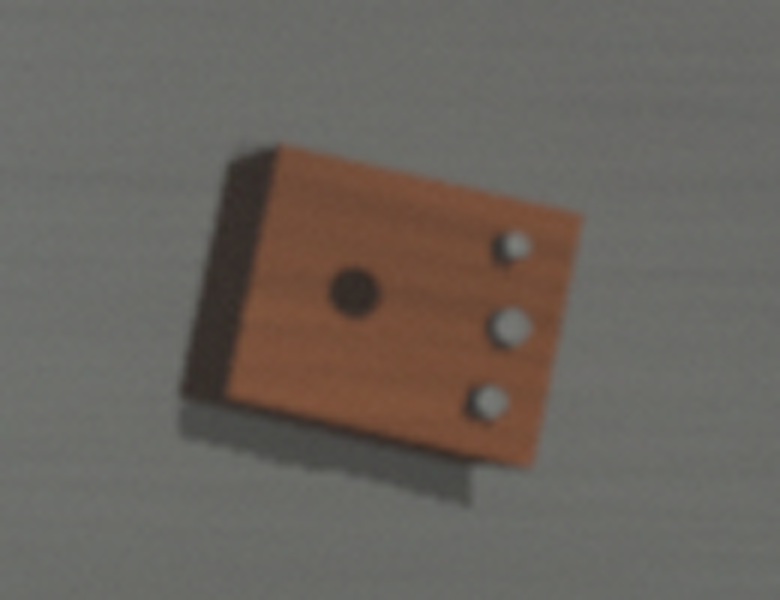

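```bash
python3 - <<'E'
from h import *
f=lambda x,y,k,x0,y0,z:p2w("top",x0+(x+.5)/k-.5,y0+(y+.5)/k-.5,z)
print("hole",f(354,292,6,400,220,.095))
for c in [(278,145),(582,213),(535,465),(228,397)]: print("blk",f(*c,6,400,220,.095).round(4))
p=cv2.imread("pics/t33.png");crop(p,300,215,40,35,12,"pics/t33d.png")
plan((0.5875,0.010,.175),-3.2)
E
```

```text
hole [ 0.51020729 -0.31175571  0.095     ]
blk [ 0.5664 -0.2826  0.095 ]
blk [ 0.5424 -0.4002  0.095 ]
blk [ 0.4454 -0.381   0.095 ]
blk [ 0.469  -0.2631  0.095 ]
tx,ty,tz [8.61 5.06 6.54] ax,ay,az [-0.23 -0.02 -0.03] | q [-0.   -0.05  1.89  0.    1.29  0.05] psi -3.22
```

View pics/t33d.png

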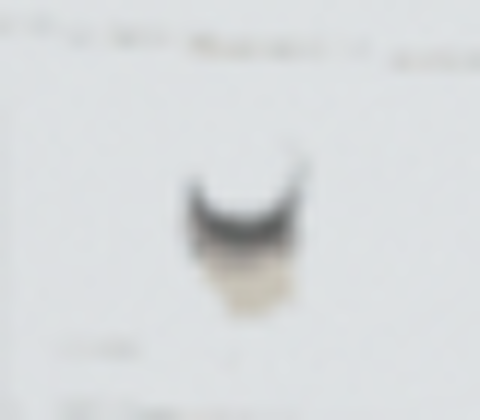

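Four grips across, all at equal height; block unmoved (hole at 0.510, −0.312). Now over the drift.

>>> play_rows --steps '[{"claw":5,"tx":3,"ty":0,"tz":2,"ax":0,"ay":0,"az":0},{"claw":5,"tx":6,"ty":0,"tz":4.5,"ax":0,"ay":0,"az":0},{"claw":5,"tx":8.6,"ty":2,"tz":6.5,"ax":0,"ay":0,"az":0},{"claw":5,"tx":8.6,"ty":5,"tz":6.5,"ax":0,"ay":0,"az":0},{"claw":5,"tx":8.6,"ty":5,"tz":6.5,"ax":0,"ay":0,"az":0},{"claw":5,"tx":8.6,"ty":5,"tz":6.5,"ax":0,"ay":0,"az":0},{"claw":5,"tx":8.6,"ty":5,"tz":6.5,"ax":0,"ay":0,"az":0}]'

```text
time: 48.88
eef_pos: [0.5852, 0.0105, 0.173]
tcp_rot: [-0.486, 0.514, -0.513, 0.486]
contact_force: [0.2, 0.1, 0.6]
opening: 0.586
```

```bash
python3 - <<'E'
from h import *
rep();st=ctrl.get_state()
p,d=cams.read_camera("wrist");cv2.imwrite("pics/w34.png",p)
print(wrist_w2p((0.5875,0.010,.179),st),wrist_w2p((0.5875,0.010,.117),st));plan((0.5875,0.010,.092),-3.2)
E
```

```text
t 48.88 pos [0.5852 0.0105 0.173 ] psi -3.2 F [0.2 0.1 0.6] T [ 0.03 -0.   -0.01] open cm 5.0 q [-0.16  0.11  1.82  0.    1.21 -0.1 ]
[322.44846375 282.06403005] [321.75374557 241.50820028]
tx,ty,tz [0.05 8.24 0.15] ax,ay,az [-0.05  0.02 -0.01] | q [-0.16  0.11  1.82  0.    1.21 -0.1 ] psi -3.18
```

View pics/w34.png

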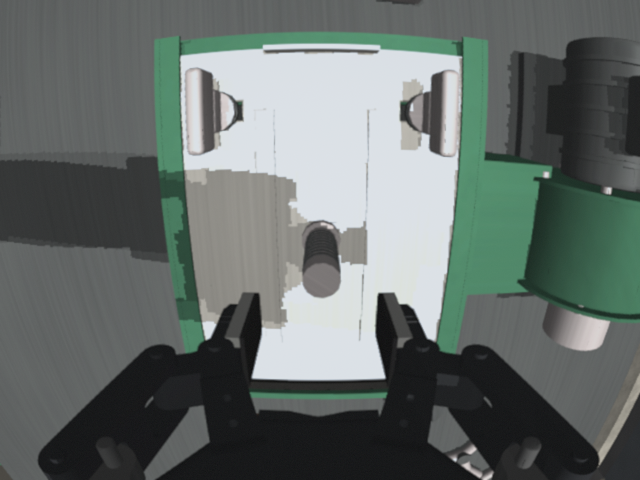

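>>> play_rows --steps '[{"claw":5,"tx":-0.05,"ty":3,"tz":0.12,"ax":0,"ay":0,"az":0},{"claw":5,"tx":-0.05,"ty":6,"tz":0.12,"ax":0,"ay":0,"az":0},{"claw":5,"tx":-0.05,"ty":8.2,"tz":0.12,"ax":0,"ay":0,"az":0},{"claw":5,"tx":-0.05,"ty":8.2,"tz":0.12,"ax":0,"ay":0,"az":0},{"claw":3,"tx":-0.05,"ty":8.2,"tz":0.12,"ax":0,"ay":0,"az":0},{"claw":1,"tx":-0.05,"ty":8.2,"tz":0.12,"ax":0,"ay":0,"az":0},{"claw":1,"tx":-0.05,"ty":8.2,"tz":0.12,"ax":0,"ay":0,"az":0},{"claw":1,"tx":-0.05,"ty":8.2,"tz":0.12,"ax":0,"ay":0,"az":0},{"claw":1,"tx":-0.05,"ty":8.2,"tz":0.12,"ax":0,"ay":0,"az":0},{"claw":1,"tx":-0.05,"ty":8.2,"tz":0.12,"ax":0,"ay":0,"az":0}]' --grip_force 90

```text
time: 49.77
eef_pos: [0.5877, 0.0105, 0.0949]
tcp_rot: [0.485, -0.514, 0.514, -0.486]
contact_force: [-4.7, 1.7, 6.7]
opening: 0.219
```

```bash
python3 - <<'E'
from h import *
rep()
p,d=cams.read_camera("wrist");cv2.imwrite("pics/w35.png",p)
E
```

```text
t 49.77 pos [0.5877 0.0105 0.0949] psi -3.22 F [-4.7  1.7  6.7] T [ 0.23  0.89 -0.03] open cm 1.87 q [-0.15  0.2   1.88  0.    1.06 -0.1 ]
```

View pics/w35.png

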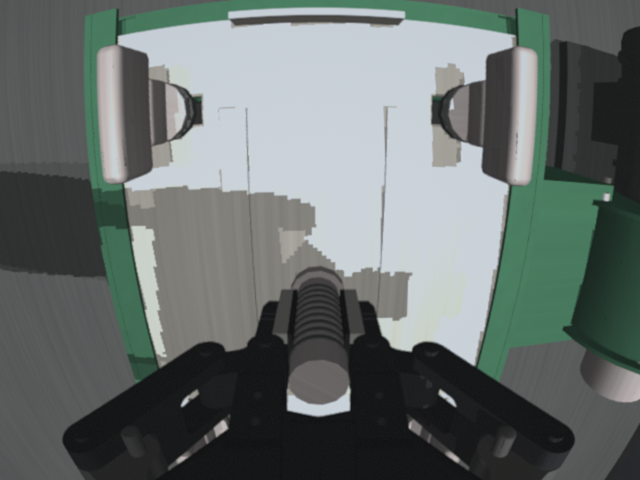

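>>> play_rows --steps '[{"claw":1,"tx":0,"ty":-0.5,"tz":0,"ax":0,"ay":0,"az":0},{"claw":1,"tx":0,"ty":-1,"tz":0,"ax":0,"ay":0,"az":0},{"claw":1,"tx":0,"ty":-2,"tz":0,"ax":0,"ay":0,"az":0},{"claw":1,"tx":0,"ty":-3,"tz":0,"ax":0,"ay":0,"az":0},{"claw":1,"tx":0,"ty":-4,"tz":0,"ax":0,"ay":0,"az":0},{"claw":1,"tx":0,"ty":-6,"tz":0,"ax":0,"ay":0,"az":0},{"claw":1,"tx":0,"ty":-8,"tz":0,"ax":0,"ay":0,"az":0},{"claw":1,"tx":0,"ty":-10,"tz":0,"ax":0,"ay":0,"az":0},{"claw":1,"tx":0,"ty":-13,"tz":0,"ax":0,"ay":0,"az":0},{"claw":1,"tx":0,"ty":-15.5,"tz":0,"ax":0,"ay":0,"az":0},{"claw":1,"tx":0,"ty":-15.5,"tz":0,"ax":0,"ay":0,"az":0}]'

```text
time: 50.73
eef_pos: [0.5906, 0.0093, 0.2565]
tcp_rot: [0.483, -0.51, 0.518, -0.489]
contact_force: [0.1, -1.0, -0.3]
opening: 0.21
```

```bash
python3 - <<'E'
from h import *
rep()
p,d=cams.read_camera("side");cv2.imwrite("pics/s36.png",p)
p,d=cams.read_camera("wrist");cv2.imwrite("pics/w36.png",p)
plan((0.5102,-0.3118,.25),-11.7)
E
```

```text
t 50.73 pos [0.5906 0.0093 0.2565] psi -3.24 F [ 0.1 -1.  -0.3] T [-0.02 -0.09  0.02] open cm 1.79 q [-0.16  0.05  1.73 -0.    1.34 -0.1 ]
tx,ty,tz [32.55 -0.09 -5.93] ax,ay,az [-0.22  8.46  0.03] | q [-0.16  0.06  1.74 -0.    1.34 -0.1 ] psi -3.24
```

View pics/s36.png

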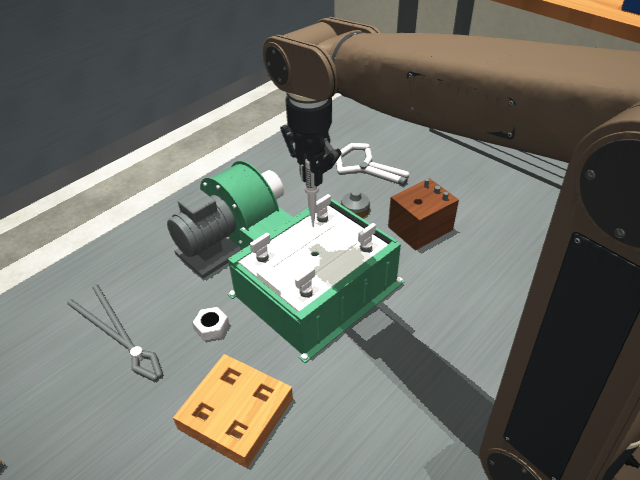

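View pics/w36.png

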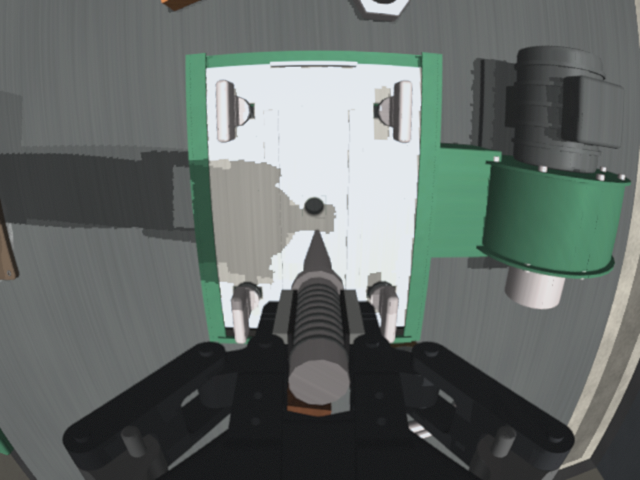

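The drift is out and the cover stays in line (dark hole at (314,206)). But the tool block has been knocked: in the side view its hole is now at (418,202), was (436,200). Measure again.

```bash
python3 - <<'E'
from h import *
p2,d2=cams.read_camera("top");cv2.imwrite("pics/t37.png",p2);crop(p2,400,220,130,100,6,"pics/t37c.png")
E
```

```text
(no output)
```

View pics/t37c.png

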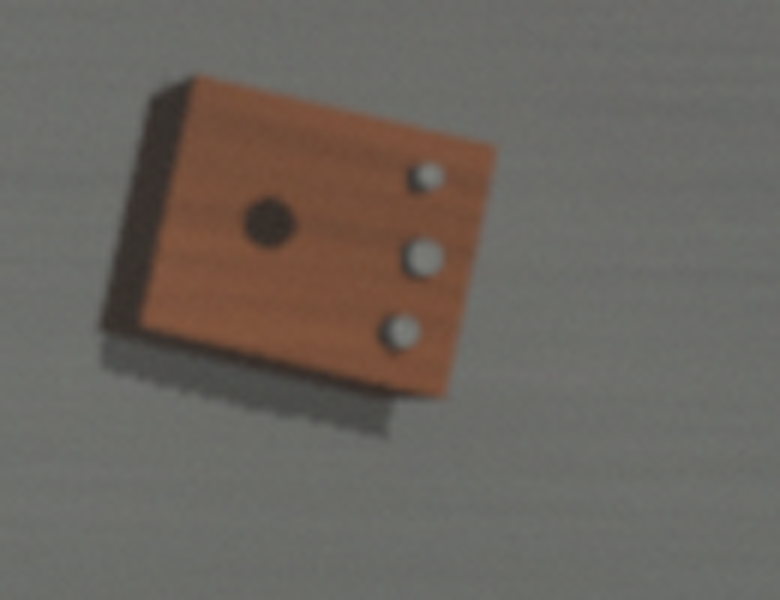

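```bash
python3 - <<'E'
from h import *
f=lambda x,y,k,x0,y0,z:p2w("top",x0+(x+.5)/k-.5,y0+(y+.5)/k-.5,z)
h=f(270,222,6,400,220,.095);print("hole",h)
c=[f(*q,6,400,220,.095) for q in [(197,76),(497,147),(446,396),(141,326)]]
for q in c: print("blk",q.round(4))
y=c[0]-c[1]+c[3]-c[2];print("yaw",np.degrees(np.arctan2(-y[0],y[1])))
plan((h[0],h[1],.26),-12)
E
```

```text
hole [ 0.53653746 -0.2794003   0.095     ]
blk [ 0.5926 -0.2512  0.095 ]
blk [ 0.5674 -0.3675  0.095 ]
blk [ 0.471 -0.347  0.095]
blk [ 0.4955 -0.2296  0.095 ]
yaw -12.014906411316334
tx,ty,tz [29.18 -1.35 -3.36] ax,ay,az [0.04 8.76 0.02] | q [-0.16  0.06  1.75 -0.    1.34 -0.1 ] psi -3.24
```

>>> play_rows --steps '[{"claw":1,"tx":4,"ty":-1,"tz":0,"ax":0,"ay":2,"az":0},{"claw":1,"tx":8,"ty":-1.4,"tz":-0.5,"ax":0,"ay":8.8,"az":0},{"claw":1,"tx":12,"ty":-1.4,"tz":-1,"ax":0,"ay":8.8,"az":0},{"claw":1,"tx":16,"ty":-1.4,"tz":-1.5,"ax":0,"ay":8.8,"az":0},{"claw":1,"tx":20,"ty":-1.4,"tz":-2.5,"ax":0,"ay":8.8,"az":0},{"claw":1,"tx":24,"ty":-1.4,"tz":-3,"ax":0,"ay":8.8,"az":0},{"claw":1,"tx":27,"ty":-1.4,"tz":-3.4,"ax":0,"ay":8.8,"az":0},{"claw":1,"tx":29.2,"ty":-1.4,"tz":-3.4,"ax":0,"ay":8.8,"az":0},{"claw":1,"tx":29.2,"ty":-1.4,"tz":-3.4,"ax":0,"ay":8.8,"az":0},{"claw":1,"tx":29.2,"ty":0,"tz":-3.4,"ax":0,"ay":8.8,"az":0},{"claw":1,"tx":29.2,"ty":3,"tz":-3.4,"ax":0,"ay":8.8,"az":0},{"claw":1,"tx":29.2,"ty":4,"tz":-3.4,"ax":0,"ay":8.8,"az":0}]'

```text
time: 51.88
eef_pos: [0.5341, -0.2764, 0.1997]
tcp_rot: [-0.446, 0.553, -0.546, 0.444]
contact_force: [-0.7, 0.2, -5.4]
opening: 0.215
```

>>> play_rows --steps '[{"claw":1,"tx":0,"ty":1,"tz":0,"ax":0,"ay":0,"az":0},{"claw":1,"tx":0,"ty":1,"tz":0,"ax":0,"ay":0,"az":0},{"claw":1,"tx":0,"ty":1,"tz":0,"ax":0,"ay":0,"az":0},{"claw":1,"tx":0,"ty":1,"tz":0,"ax":0,"ay":0,"az":0}]'

```text
time: 52.22
eef_pos: [0.5374, -0.2794, 0.1978]
tcp_rot: [0.445, -0.549, 0.55, -0.445]
contact_force: [0.3, 0.3, -2.9]
opening: 0.214
```

```bash
python3 - <<'E'
from h import *
rep();st=ctrl.get_state()
p,d=cams.read_camera("wrist");cv2.imwrite("pics/w38.png",p);crop(p,240,150,160,130,5,"pics/w38c.png")
e=np.array(st["eef_pos"]);print("tip pred",wrist_w2p(e-[0,0,.0759],st),"hole pred",wrist_w2p((.5365,-.2794,.095),st))
p,d=cams.read_camera("side");crop(p,370,120,120,130,5,"pics/s38c.png")
print("side hole pred",(w2p("side",(.5365,-.2794,.095))-[370,120])*5,"tip",(w2p("side",e-[0,0,.0759])-[370,120])*5)
rep()
E
```

```text
t 52.22 pos [ 0.5374 -0.2794  0.1978] psi -12.0 F [ 0.3  0.3 -2.9] T [-0.01  0.06 -0.  ] open cm 1.82 q [-0.65  0.13  1.75  0.    1.25 -0.44]
tip pred [318.08399092 231.61170931] hole pred [316.90280589 221.25936826]
side hole pred [237.05478389 403.64236982] tip [241.35878683 356.99830069]
t 52.32 pos [ 0.5376 -0.2798  0.1984] psi -12.02 F [ 0.3 -1.  -3.4] T [ 0.02 -0.02 -0.  ] open cm 1.83 q [-0.65  0.13  1.75 -0.    1.25 -0.44]
```

View pics/w38c.png

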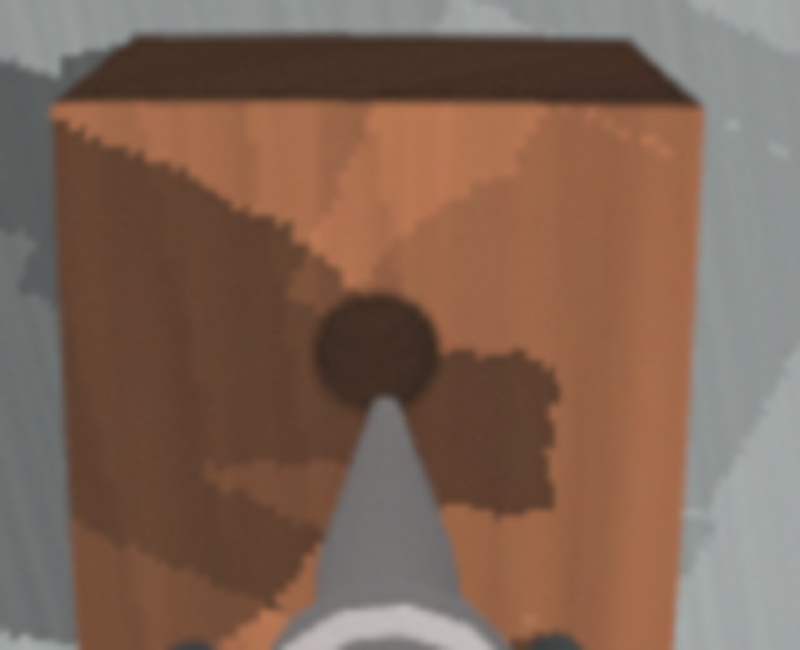

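View pics/s38c.png

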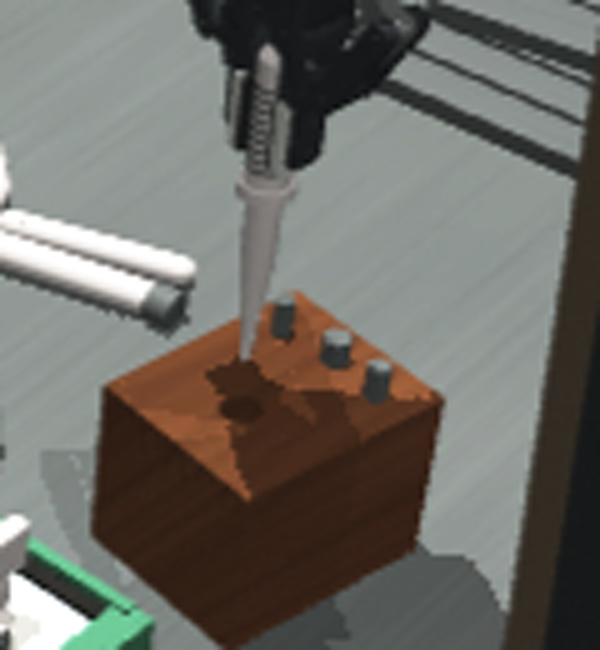

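```bash
python3 - <<'E'
from h import *
st=ctrl.get_state();e=np.array(st["eef_pos"])
t=wrist_p2w(317.2,229.4,e[2]-.0759,st);h=wrist_p2w(315.2,220,.095,st);print("tip",t,"hole",h)
t2=p2w("side",370+244/5,120+358/5,e[2]-.0759);h2=p2w("side",370+241/5,120+408/5,.095);print("side tip",t2,"hole",h2)
rep();Rm=R.from_quat(st["tcp_rot"]).as_matrix();print("move tool cm wrist",Rm.T@(h-t)*100,"side",Rm.T@(h2-t2)*100)
E
```

```text
tip [ 0.53734325 -0.27807906  0.12250397] hole [ 0.53556476 -0.27875533  0.095     ]
side tip [ 0.53574246 -0.27894255  0.12250397] hole [ 0.53333421 -0.27807999  0.095     ]
t 52.32 pos [ 0.5376 -0.2798  0.1984] psi -12.02 F [ 0.3 -1.  -3.4] T [ 0.02 -0.02 -0.  ] open cm 1.83 q [-0.65  0.13  1.75 -0.    1.25 -0.44]
move tool cm wrist [ 0.09951757  2.75007545 -0.16754123] side [-0.0378801   2.74963158 -0.26117644]
```

>>> play_rows --steps '[{"claw":1,"tx":0.03,"ty":0.3,"tz":-0.2,"ax":0,"ay":0,"az":0},{"claw":1,"tx":0.03,"ty":1,"tz":-0.2,"ax":0,"ay":0,"az":0},{"claw":1,"tx":0.03,"ty":2,"tz":-0.2,"ax":0,"ay":0,"az":0},{"claw":1,"tx":0.03,"ty":3,"tz":-0.2,"ax":0,"ay":0,"az":0},{"claw":1,"tx":0.03,"ty":4,"tz":-0.2,"ax":0,"ay":0,"az":0},{"claw":1,"tx":0.03,"ty":5,"tz":-0.2,"ax":0,"ay":0,"az":0},{"claw":1,"tx":0.03,"ty":6,"tz":-0.2,"ax":0,"ay":0,"az":0},{"claw":1,"tx":0.03,"ty":6,"tz":-0.2,"ax":0,"ay":0,"az":0},{"claw":1,"tx":0.03,"ty":6,"tz":-0.2,"ax":0,"ay":0,"az":0}]'

```text
time: 53.07
eef_pos: [0.534, -0.2789, 0.1351]
tcp_rot: [-0.445, 0.551, -0.549, 0.445]
contact_force: [-0.6, 0.2, -2.9]
opening: 0.208
```

```bash
python3 - <<'E'
from h import *
rep()
p,d=cams.read_camera("wrist");crop(p,240,150,160,130,5,"pics/w39c.png")
p,d=cams.read_camera("side");crop(p,370,120,120,130,5,"pics/s39c.png")
rep()
E
```

```text
t 53.07 pos [ 0.534  -0.2789  0.1351] psi -12.04 F [-0.6  0.2 -2.9] T [ 0.05  0.02 -0.03] open cm 1.77 q [-0.65  0.19  1.81  0.    1.14 -0.44]
t 53.17 pos [ 0.535  -0.2796  0.137 ] psi -12.04 F [-0.8 -1.4 -1.9] T [-0.02 -0.06 -0.01] open cm 1.82 q [-0.65  0.19  1.81  0.    1.14 -0.44]
```

View pics/w39c.png

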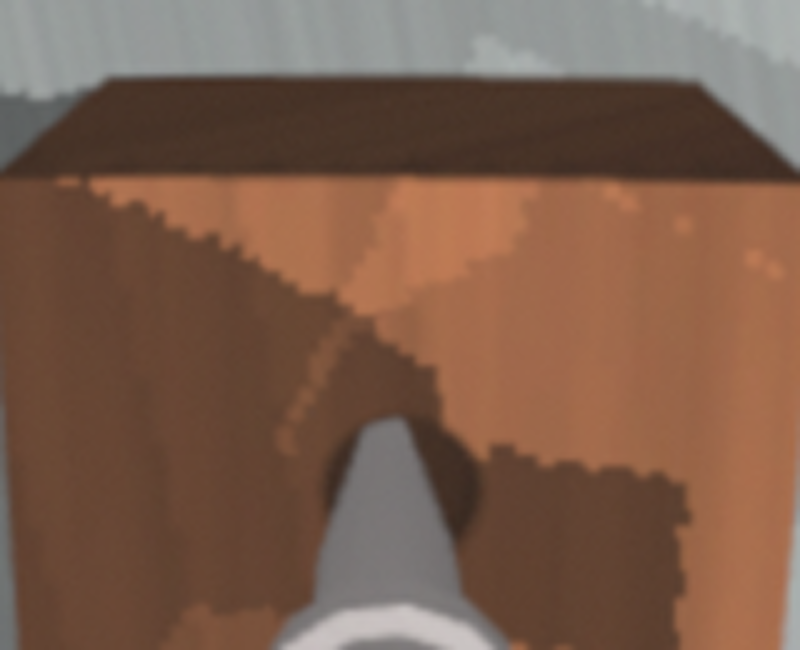

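View pics/s39c.png

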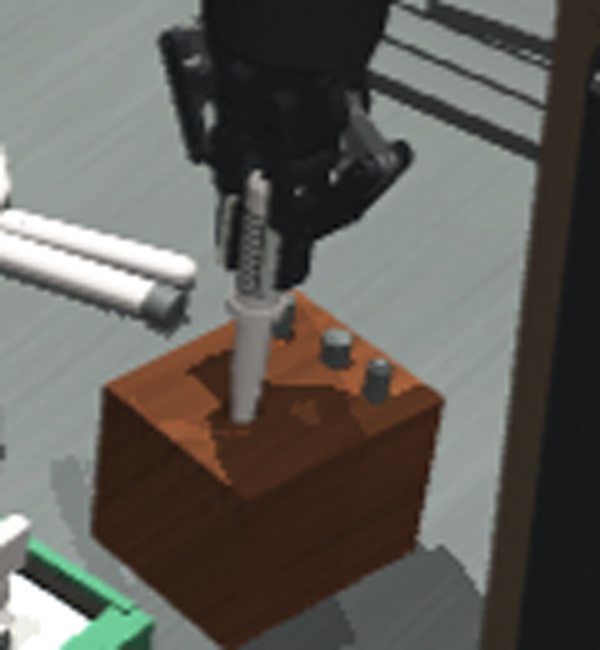

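>>> play_rows --steps '[{"claw":1,"tx":0,"ty":0.7,"tz":0.05,"ax":0,"ay":0,"az":0},{"claw":1,"tx":0,"ty":1.4,"tz":0.05,"ax":0,"ay":0,"az":0},{"claw":1,"tx":0,"ty":2,"tz":0.05,"ax":0,"ay":0,"az":0},{"claw":1,"tx":0,"ty":2.5,"tz":0.05,"ax":0,"ay":0,"az":0},{"claw":1,"tx":0,"ty":3,"tz":0.05,"ax":0,"ay":0,"az":0},{"claw":1,"tx":0,"ty":3,"tz":0.05,"ax":0,"ay":0,"az":0},{"claw":1,"tx":0,"ty":3,"tz":0.05,"ax":0,"ay":0,"az":0}]'

```text
time: 53.75
eef_pos: [0.5348, -0.2792, 0.1059]
tcp_rot: [-0.445, 0.55, -0.549, 0.445]
contact_force: [0.5, -0.0, -3.5]
opening: 0.21
```

```bash
python3 - <<'E'
from h import *
rep()
p,d=cams.read_camera("wrist");crop(p,240,150,160,130,5,"pics/w40c.png")
rep()
E
```

```text
t 53.75 pos [ 0.5348 -0.2792  0.1059] psi -12.04 F [ 0.5 -0.  -3.5] T [ 0.02 -0.02 -0.  ] open cm 1.79 q [-0.65  0.22  1.83  0.    1.09 -0.44]
t 53.8 pos [ 0.5352 -0.2794  0.1064] psi -12.04 F [-0.1 -0.1 -3. ] T [-0.01 -0.01  0.01] open cm 1.79 q [-0.65  0.22  1.83 -0.    1.09 -0.44]
```

View pics/w40c.png

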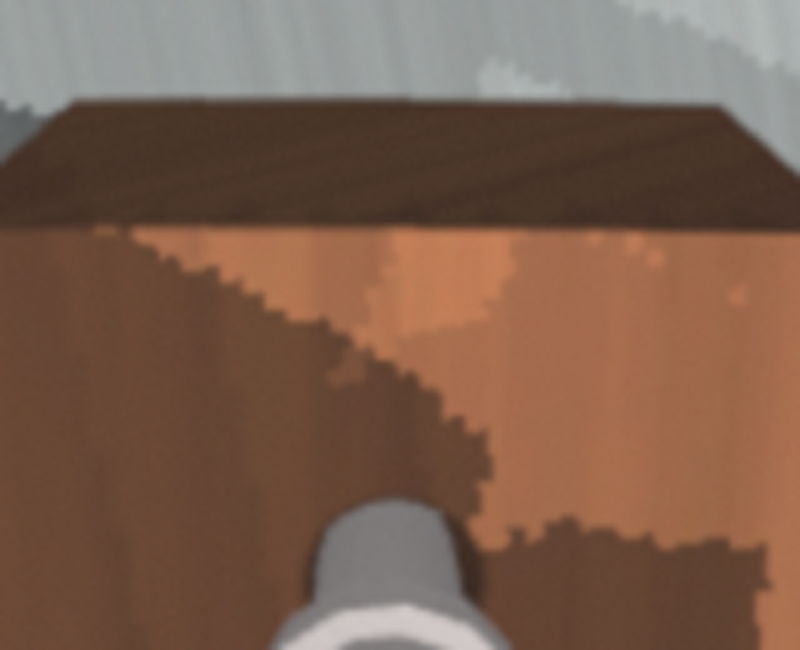

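>>> play_rows --steps '[{"claw":1,"tx":0,"ty":0.6,"tz":0.03,"ax":0,"ay":0,"az":0},{"claw":1,"tx":0,"ty":1.1,"tz":0.03,"ax":0,"ay":0,"az":0},{"claw":1,"tx":0,"ty":1.6,"tz":0.03,"ax":0,"ay":0,"az":0},{"claw":1,"tx":0,"ty":2.1,"tz":0.03,"ax":0,"ay":0,"az":0},{"claw":1,"tx":0,"ty":2.6,"tz":0.03,"ax":0,"ay":0,"az":0},{"claw":1,"tx":0,"ty":2.85,"tz":0.03,"ax":0,"ay":0,"az":0},{"claw":1,"tx":0,"ty":2.85,"tz":0.03,"ax":0,"ay":0,"az":0},{"claw":1,"tx":0,"ty":2.85,"tz":0.03,"ax":0,"ay":0,"az":0}]'

```text
time: 54.47
eef_pos: [0.5353, -0.2794, 0.079]
tcp_rot: [-0.445, 0.55, -0.549, 0.445]
contact_force: [-3.6, 2.8, 3.7]
opening: 0.213
```

```bash
python3 - <<'E'
from h import *
rep()
p,d=cams.read_camera("side");crop(p,370,120,120,130,5,"pics/s41c.png")
E
```

```text
t 54.47 pos [ 0.5353 -0.2794  0.079 ] psi -12.03 F [-3.6  2.8  3.7] T [ 0.38  0.67 -0.02] open cm 1.82 q [-0.65  0.25  1.84 -0.    1.04 -0.44]
```

View pics/s41c.png

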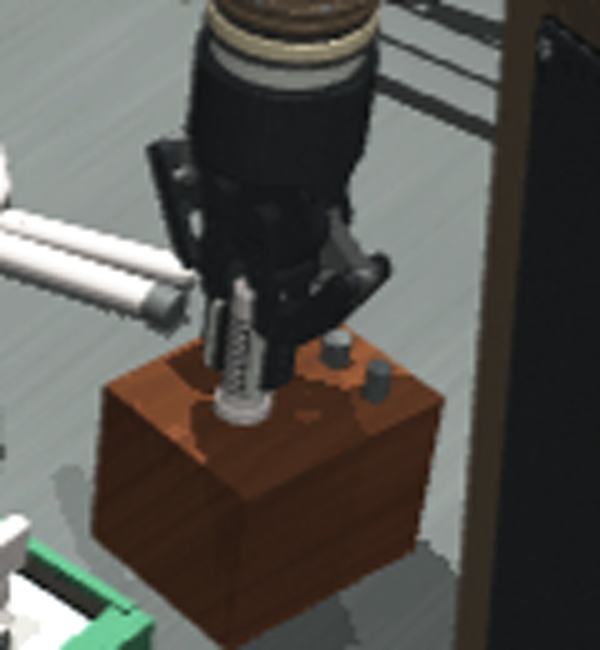

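Collar seated on the block (TCP 0.079, as expected for point at 3 mm, 3.7 N up). Release and rise.

>>> play_rows --steps '[{"claw":4.5,"tx":0,"ty":-0.1,"tz":0,"ax":0,"ay":0,"az":0},{"claw":4.5,"tx":0,"ty":-0.1,"tz":0,"ax":0,"ay":0,"az":0},{"claw":4.5,"tx":0,"ty":-0.1,"tz":0,"ax":0,"ay":0,"az":0},{"claw":4.5,"tx":0,"ty":-0.1,"tz":0,"ax":0,"ay":0,"az":0},{"claw":4.5,"tx":0,"ty":-0.1,"tz":0,"ax":0,"ay":0,"az":0},{"claw":4.5,"tx":0,"ty":-3,"tz":0,"ax":0,"ay":0,"az":0},{"claw":4.5,"tx":0,"ty":-6,"tz":0,"ax":0,"ay":0,"az":0},{"claw":4.5,"tx":0,"ty":-10,"tz":0,"ax":0,"ay":0,"az":0},{"claw":4.5,"tx":0,"ty":-14,"tz":0,"ax":0,"ay":0,"az":0},{"claw":4.5,"tx":0,"ty":-16,"tz":0,"ax":0,"ay":0,"az":0},{"claw":4.5,"tx":0,"ty":-16,"tz":0,"ax":0,"ay":0,"az":0},{"claw":4.5,"tx":0,"ty":-16,"tz":0,"ax":0,"ay":0,"az":0}]'

```text
time: 55.52
eef_pos: [0.5363, -0.2801, 0.2401]
tcp_rot: [0.444, -0.548, 0.551, -0.445]
contact_force: [-0.7, -0.7, -0.6]
opening: 0.528
```

```bash
python3 - <<'E'
from h import *
rep()
p,d=cams.read_camera("side");cv2.imwrite("pics/s42.png",p);crop(p,225,160,260,195,3,"pics/s42c.png")
p,d=cams.read_camera("top");cv2.imwrite("pics/t42.png",p);crop(p,245,170,160,125,5,"pics/t42c.png")
p,d=cams.read_camera("wrist");cv2.imwrite("pics/w42.png",p)
E
```

```text
t 55.52 pos [ 0.5363 -0.2801  0.2401] psi -12.04 F [-0.7 -0.7 -0.6] T [ 0.01  0.02 -0.01] open cm 4.51 q [-0.65  0.1   1.71  0.    1.32 -0.44]
```

View pics/s42c.png

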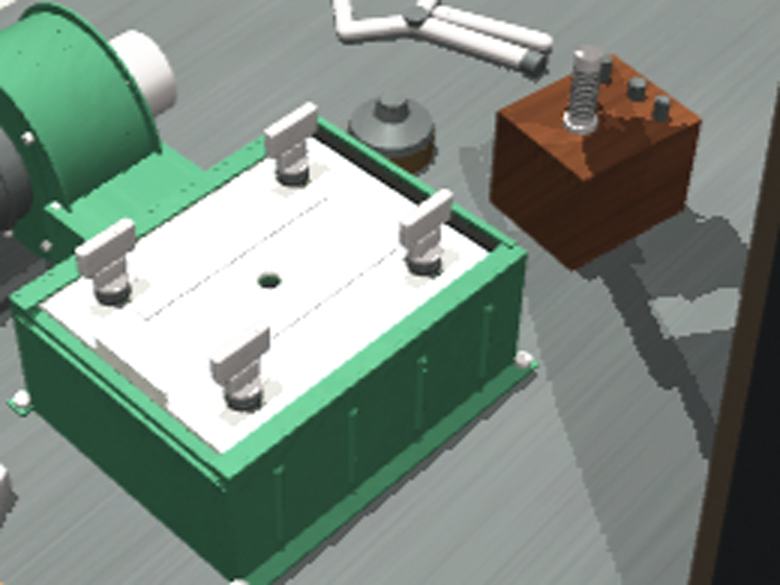

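View pics/t42c.png

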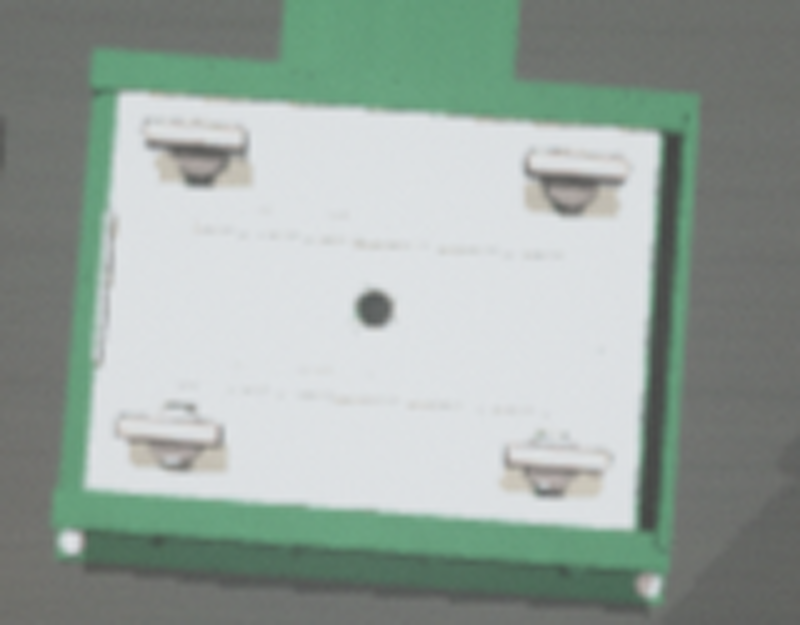

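View pics/w42.png

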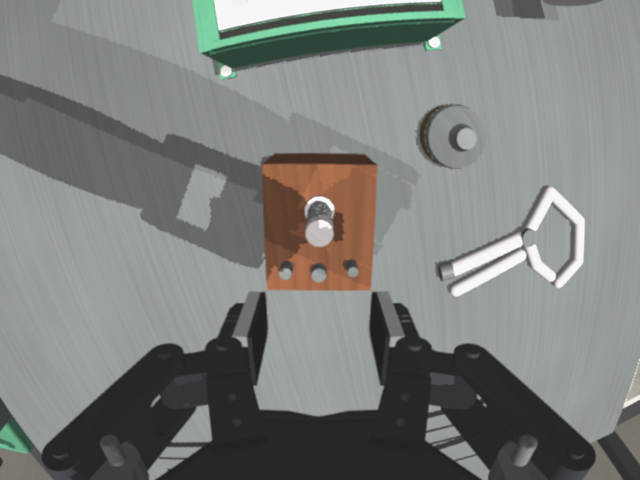

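Pictures show all four grips square across the slots, the cover hole in line (moved 18/5 px ≈ 8 mm), and the drift standing on the block. One height check, then hand in.

```bash
python3 - <<'E'
from h import *
p,d=cams.read_camera("top");K,Rm,t=model("top")
def W(x,y,x0=245,y0=170,k=5):
    u,v=int(round(x0+x/k)),int(round(y0+y/k));return (Rm.T@(np.linalg.inv(K)@np.array([u,v,1.])*d[v,u]-t)).round(4)
for n,q in dict(s3=(195,133),s2=(577,165),s1=(170,430),s0=(557,457),cover=(300,350)).items(): print(n,W(*q))
a=w2p("top",(.5353,-.2794,.163));u,v=np.round(a).astype(int);print("drift top",(Rm.T@(np.linalg.inv(K)@np.array([u,v,1.])*d[v,u]-t)).round(4))
print(ctrl.sign_off())
E
```

```text
s3 [0.656  0.0905 0.1676]
s2 [ 0.6463 -0.0768  0.1667]
s1 [0.5261 0.0979 0.1666]
s0 [ 0.5186 -0.0698  0.1664]
cover [0.567  0.0439 0.1112]
drift top [ 0.5121 -0.1918  0.5276]
the job is handed in; nothing more can be done
None
```

The job is done and handed in at about 56 s. I drove the drift home, locked all four studs (every one was present) one to a slot, then pulled the drift out and stood it back in the tool block. The other tools were not touched.

**Studs and cover**
- **Seat height:** the top camera's depth puts the grip tops at 166.4 to 167.6 mm; 166 mm is the locked height.
- **Lock:** each stud held against an upward pull of 8 to 13 N before I let go, and all four grips lie square across their slots.
- **Cover:** it stays in line without the drift, about 8 mm back from where it started.

**Drift:** the wrist and side pictures show it upright in the block with its collar seated.

**What failed or disagreed**
- **Finger length:** the finger ends are really about 38 mm behind the reported TCP. My first hold on the drift was therefore shallow and leaning, and I corrected the tilt. The first try at a stud closed on nothing; after that I allowed for the offset.
- **Tool block:** it was knocked aside just as I drew the drift out, so I measured it again before setting the drift down.
- **Last drift check:** my final depth reading of the drift top hit the arm instead (0.53 m), so it shows nothing. For the drift I relied on the pictures and on the seating height and force.

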